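# Ready the salon's colour-mixing counter

## Robot

A 6-joint arm with a two-finger parallel gripper is mounted at the origin on the work surface. World frame = base frame: x ahead of the robot, y to its left, z up, the work surface at z = 0. Lengths are in mm, angles in rad, forces in N, time in s.
With the tool pointing down it reaches from about 350 to 875 mm from the base axis. Payload 4.2 kg.
Tool frame: the origin (TCP) lies at the very end of the fingers, on their centre line; the grasp point (between the pads) lies 19 mm behind it (arm.grasp_offset is the distance from the TCP to the grasp point, in mm); z points along the fingers, y is the direction in which the jaws open and shut (so a half turn about z gives the same grasp; the last joint's range is limited). The gripper opens to 85 mm and grips with 20 to 120 N. Pads are 22 mm wide; open, the fingers measure 114 mm over their backs; the gripper's body (76 mm by 85 mm) begins 54 mm behind the grasp point. The pads swing forward as they close: fully open they stand 13 mm farther back than shut.
Start: joints at [1.363, 0.385, 0.008, 0, -1.194, -0.259], TCP at [281.236, 558.127, 231.312] pointing down, gripper open.
Joint ranges: [-3.14, 3.14], [-1.21, 2.06], [-1.07, 1.41], [-3.16, 2.05], [-2.99, -0.16], [-3.1, 3.1]. Speed limits (rad/s): [2.79, 2.79, 3.14, 3.14, 3.14, 3.14].

## Interface

Orientations are given as a unit quaternion [x, y, z, w].
In Python, from bench import arm gives the robot as it stands.
- The arm moves only by the tool arm_command, never from a script. Its argument "commands" is one flat list of numbers, 4 for each row, row after row: the shift along the tool's x, y, z in m, then the turn about the tool's z in degrees. In form: [tx, ty, tz, roll, tx, ty, tz, roll, ...]. A call has exactly 5 rows; each row shifts and turns the pose as measured when the row begins, along the tool's axes as they then stand; what a row does not reach is not made up. A row lasts 1/10 s, in which the tool goes at most 50 mm and 8.59 degrees, less where a joint would pass 70% of its speed; a pose out of reach is approached as far as the arm can. A call with a gripper value outside its range is refused whole. "jaw" is the opening, from 0 (shut) to 1 (fully open), set as the call begins (left out, the last holds). The fingers move at their own pace and stop on an object; the grip force is fixed at half the most. Time passes only in rows, so rows that do not move let the fingers close, or fill a call up. It gives the time, the measured TCP pose, the force and the opening at its end, in the units of the state.
- arm.read_state(): the state, without advancing time (a new reading comes with each control period).
- arm.get_image(name): name is "scene" or "top" or "wrist"; returns the picture (480x640x3 uint8, red, green, blue); there is no depth.
- arm.camera_info(name): a dict with "camera_matrix" (3x3 intrinsics, pixels), "world_from_camera" (4x4, takes a point from camera to world coordinates). Camera axes: x right, y down, z forward; pixel columns grow to the right and rows downward; lengths in mm; the calibration is good to about 2 mm. The wrist camera is an equidistant fisheye: a pixel r from the principal point sees the ray r / f radians off the axis. A picture is of the moment at which its call begins: read the wrist's pose just before it. camera_info takes no time and is no camera call; for the wrist camera it gives the pose at the moment of the call.
- arm.job_done(): hands the job in, once; it reports no verdict.
Trained networks look in the newest picture that a camera, given by its name, has taken for a name from the list of things; names that differ only in an ending like _2 or _b are one class to them, and where a whole thing is asked for, a point or a joint stands for the part that bears it (a point fixed in the world has none). Each returns a list of dicts, best first, with "confidence" (0 to 1); they miss things now and then, are a little off and sometimes report something else, mostly with a low value. They report only what shows in the picture. A call takes as long as a camera call. They do not tell look-alikes from the thing itself.
- arm.regions_of(camera, target): "mask" (480x640 bool, what is visible of it).
- arm.place_of(camera, target): "centre" ([x, y, z] in mm, in the coordinates of the camera as it stood for that picture, good to about 4 mm: a listed point, or the origin of a listed thing).
The state is a dict: "clock": time; "joints": joint angles; "joint_vel": joint speeds; "joint_efforts": joint torques, N m; "position": TCP position; "ee_rot": TCP orientation; "contact_force": force on the tool from outside, world axes, zero at the start; "wrist_torque": the same for the moment, N m; "gripper_width": finger opening in mm.
Only numpy, scipy, OpenCV 4.12 (cv2) and the standard library are available. Lean on these libraries where they do the work, as an engineer would, in place of code of your own. Each camera call takes 0.05 s, during which the arm holds its last target.

## Task

Get the colour counter ready for the next mix: first push the mixer's mushroom stop fully down so that it latches, and keep it down while you hang every handled basket by its handle on the rack's hooks, stand the empty steel beaker upright in the scale's pan, and with it there turn the dial's bezel until the zero mark lies exactly under the needle. When all that is done, twist the stop's cap clockwise to release it so that it comes all the way up, and leave the other things on the counter where they are.

Things in the scene. Friction and masses are not known exactly. Their poses are not given: they have to be found in the camera images.
- stop_top (a point): centre of the top of the mixer's mushroom stop: a red round cap 40 mm across, 20 mm tall, on a thin stem on a black console (80 x 100 mm, top at 60 mm). Up, the cap's top is 105 mm above the counter; the point moves with the cap. Beyond the console, away from the robot, is the grey mixer (150 x 170 mm, 122 mm high, with a can on it up to 172 mm)
- stop (a joint): how far the mushroom is pressed, m: 0 up, 0.010 fully down. Spring of about 2 N at the top and 4.5 N fully down, plus a little for the latch. Pressed fully down it latches and, let go, stays down at about 0.007
- stop_knob (a joint): turn of the mushroom's cap, rad, clockwise seen from above, from 0 (start) to a stop at 1.4; stays where it is turned (about 0.02 N m). It latches only below about 0.3; turned beyond about 0.7 the latch frees it, and the spring lifts the cap as soon as fingers no longer hold it down; it may be left turned
- scale: white dial scale, housing 250 x 110 x 40 mm, origin on the counter under its middle; local -x end carries the dial, +x end the weighing pan (150 mm apart)
- dial_center (a point): centre of the dial's top face, on the bezel's axis, 64 mm above the counter. The bezel is a dark steel drum 60 mm across, from 41 to 64 mm above the counter, with a white dial face; held round its rim and turned about the vertical it turns that face (friction about 0.03 N m; the housing top at 40 mm is below the rim)
- bezel (a joint): turn of the bezel, rad, clockwise seen from above, -2.6 to 2.6; stays where it is left
- zero_mark (a point): the zero mark of the dial face: a broad black bar (with a white block on the bezel's edge), 24 mm from the dial's centre; turns with the bezel; the other ticks are thin
- needle_tip (a point): tip of the scale's thin red needle, 24 mm from the dial's centre; the needle is driven by the pan only (clockwise as the weight grows, about 0.8 to 1.3 rad for the beaker) and passes over the dial face
- pan_top (a point): centre of the floor of the scale's steel weighing pan, a round dish, its flat floor 114 mm across inside and 70 mm above the counter when empty, with a rim 18 mm high above the floor; it sinks about 4 mm under the beaker
- beaker: empty steel beaker, open at the top, 58 mm across at the rim, 54 mm at the foot, 65 mm tall, about 0.2 kg; origin at the centre of its underside, z up
- hook0 (a point): left (+y) of three hooks, 125 mm apart, on a rail (181 mm high, along y of this frame) of the rack. Each points along -x of this frame, to the robot: a level round bar 8 mm thick, its end 68 mm out from the rail turning up to 201 mm height. The point is on top of the bar, 36 mm out from the rail, 185 mm up; a hung basket's handle lies across the bar between rail and end
- hook1 (a point): middle of three hooks, 125 mm apart, on a rail (181 mm high, along y of this frame) of the rack. Each points along -x of this frame, to the robot: a level round bar 8 mm thick, its end 68 mm out from the rail turning up to 201 mm height. The point is on top of the bar, 36 mm out from the rail, 185 mm up; a hung basket's handle lies across the bar between rail and end
- hook2 (a point): right (-y) of three hooks, 125 mm apart, on a rail (181 mm high, along y of this frame) of the rack. Each points along -x of this frame, to the robot: a level round bar 8 mm thick, its end 68 mm out from the rail turning up to 201 mm height. The point is on top of the bar, 36 mm out from the rail, 185 mm up; a hung basket's handle lies across the bar between rail and end
- handle0 (a point): a basket (may be absent): grey plastic open box 96 (x) x 60 (y) x 45 (z) mm, 0.11 kg, with a rigid arched black handle over its top. The point is the middle of its handle bar, with the basket's axes: a level bar 92 mm long along x, 8 mm thick, its centre 101 mm above the basket's underside, with 52 mm clear between it and the basket's rim; two 4 mm uprights at its ends
- handle1 (a point): a basket (may be absent): grey plastic open box 96 (x) x 60 (y) x 45 (z) mm, 0.11 kg, with a rigid arched black handle over its top. The point is the middle of its handle bar, with the basket's axes: a level bar 92 mm long along x, 8 mm thick, its centre 101 mm above the basket's underside, with 52 mm clear between it and the basket's rim; two 4 mm uprights at its ends
- handle2 (a point): a basket (may be absent): grey plastic open box 96 (x) x 60 (y) x 45 (z) mm, 0.11 kg, with a rigid arched black handle over its top. The point is the middle of its handle bar, with the basket's axes: a level bar 92 mm long along x, 8 mm thick, its centre 101 mm above the basket's underside, with 52 mm clear between it and the basket's rim; two 4 mm uprights at its ends
- handle3 (a point): a basket (may be absent): grey plastic open box 96 (x) x 60 (y) x 45 (z) mm, 0.11 kg, with a rigid arched black handle over its top. The point is the middle of its handle bar, with the basket's axes: a level bar 92 mm long along x, 8 mm thick, its centre 101 mm above the basket's underside, with 52 mm clear between it and the basket's rim; two 4 mm uprights at its ends
- tint_brush: black tint brush 170 mm long, lying flat, its handle towards local -x; not part of the job, to be left alone
- carton1: brown carton 150 x 42 x 35 mm, lying flat; not part of the job, to be left alone; origin at the centre of its underside
- developer: white developer bottle, 64 mm across, 170 mm tall; not part of the job, to be left alone; origin at the centre of its underside
- cream_jar: white cream jar, 68 mm across, 70 mm tall; not part of the job, to be left alone; origin at the centre of its underside
- clip_tin: round aluminium tin, 66 mm across, 40 mm tall; not part of the job, to be left alone; origin at the centre of its underside
- tonic: amber glass bottle, 44 mm across, 130 mm tall; not part of the job, to be left alone; origin at the centre of its underside
There are look-alikes about, which are no part of the job. What is shaped like the part that bears handle1 but yellow is not meant.

How it is judged:
By the outcome, as a careful person would: the job done as asked, in the order asked, and still so for the second after the job is handed in, with the robot touching nothing.
Of basket0, basket1, basket2, basket3 only 2 to 3 are there at a start; the rules pass over those that are not, and their reading is None.
At some moment in a run one of beaker, basket0, basket1, basket2, basket3 may be knocked a few centimetres aside while the robot is not near it.
It also fails if it takes over 210 s, if anything falls off the work surface, if the arm or the gripper's body presses on something with over 40 N, if the wrist force passes 120 N, or if a joint passes its speed limit or range.

## Working session

There is one attempt and no reset: what is moved stays moved. The work goes in short steps, Python scripts to look and compute and a tool call to move; the robot and the scene stay as the last step left them, time stands still between calls to the robot, and variables do not carry over. Pictures are saved under pics/ and viewed, and the job is handed in when it is done.

Besides the shell and the picture viewer there is one more tool, called after "Request:" as name(argument=value, ...) on one line, values as JSON. arm_command: Moves the arm, as the interface text tells. Its arguments: {"type":"object","properties":{"commands":{"type":"array"},"jaw":{"type":"number"}},"required":["commands"]}

```bash
ls -la; mkdir -p pics; python3 - <<'E'
from bench import arm
import cv2
s=arm.read_state();print({k:v for k,v in s.items()})
for n in ("scene","top","wrist"):
    im=arm.get_image(n);cv2.imwrite(f"pics/a_{n}.png",im[:,:,::-1])
    ci=arm.camera_info(n);print(n,ci)
E
```

```text
total 12
drwxr-xr-x  3 agent agent 4096 Dec  6 21:10 .
drwxr-xr-x 23 root  root  4096 Dec  6 21:10 ..
drwxr-xr-x  2 agent agent 4096 Dec  6 21:10 pics
{'clock': 0.0, 'joints': array([ 1.36259051e+00,  3.85535318e-01,  6.62032075e-03, -4.64398966e-04,
       -1.19400971e+00, -2.58620891e-01]), 'joint_vel': array([-0.00047233,  0.00013471,  0.00063319,  0.00104708, -0.00055532,
        0.00032488]), 'joint_efforts': array([-2.76241499e-04, -3.92288446e+01,  1.88400757e+01,  4.18612942e+00,
       -4.62785349e-03,  3.91010147e-06]), 'position': array([281.00099297, 557.6110722 , 230.23739033]), 'ee_rot': array([ 9.72862165e-01, -2.31382861e-01, -1.88928723e-04,  1.06929157e-03]), 'contact_force': array([ 0.47597542, -0.09382142,  0.31259036]), 'wrist_torque': array([ 0.02894162,  0.00065857, -0.06032402]), 'gripper_width': 85.50957131380507}
scene {'camera_matrix': array([[502.38821792,   0.        , 321.80860338],
       [  0.        , 502.38821792, 237.68932181],
       [  0.        ,   0.        ,   1.        ]]), 'world_from_camera': array([[ 3.36639943e-01,  8.02593270e-01, -4.9246
[... 674 characters left out ...]
904126e-02, -1.30491906e-01, -9.91369429e-01,
         1.76364949e+03],
       [ 0.00000000e+00,  0.00000000e+00,  0.00000000e+00,
         1.00000000e+00]])}
wrist {'camera_matrix': array([[371.64829954,   0.        , 323.318816  ],
       [  0.        , 371.64829954, 242.32881501],
       [  0.        ,   0.        ,   1.        ]]), 'world_from_camera': array([[-4.50239388e-01, -8.60319521e-01, -2.39028901e-01,
         3.42165437e+02],
       [-8.92907510e-01,  4.34052435e-01,  1.19643895e-01,
         5.27224586e+02],
       [ 8.19098391e-04,  2.67299095e-01, -9.63613264e-01,
         3.72915330e+02],
       [ 0.00000000e+00,  0.00000000e+00,  0.00000000e+00,
         1.00000000e+00]])}
```

View pics/a_scene.png

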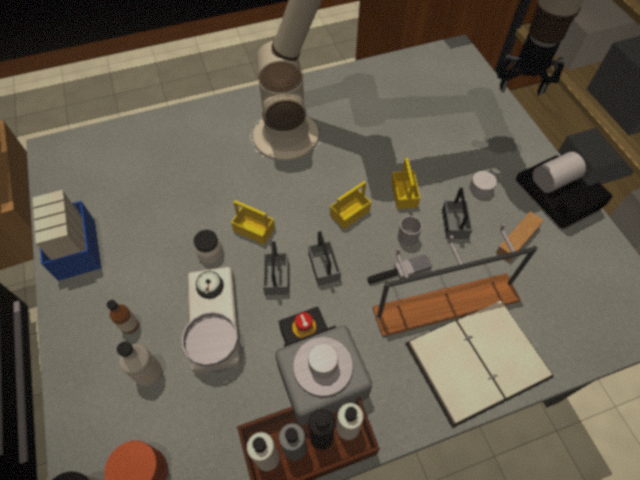

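View pics/a_top.png

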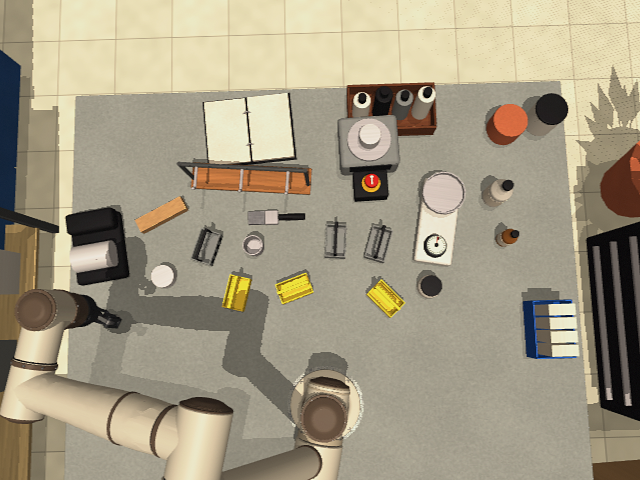

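View pics/a_wrist.png

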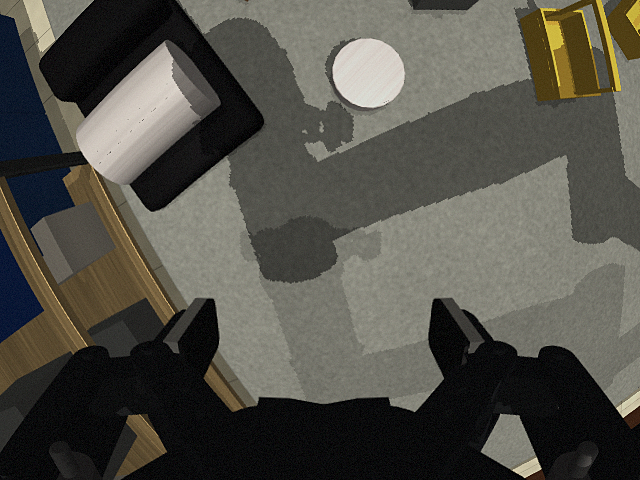

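```bash
cat > h.py <<'E'
from bench import arm
import numpy as np, cv2
from scipy.spatial.transform import Rotation as R
def ray(ci,px,fish=False):
    K=ci["camera_matrix"];T=ci["world_from_camera"]
    px=np.atleast_2d(np.asarray(px,float))
    u=(px[:,0]-K[0,2])/K[0,0];v=(px[:,1]-K[1,2])/K[1,1]
    if fish:
        r=np.hypot(u,v)+1e-12;d=np.c_[np.sin(r)*u/r,np.sin(r)*v/r,np.cos(r)]
    else: d=np.c_[u,v,np.ones_like(u)]
    return T[:3,3],d@T[:3,:3].T
def toz(cam,px,z,ci=None):
    ci=ci or arm.camera_info(cam)
    o,d=ray(ci,px,cam=="wrist")
    return o+d*((z-o[2])/d[:,2])[:,None]
def proj(cam,P,ci=None):
    ci=ci or arm.camera_info(cam)
    T=np.linalg.inv(ci["world_from_camera"]);K=ci["camera_matrix"]
    p=np.atleast_2d(P)@T[:3,:3].T+T[:3,3]
    if cam=="wrist":
        rr=np.hypot(p[:,0],p[:,1])+1e-9;th=np.arctan2(rr,p[:,2])
        return np.c_[K[0,0]*th*p[:,0]/rr+K[0,2],K[1,1]*th*p[:,1]/rr+K[1,2]]
    return np.c_[K[0,0]*p[:,0]/p[:,2]+K[0,2],K[1,1]*p[:,1]/p[:,2]+K[1,2]]
def shot(name,tag,crop=None,s=1):
    im=arm.get_image(name)[:,:,::-1]
    cv2.imwrite(f"pics/{tag}.png",im)
    o=im
    if crop: x0,y0,x1,y1=crop;o=im[y0:y1,x0:x1]
    if s!=1:o=cv2.resize(o,None,fx=s,fy=s,interpolation=cv2.INTER_CUBIC)
    cv2.imwrite(f"pics/{tag}_c.png",o);return im
def st():
    s=arm.read_state();Rm=R.from_quat(s["ee_rot"]).as_matrix()
    print("t %.2f pos %s w %.1f F %s  x-axis yaw %.1f tilt %.2f"%(s["clock"],np.round(s["position"],1),s["gripper_width"],np.round(s["contact_force"],1),np.degrees(np.arctan2(Rm[1,0],Rm[0,0])),np.degrees(np.arccos(-Rm[2,2]))), "j",np.round(s["joints"],2))
    return s,Rm
def go(P,yaw=None):
    """tool-frame shift (m) to world target TCP P (mm); roll deg to get tool-x yaw"""
    s,Rm=st();d=Rm.T@(np.array(P)-s["position"])/1000
    r=0
    if yaw is not None:
        y=np.degrees(np.arctan2(Rm[1,0],Rm[0,0]));r=-(yaw-y);r=(r+180)%360-180
    # shifts are along the tool axes as they stand: world delta in x/y
    print("tool shift m",np.round(d,4),"roll deg",round(r,1), "|d|",round(float(np.linalg.norm(d)),4))
    return d,r
E
python3 - <<'E'
from h import *
for n in ("top","scene"):
    im=cv2.imread(f"pics/a_{n}.png")
    arm.get_image(n)
    T=arm.camera_info(n)["world_from_camera"]
    for t in ["stop_top","dial_center","zero_mark","needle_tip","pan_top","beaker","hook0","hook1","hook2","handle0","scale"]:
        for d in arm.place_of(n,t)[:6]:
            print(n,t,round(d["confidence"],2),np.round(T[:3,:3]@d["centre"]+T[:3,3],0))
im=cv2.imread("pics/a_top.png")
cv2.imwrite("pics/a_top_c.png",cv2.resize(im[140:320,170:470],(800,480),interpolation=cv2.INTER_CUBIC))
st()
E
```

```text
top stop_top 0.61 [ 631. -152.  106.]
top stop_top 0.56 [459. 334. 103.]
top dial_center 0.95 [ 446. -331.   65.]
top dial_center 0.31 [ 593. -358.   71.]
top zero_mark 0.91 [ 466. -339.   67.]
top pan_top 0.61 [ 594. -356.   70.]
top beaker 0.85 [457. 200.   3.]
top beaker 0.6 [ 467. -337.   66.]
top hook0 0.79 [608.  86. 190.]
top hook0 0.73 [624. 207. 182.]
top hook0 0.61 [637. 337. 186.]
top hook0 0.59 [ 443. -326.   67.]
top hook1 0.79 [608.  86. 190.]
top hook1 0.73 [624. 207. 182.]
top hook1 0.61 [637. 337. 186.]
top hook1 0.59 [ 443. -326.   67.]
top hook2 0.79 [608.  86. 190.]
top hook2 0.73 [624. 207. 182.]
top hook2 0.61 [637. 337. 186.]
top hook2 0.59 [ 443. -326.   67.]
top handle0 0.88 [ 301. -177.  101.]
top handle0 0.85 [467. -44. 103.]
top handle0 0.83 [ 452. -173.   99.]
top handle0 0.83 [335.  80. 104.]
top handle0 0.82 [324. 251. 103.]
top handle0 0.72 [460. 338. 103.]
top scale 0.55 [ 515. -341.   -0.]
scene stop_top 0.85 [ 632. -149.  108.]
scene dial_center 0.76 [ 444. -331.   65.]
scene dial_center 0.59 [ 467. -335.   62.]
scene needle_tip 0.37 [ 470. -334.   
[... 182 characters left out ...]
 82. 188.]
scene hook0 0.67 [634. 335. 185.]
scene hook0 0.64 [625. 210. 183.]
scene hook1 0.73 [613.  82. 188.]
scene hook1 0.67 [634. 335. 185.]
scene hook1 0.64 [625. 210. 183.]
scene hook2 0.73 [613.  82. 188.]
scene hook2 0.67 [634. 335. 185.]
scene hook2 0.64 [625. 210. 183.]
scene handle0 0.88 [327. 247. 104.]
scene handle0 0.83 [ 299. -182.  101.]
scene handle0 0.73 [337.  81. 103.]
scene handle0 0.67 [466. 340. 102.]
scene handle0 0.66 [469. -46. 104.]
scene handle0 0.63 [ 457. -162.  104.]
scene scale 0.88 [ 521. -346.   -1.]
scene scale 0.49 [564. 472.   1.]
t 1.35 pos [281.2 558.1 231.3] w 85.3 F [-0.1  0.7 -0.2]  x-axis yaw -26.7 tilt 0.00 j [ 1.36  0.38  0.01 -0.   -1.19 -0.26]
```

View pics/a_top_c.png

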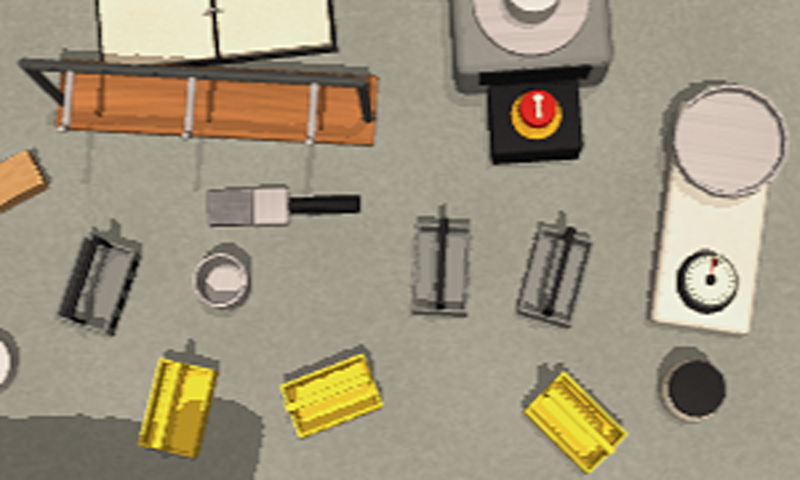

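Candidates: grey baskets in the top image at (207,245), (335,240) and (378,242). The yellow look-alikes at (237,291), (294,287) and (385,297) are out. The stop is the red cap at (371,181); the orange tub at (507,123) is not it. The crop confirms three grey baskets, the red cap with its arrow, the steel beaker at (253,244), and the white jar and lid as other things.

```bash
cat >> h.py <<'E'
def plan(P,yaw=None,n=None,s=None):
    if s is None: s,Rm=st()
    Rm=R.from_quat(s["ee_rot"]).as_matrix()
    d=np.array(P,float)-s["position"];y0=np.degrees(np.arctan2(Rm[1,0],Rm[0,0]))
    r=0 if yaw is None else (-(yaw-y0)+180)%360-180
    m=max(int(np.ceil(np.linalg.norm(d)/48)),int(np.ceil(abs(r)/8)),1)
    n=n or m
    rows=[]
    for i in range(n):
        Ri=Rm@R.from_euler('z',r*i/n,degrees=True).as_matrix()
        v=Ri.T@d/n/1000
        rows.append([round(float(v[0]),4),round(float(v[1]),4),round(float(v[2]),4),round(r/n,2)])
    print("n",n,"d",np.round(d,1),"roll",round(r,1));
    if r==0 or n==1: print(rows[0],"x",n)
    else:
        for q in rows: print(q)
E
python3 - <<'E'
from h import *
print("cap",toz("top",(371.5,181),105))
for nm,p in dict(A=(207,245),B=(335,240),C=(378,242)).items(): print(nm,toz("top",p,30))
print("jar",toz("top",(430,286),70))
plan([630,-151,200])
E
```

```text
cap [[ 626.24334086 -149.3246653   105.        ]]
A [[465.66247575 334.27046828  30.        ]]
B [[469.88976913 -41.40195578  30.        ]]
C [[ 460.46711674 -166.92266435   30.        ]]
jar [[ 326.43885024 -305.90175838   70.        ]]
t 1.35 pos [281.2 558.1 231.3] w 85.3 F [-0.1  0.7 -0.2]  x-axis yaw -26.7 tilt 0.00 j [ 1.36  0.38  0.01 -0.   -1.19 -0.26]
n 17 d [ 348.8 -709.1  -31.3] roll 0
[0.0371, 0.028, 0.0018, 0.0] x 17
```

Request:
arm_command(commands=[0.037, 0.028, 0, 0, 0.037, 0.028, 0, 0, 0.037, 0.028, 0, 0, 0.037, 0.028, 0, 0, 0.037, 0.028, 0, 0], jaw=0)

```text
clock: 1.85
position: [384.7, 348.6, 230.0]
ee_rot: [0.974, -0.227, 0.0, -0.001]
contact_force: [1.3, 1.7, 0.9]
gripper_width: 12.4
```

Request:
arm_command(commands=[0.037, 0.028, 0, 0, 0.037, 0.028, 0, 0, 0.037, 0.028, 0, 0, 0.037, 0.028, 0, 0, 0.037, 0.028, 0, 0])

```text
clock: 2.35
position: [491.9, 132.7, 231.9]
ee_rot: [0.974, -0.225, 0.002, -0.002]
contact_force: [0.7, -0.4, 0.6]
gripper_width: -0.0
```

Request:
arm_command(commands=[0.037, 0.028, 0, 0, 0.037, 0.028, 0, 0, 0.037, 0.028, 0, 0, 0.037, 0.028, 0, 0, 0.037, 0.028, 0, 0])

```text
clock: 2.85
position: [600.1, -83.7, 233.6]
ee_rot: [0.974, -0.225, 0.004, -0.003]
contact_force: [1.4, 0.6, 1.3]
gripper_width: -0.2
```

```bash
python3 - <<'E'
from h import *
plan([629,-150,160])
E
```

```text
t 2.85 pos [600.1 -83.7 233.6] w -0.2 F [1.4 0.6 1.3]  x-axis yaw -26.0 tilt 0.58 j [ 0.13  0.35 -0.04 -0.   -1.17  0.99]
n 3 d [ 28.9 -66.3 -73.6] roll 0
[0.0182, 0.0159, 0.0245, 0.0] x 3
```

Request:
arm_command(commands=[0.018, 0.016, 0.025, 0, 0.018, 0.016, 0.025, 0, 0.018, 0.016, 0.025, 0, 0, 0, 0, 0, 0, 0, 0, 0])

```text
clock: 3.35
position: [632.2, -159.9, 156.2]
ee_rot: [0.973, -0.229, 0.006, -0.003]
contact_force: [-0.1, -0.6, 0.8]
gripper_width: -0.2
```

```bash
python3 - <<'E'
from h import *
shot("wrist","b1")
T=arm.camera_info("wrist")["world_from_camera"]
for t in ["stop_top"]:
    for d in arm.place_of("wrist",t)[:6]:
        print(t,round(d["confidence"],2),np.round(T[:3,:3]@d["centre"]+T[:3,3],1))
plan([629,-150,106])
print(proj("wrist",[[629,-150,105]]))
E
```

```text
stop_top 0.92 [ 628.1 -152.   106.4]
t 3.45 pos [ 631.9 -159.   156.6] w 0.0 F [0.4 0.4 0.2]  x-axis yaw -26.4 tilt 0.78 j [-0.    0.48 -0.03 -0.   -1.05  1.11]
n 2 d [ -2.9   9.  -50.6] roll 0
[-0.0036, -0.0031, 0.0253, 0.0] x 2
[[312.475846   279.54478101]]
```

View pics/b1.png

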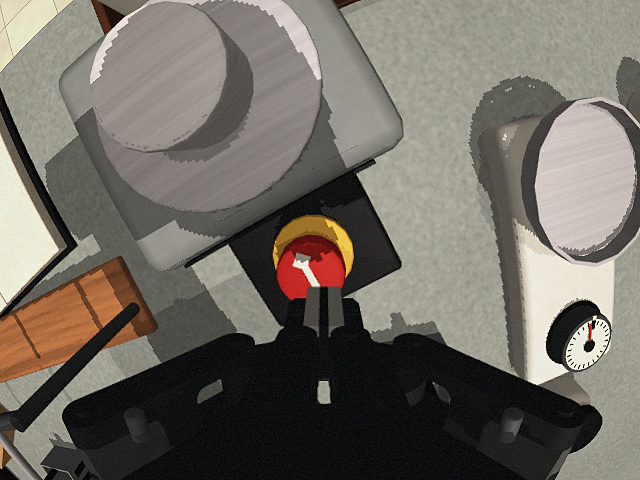

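```bash
python3 - <<'E'
from h import *
print(toz("wrist",(311,271),105))
plan([629,-151,106])
E
```

```text
[[ 633.8847882  -151.56395798  105.        ]]
t 3.45 pos [ 631.9 -159.   156.6] w 0.0 F [0.4 0.4 0.2]  x-axis yaw -26.4 tilt 0.78 j [-0.    0.48 -0.03 -0.   -1.05  1.11]
n 2 d [ -2.9   8.  -50.6] roll 0
[-0.0033, -0.0027, 0.0253, 0.0] x 2
```

Request:
arm_command(commands=[-0.002, -0.003, 0.024, 0, -0.002, -0.003, 0.024, 0, 0, 0, 0.005, 0, 0, 0, 0.004, 0, 0, 0, 0.004, 0])

```text
clock: 3.95
position: [636.2, -147.6, 104.1]
ee_rot: [0.974, -0.225, 0.014, -0.004]
contact_force: [-2.5, -0.8, 3.7]
gripper_width: -0.3
```

Request:
arm_command(commands=[0, 0, 0.004, 0, 0, 0, 0.004, 0, 0, 0, 0.004, 0, 0, 0, 0.004, 0, 0, 0, 0.004, 0])

```text
clock: 4.45
position: [637.1, -147.9, 94.8]
ee_rot: [0.975, -0.223, 0.016, -0.003]
contact_force: [-10.8, 4.0, 21.6]
gripper_width: 0.2
```

Request:
arm_command(commands=[0, 0, 0, 0, 0, 0, -0.02, 0, 0, 0, -0.03, 0, 0, 0, -0.03, 0, 0, 0, 0, 0])

```text
clock: 4.95
position: [636.9, -147.9, 178.9]
ee_rot: [0.974, -0.224, 0.02, -0.004]
contact_force: [0.5, 0.8, 1.3]
gripper_width: -0.1
```

```bash
python3 - <<'E'
from h import *
im=shot("wrist","b2")
T=arm.camera_info("wrist")["world_from_camera"]
for d in arm.place_of("wrist","stop_top")[:6]:
        print(round(d["confidence"],2),np.round(T[:3,:3]@d["centre"]+T[:3,3],1))
st()
t=shot("top","b2t",(190,140,430,320),3.3)
for d in arm.place_of("top","handle0")[:6]:
    T=arm.camera_info("top")["world_from_camera"]
    print(round(d["confidence"],2),np.round(T[:3,:3]@d["centre"]+T[:3,3],1))
E
```

```text
0.81 [ 626.2 -151.7   98.8]
t 5.05 pos [ 634.3 -147.3  174.3] w 0.1 F [ 0.2 -0.7 -1.1]  x-axis yaw -25.9 tilt 1.80 j [ 0.02  0.46 -0.03 -0.   -1.06  1.1 ]
0.96 [459.2 338.4 102.8]
0.75 [ 297.1 -177.6  100.3]
0.63 [ 453.3 -171.9   98.5]
0.55 [467.3 -42.4 103. ]
0.47 [332.9  78.7 103.9]
```

View pics/b2.png

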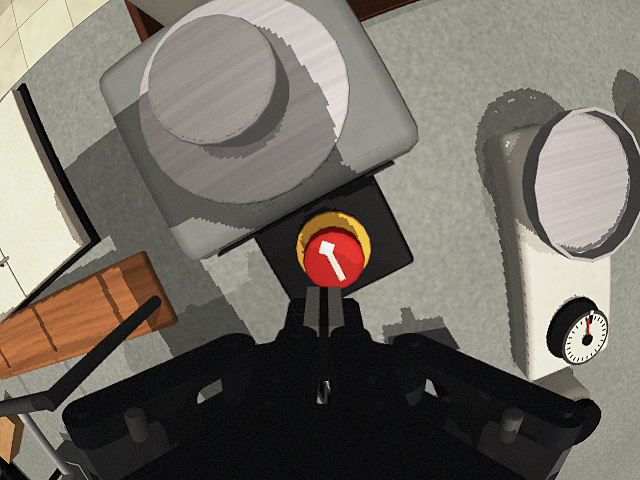

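View pics/b2t_c.png

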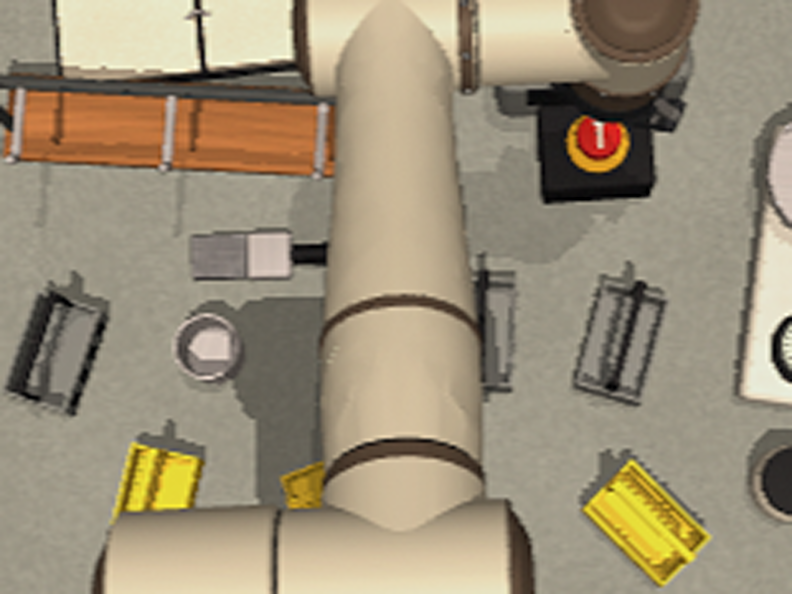

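The picture shows the cap lower, on its yellow collar, at about (333,260), with the network giving z≈99, so it is latched. Next is basket C.

```bash
python3 - <<'E'
from h import *
a=toz("top",[(190+637/3.3,140+285/3.3),(190+618/3.3,140+385/3.3)],101)
print(a,a.mean(0),np.degrees(np.arctan2(*(a[0]-a[1])[[1,0]])))
plan([470,-170,175],-13)
E
```

```text
[[ 495.94736513 -177.28078661  101.        ]
 [ 410.84381657 -157.88864367  101.        ]] [ 453.39559085 -167.58471514  101.        ] -12.836544551464485
t 5.15 pos [ 633.1 -147.3  172.4] w -0.0 F [-0.1  0.7 -0.8]  x-axis yaw -25.9 tilt 1.55 j [ 0.02  0.46 -0.03 -0.   -1.06  1.1 ]
n 4 d [-163.1  -22.7    2.6] roll -12.9
[-0.0342, 0.0229, -0.0018, np.float64(-3.23)]
[-0.0354, 0.0209, -0.0018, np.float64(-3.23)]
[-0.0365, 0.0189, -0.0018, np.float64(-3.23)]
[-0.0375, 0.0168, -0.0018, np.float64(-3.23)]
```

Request:
arm_command(commands=[-0.042, 0.024, 0, -3, -0.043, 0.022, 0, -3, -0.044, 0.02, 0, -3, -0.045, 0.018, 0, -4, -0.03, 0.012, 0, 0], jaw=0.6)

```text
clock: 5.65
position: [402.1, -167.5, 156.3]
ee_rot: [0.994, -0.107, 0.007, -0.002]
contact_force: [0.7, -1.0, 0.3]
gripper_width: 51.4
```

```bash
python3 - <<'E'
from h import *
plan([430,-163,175],-13)
shot("wrist","c1")
print(proj("wrist",[[496,-177.3,101],[411,-158,101]]))
E
```

```text
t 5.65 pos [ 402.1 -167.5  156.3] w 51.4 F [ 0.7 -1.   0.3]  x-axis yaw -12.3 tilt 0.81 j [-0.02  0.13 -0.55 -0.   -0.87  1.38]
n 1 d [27.9  4.5 18.7] roll 0.7
[0.0266, -0.0104, -0.0183, np.float64(0.73)] x 1
[[301.32320054  85.87452376]
 [301.59719683 246.50021294]]
```

View pics/c1.png

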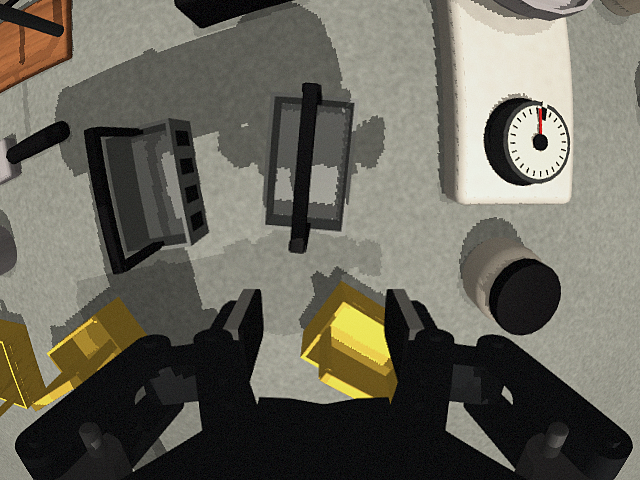

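```bash
python3 - <<'E'
from h import *
a=toz("wrist",[(311,86),(298,246)],101)
c=a.mean(0);print(a,c,np.linalg.norm(a[0]-a[1]));y=np.degrees(np.arctan2(*(a[0]-a[1])[[1,0]]));print(y)
u=(a[0]-a[1])/np.linalg.norm(a[0]-a[1])
plan([*(c-24*u)[:2],125],y)
E
```

```text
[[ 494.76933884 -182.22049594  101.        ]
 [ 411.7056997  -156.11770651  101.        ]] [ 453.23751927 -169.16910123  101.        ] 87.06850041214662
-17.445351709352817
t 5.70 pos [ 396.9 -167.5  155.6] w 51.4 F [-6.1 -0.  -1.4]  x-axis yaw -12.5 tilt 0.57 j [-0.02  0.13 -0.56 -0.   -0.88  1.38]
n 1 d [ 33.4   5.6 -30.6] roll 5.0
[0.0312, -0.0125, 0.0309, np.float64(4.98)] x 1
```

Request:
arm_command(commands=[0.031, -0.012, 0.01, 5, 0, 0, 0.01, 0, 0, 0, 0.01, 0, 0, 0, 0, 0, 0, 0, 0, 0])

```text
clock: 6.2
position: [426.8, -162.6, 121.6]
ee_rot: [0.988, -0.154, 0.001, -0.002]
contact_force: [-0.1, 0.3, 0.8]
gripper_width: 51.0
```

```bash
python3 - <<'E'
from h import *
plan([430.3,-162,89],-17.4)
shot("wrist","c2")
E
```

```text
t 6.20 pos [ 426.8 -162.6  121.6] w 51.0 F [-0.1  0.3  0.8]  x-axis yaw -17.7 tilt 0.31 j [-0.01  0.22 -0.54 -0.01 -0.8   1.28]
n 1 d [  3.5   0.6 -32.6] roll -0.3
[0.0031, -0.0015, 0.0326, np.float64(-0.3)] x 1
```

View pics/c2.png

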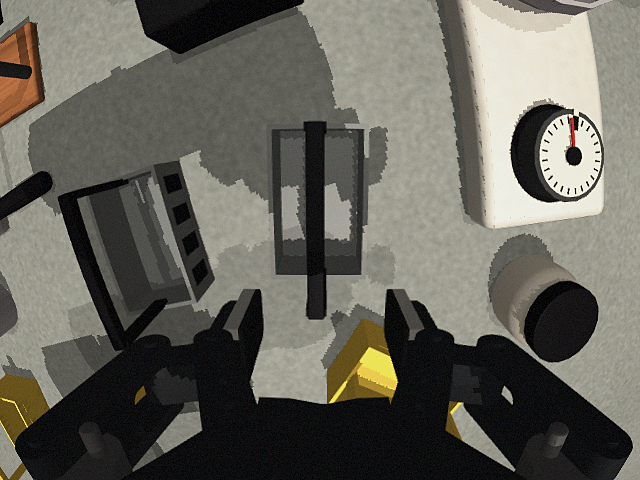

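```bash
python3 - <<'E'
from h import *
a=toz("wrist",[(315,124),(316,314)],102)
c=a.mean(0);print(a,c,np.linalg.norm(a[0]-a[1]));y=np.degrees(np.arctan2(*(a[0]-a[1])[[1,0]]));print(y)
u=(a[0]-a[1])/np.linalg.norm(a[0]-a[1])
plan([*(c-22*u)[:2],89],y)
s,Rm=st();print(proj("wrist",[s["position"]]))
E
```

```text
[[ 500.28954647 -182.21107285  102.        ]
 [ 415.75980562 -155.23132877  102.        ]] [ 458.02467605 -168.72120081  102.        ] 88.73096234479512
-17.70176096568059
t 6.25 pos [ 426.7 -162.6  121.6] w 51.1 F [ 0.5 -1.2 -1.1]  x-axis yaw -17.7 tilt 0.31 j [-0.01  0.22 -0.54 -0.01 -0.8   1.28]
n 1 d [ 10.4   0.6 -32.6] roll -0.0
[0.0097, -0.0035, 0.0326, np.float64(-0.02)] x 1
t 6.25 pos [ 426.7 -162.6  121.6] w 51.1 F [ 0.5 -1.2 -1.1]  x-axis yaw -17.7 tilt 0.31 j [-0.01  0.22 -0.54 -0.01 -0.8   1.28]
[[323.43334542 307.96330944]]
```

Request:
arm_command(commands=[0.009, -0.003, 0.012, 0, 0, 0, 0.012, 0, 0, 0, 0.009, 0, 0, 0, 0, 0, 0, 0, 0, 0])

```text
clock: 6.75
position: [437.8, -162.6, 89.2]
ee_rot: [0.988, -0.153, 0.003, -0.002]
contact_force: [-0.3, -0.8, 0.8]
gripper_width: 51.0
```

Request:
arm_command(commands=[0, 0, 0, 0, 0, 0, 0, 0, 0, 0, 0, 0, 0, 0, 0, 0, 0, 0, 0, 0], jaw=0)

```text
clock: 7.25
position: [438.5, -162.7, 90.9]
ee_rot: [0.988, -0.153, 0.005, -0.003]
contact_force: [-0.1, -0.2, -0.1]
gripper_width: 6.1
```

```bash
python3 - <<'E'
from h import *
st()
shot("wrist","c3")
E
```

```text
t 7.25 pos [ 438.5 -162.7   90.9] w 6.1 F [-0.1 -0.2 -0.1]  x-axis yaw -17.6 tilt 0.65 j [-0.01  0.28 -0.56 -0.01 -0.72  1.28]
```

View pics/c3.png

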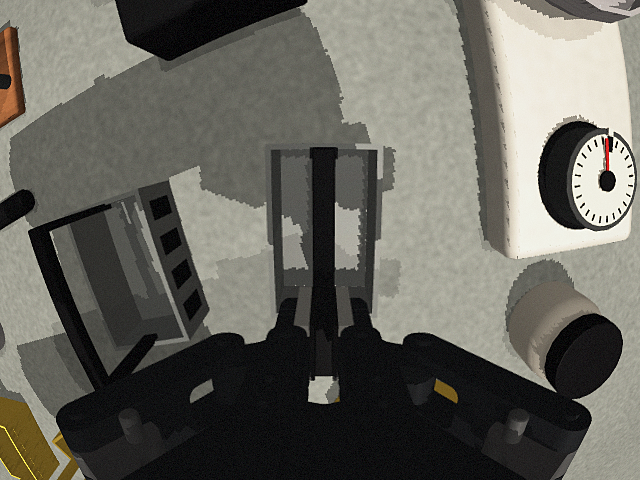

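Request:
arm_command(commands=[0, 0, 0, 0, 0, 0, -0.005, 0, 0, 0, -0.02, 0, 0, 0, -0.03, 0, 0, 0, -0.04, 0])

```text
clock: 7.8
position: [433.0, -162.6, 183.4]
ee_rot: [0.988, -0.154, -0.003, -0.002]
contact_force: [0.9, -0.3, -0.8]
gripper_width: 6.4
```

```bash
python3 - <<'E'
from h import *
for r,t in [((196.2,166.2),(193.2,187.6)),((241.2,169.2),(239.7,190.6)),((288.5,171.1),(287,193.6))]:
    print(toz("top",r,185),toz("top",t,201))
st();shot("wrist","c4")
im=cv2.imread("pics/a_top.png");cv2.imwrite("pics/a_rack.png",cv2.resize(im[155:210,170:320],(800,293),interpolation=cv2.INTER_CUBIC))
E
```

```text
[[663.3800995  330.73214719 185.        ]] [[600.73928863 334.96585504 201.        ]]
[[651.39760732 208.26793346 185.        ]] [[588.91288545 210.28395322 201.        ]]
[[642.31953064  79.9156599  185.        ]] [[577.06376898  83.88145823 201.        ]]
t 7.80 pos [ 433.  -162.6  183.4] w 6.4 F [ 0.9 -0.3 -0.8]  x-axis yaw -17.7 tilt 0.45 j [-0.01  0.16 -0.44 -0.01 -0.98  1.27]
```

View pics/c4.png

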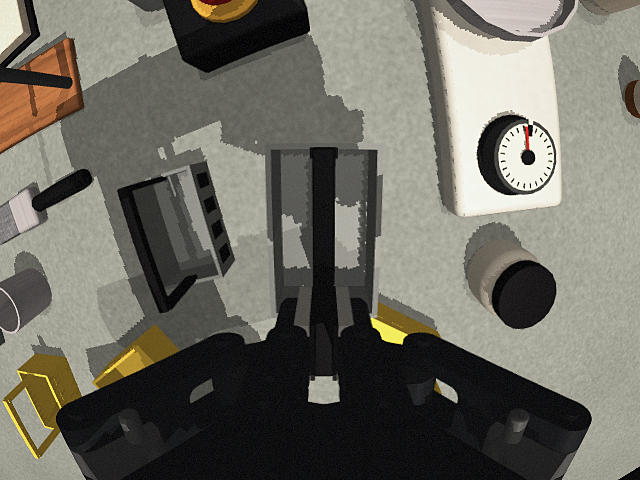

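View pics/a_rack.png

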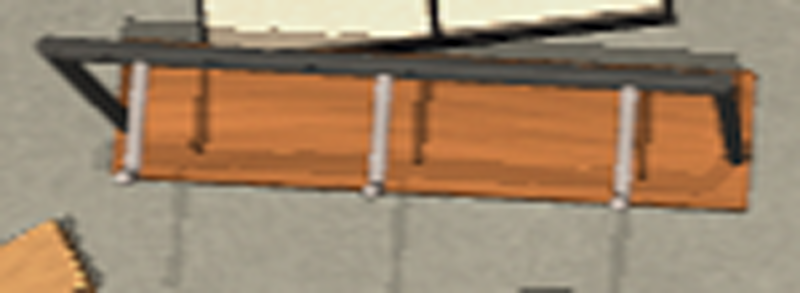

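```bash
python3 - <<'E'
from h import *
a=toz("wrist",[(322,150),(323,378)],193);s,Rm=st()
print((a-s["position"])@Rm)
plan([555,234,235],-96)
E
```

```text
t 7.85 pos [ 437.7 -163.8  191.3] w 6.0 F [ 2.6 -1.2  4.4]  x-axis yaw -17.6 tilt 0.54 j [-0.01  0.15 -0.43 -0.   -0.98  1.27]
[[ 65.18842107  -0.5395913   -1.1203164 ]
 [-35.31380217  -0.19528299  -1.97531872]]
t 7.85 pos [ 437.7 -163.8  191.3] w 6.0 F [ 2.6 -1.2  4.4]  x-axis yaw -17.6 tilt 0.54 j [-0.01  0.15 -0.43 -0.   -0.98  1.27]
n 10 d [117.3 397.8  43.7] roll 78.4
[-0.0008, -0.0415, -0.0042, np.float64(7.84)]
[-0.0065, -0.041, -0.0042, np.float64(7.84)]
[-0.012, -0.0397, -0.0042, np.float64(7.84)]
[-0.0173, -0.0377, -0.0042, np.float64(7.84)]
[-0.0223, -0.035, -0.0042, np.float64(7.84)]
[-0.0268, -0.0316, -0.0042, np.float64(7.84)]
[-0.0309, -0.0277, -0.0042, np.float64(7.84)]
[-0.0344, -0.0232, -0.0042, np.float64(7.84)]
[-0.0372, -0.0183, -0.0042, np.float64(7.84)]
[-0.0394, -0.013, -0.0042, np.float64(7.84)]
```

Request:
arm_command(commands=[0, 0, -0.045, 0, -0.001, -0.042, 0, 8, -0.007, -0.041, 0, 8, -0.012, -0.04, 0, 8, -0.018, -0.038, 0, 8])

```text
clock: 8.35
position: [483.3, -10.4, 241.4]
ee_rot: [0.908, -0.419, 0.009, -0.006]
contact_force: [1.2, -0.8, -1.2]
gripper_width: 6.4
```

Request:
arm_command(commands=[-0.022, -0.035, 0, 8, -0.027, -0.032, 0, 8, -0.031, -0.028, 0, 8, -0.034, -0.023, 0, 8, -0.037, -0.018, 0, 8])

```text
clock: 8.85
position: [548.3, 194.7, 245.3]
ee_rot: [-0.7, 0.714, -0.007, 0.01]
contact_force: [1.1, -0.1, -0.9]
gripper_width: 6.5
```

```bash
python3 - <<'E'
from h import *
plan([561,234,213],-96)
E
```

```text
t 8.85 pos [548.3 194.7 245.3] w 6.5 F [ 1.1 -0.1 -0.9]  x-axis yaw -91.2 tilt 1.38 j [ 0.62  0.29 -0.1   0.01 -1.16 -0.65]
n 2 d [ 12.7  39.3 -32.3] roll 4.8
[-0.0197, -0.0056, 0.0164, np.float64(2.41)]
[-0.0199, -0.0047, 0.0164, np.float64(2.41)]
```

Request:
arm_command(commands=[-0.02, -0.003, 0.01, 2.5, -0.02, -0.002, 0.01, 2.5, 0, 0, 0, 0, 0, 0, 0, 0, 0, 0, 0, 0])

```text
clock: 9.35
position: [556.6, 241.4, 224.0]
ee_rot: [-0.668, 0.744, -0.006, 0.011]
contact_force: [-0.1, 0.4, -1.0]
gripper_width: 6.6
```

```bash
python3 - <<'E'
from h import *
shot("wrist","c5"); st()
print(proj("wrist",[[621,207,185],[589,210,201],[651,208,185]]))
shot("scene","c5s",(340,200,580,380),3.3)
ci=arm.camera_info("wrist");T=ci["world_from_camera"]
arm.get_image("wrist")
for d in arm.place_of("wrist","hook1")[:6]:
        print(round(d["confidence"],2),np.round(T[:3,:3]@d["centre"]+T[:3,3],1))
E
```

```text
t 9.40 pos [556.7 241.2 224.3] w 6.3 F [ 0.2 -0.1 -1.3]  x-axis yaw -96.2 tilt 1.43 j [ 0.68  0.35 -0.07  0.01 -1.13 -0.79]
[[197.52088752 223.15762161]
 [249.8513808  229.72722102]
 [149.30843906 231.06336532]]
0.77 [626.9 206.9 183.5]
```

View pics/c5.png

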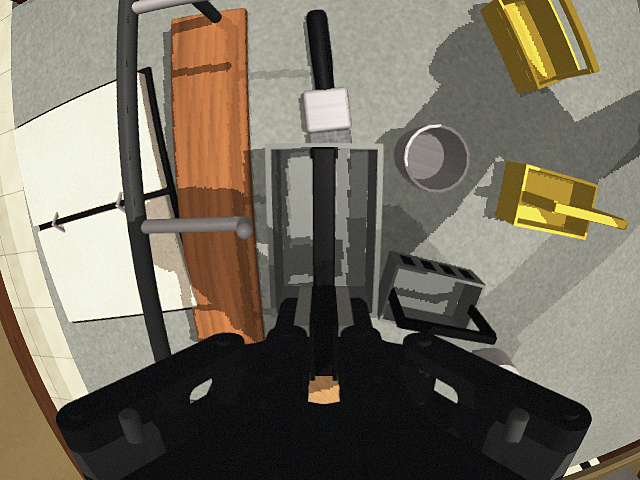

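View pics/c5s_c.png

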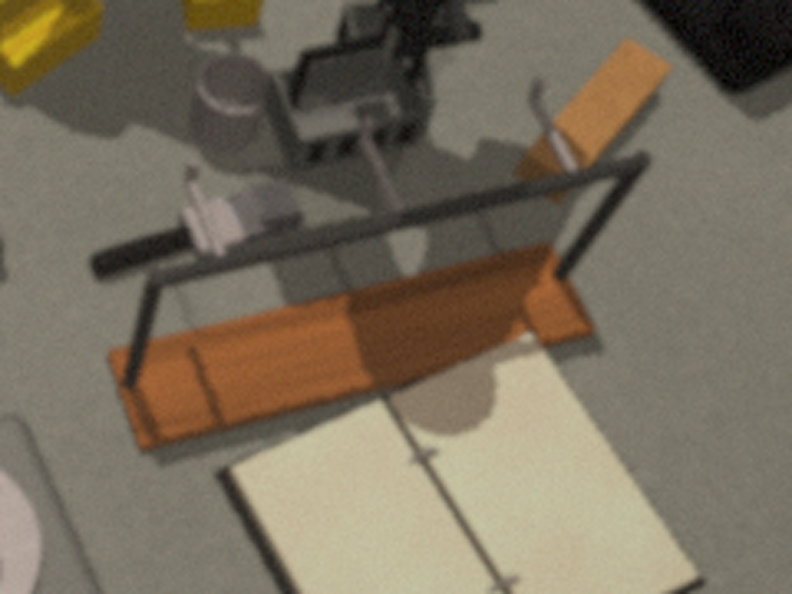

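```bash
python3 - <<'E'
from h import *
print(toz("wrist",[(245,229)],197),toz("wrist",[(149,227),(200,228)],185))
s,Rm=st()
a=toz("wrist",[(322,148),(323,378)],s["position"][2]+10)
print(a,(a-s["position"])@Rm)
E
```

```text
[[592.63156193 210.32799704 197.        ]] [[651.04811497 205.72856219 185.        ]
 [620.42870012 209.76192751 185.        ]]
t 9.55 pos [556.9 241.2 224.6] w 6.3 F [-0.7  0.1 -1.2]  x-axis yaw -96.2 tilt 1.48 j [ 0.68  0.35 -0.07  0.01 -1.13 -0.79]
[[550.58279644 175.77270467 234.6259994 ]
 [560.63843665 271.01286877 234.6259994 ]] [[ 65.63100799  -1.04422821 -10.51777229]
 [-30.13485507  -0.73555043  -9.73742201]]
```

```bash
python3 - <<'E'
from h import *
plan([620,228,212],-95.5,3)
E
```

```text
t 9.55 pos [556.9 241.2 224.6] w 6.3 F [-0.7  0.1 -1.2]  x-axis yaw -96.2 tilt 1.48 j [ 0.68  0.35 -0.07  0.01 -1.13 -0.79]
n 3 d [ 63.1 -13.2 -12.6] roll -0.7
[0.0021, -0.0213, 0.0047, np.float64(-0.23)]
[0.0022, -0.0213, 0.0047, np.float64(-0.23)]
[0.0023, -0.0213, 0.0047, np.float64(-0.23)]
```

Request:
arm_command(commands=[0.002, -0.021, 0.005, 0, 0.002, -0.021, 0.005, 0, 0.002, -0.021, 0.005, 0, 0, 0, 0, 0, 0, 0, 0, 0])

```text
clock: 10.05
position: [621.0, 225.7, 213.5]
ee_rot: [-0.667, 0.745, -0.006, 0.013]
contact_force: [-0.4, 0.6, -0.7]
gripper_width: 6.3
```

```bash
python3 - <<'E'
from h import *
shot("wrist","c6"); plan([619.5,228,178],-95.5)
E
```

```text
t 10.10 pos [620.8 225.7 213.5] w 6.3 F [ 0.2  0.4 -1.4]  x-axis yaw -96.3 tilt 1.65 j [ 0.6   0.44  0.05  0.01 -1.15 -0.71]
n 1 d [ -1.3   2.3 -35.5] roll -0.8
[-0.0018, 0.0025, 0.0354, np.float64(-0.79)] x 1
```

View pics/c6.png

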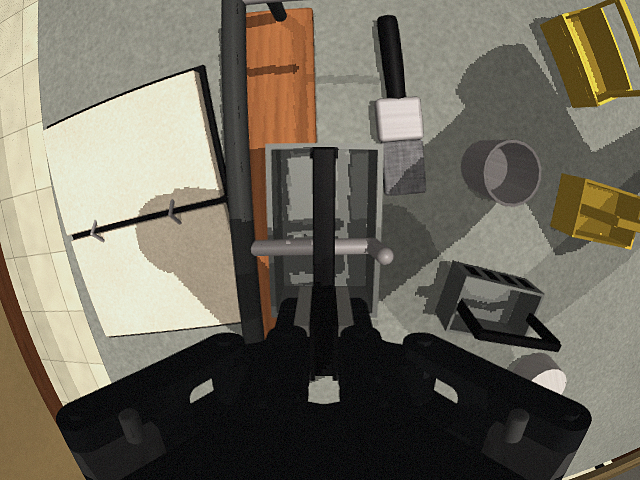

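Request:
arm_command(commands=[-0.002, 0.002, 0.012, 0, 0, 0, 0.01, 0, 0, 0, 0.006, 0, 0, 0, 0.004, 0, 0, 0, 0.003, 0])

```text
clock: 10.6
position: [618.1, 228.9, 178.2]
ee_rot: [-0.668, 0.744, -0.007, 0.014]
contact_force: [-5.5, 0.1, 12.9]
gripper_width: 6.0
```

Request:
arm_command(commands=[0, 0, -0.001, 0, 0, 0, 0, 0, 0, 0, 0, 0, 0, 0, -0.01, 0, 0, 0, -0.02, 0], jaw=0.28)

```text
clock: 11.1
position: [616.2, 228.4, 208.1]
ee_rot: [-0.668, 0.744, -0.006, 0.011]
contact_force: [0.4, 0.2, 0.3]
gripper_width: 24.1
```

```bash
python3 - <<'E'
from h import *
shot("wrist","c7"); st()
E
```

```text
t 11.15 pos [618.4 229.2 213.3] w 24.0 F [0.6 0.4 3.5]  x-axis yaw -96.1 tilt 1.99 j [ 0.61  0.44  0.04  0.01 -1.14 -0.72]
```

View pics/c7.png

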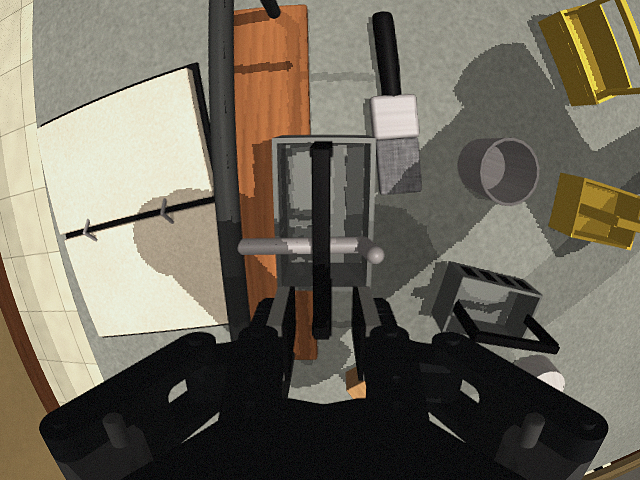

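```bash
python3 - <<'E'
from h import *
plan([440,346,190],-20,10)
E
```

```text
t 11.15 pos [618.4 229.2 213.3] w 24.0 F [0.6 0.4 3.5]  x-axis yaw -96.1 tilt 1.99 j [ 0.61  0.44  0.04  0.01 -1.14 -0.72]
n 10 d [-178.4  116.8  -23.3] roll -76.1
[-0.0097, 0.019, 0.0018, np.float64(-7.61)]
[-0.0121, 0.0176, 0.0018, np.float64(-7.61)]
[-0.0144, 0.0158, 0.0018, np.float64(-7.61)]
[-0.0163, 0.0138, 0.0018, np.float64(-7.61)]
[-0.018, 0.0115, 0.0018, np.float64(-7.61)]
[-0.0194, 0.009, 0.0018, np.float64(-7.61)]
[-0.0204, 0.0064, 0.0018, np.float64(-7.61)]
[-0.0211, 0.0036, 0.0018, np.float64(-7.61)]
[-0.0214, 0.0008, 0.0018, np.float64(-7.61)]
[-0.0213, -0.002, 0.0018, np.float64(-7.61)]
```

Request:
arm_command(commands=[0, 0, -0.035, 0, -0.01, 0.019, 0, -7.6, -0.012, 0.018, 0, -7.6, -0.014, 0.016, 0, -7.6, -0.016, 0.014, 0, -7.6])

```text
clock: 11.65
position: [546.3, 275.2, 251.2]
ee_rot: [0.844, -0.536, 0.014, -0.017]
contact_force: [-0.5, -0.2, 0.2]
gripper_width: 23.9
```

Request:
arm_command(commands=[-0.018, 0.011, 0.01, -7.6, -0.019, 0.009, 0.015, -7.6, -0.02, 0.006, 0.015, -7.6, -0.021, 0.004, 0.015, -7.6, -0.021, 0.001, 0.015, -7.6], jaw=0.6)

```text
clock: 12.15
position: [458.8, 335.5, 182.2]
ee_rot: [0.976, -0.218, 0.023, -0.017]
contact_force: [0.7, 0.1, 0.2]
gripper_width: 51.2
```

```bash
python3 - <<'E'
from h import *
shot("wrist","d1"); plan([440,346,160],-20)
E
```

```text
t 12.20 pos [455.6 335.3 179.2] w 51.0 F [-1.8 -0.  -2.7]  x-axis yaw -24.9 tilt 2.96 j [ 0.94  0.3  -0.27  0.03 -0.96  0.18]
n 1 d [-15.6  10.7 -19.2] roll -4.9
[-0.0193, -0.0024, 0.0187, np.float64(-4.93)] x 1
```

View pics/d1.png

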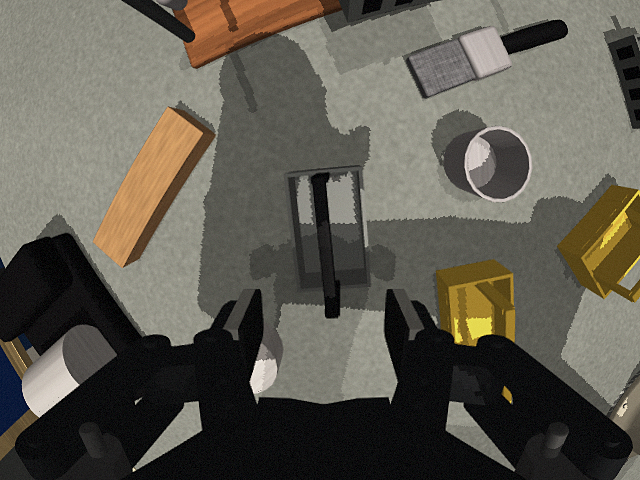

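```bash
python3 - <<'E'
from h import *
a=toz("wrist",[(321,175),(332,315)],101)
c=a.mean(0);print(a,c,np.linalg.norm(a[0]-a[1]));y=np.degrees(np.arctan2(*(a[0]-a[1])[[1,0]]));print(y)
u=(a[0]-a[1])/np.linalg.norm(a[0]-a[1])
plan([*(c-20*u)[:2],130],y)
s,Rm=st();print(Rm[:,2])
E
```

```text
[[503.8485274  317.95945156 101.        ]
 [418.89914043 349.51057591 101.        ]] [461.37383392 333.73501373 101.        ] 90.61937869173654
-20.375543137461
t 12.20 pos [455.6 335.3 179.2] w 51.0 F [-1.8 -0.  -2.7]  x-axis yaw -24.9 tilt 2.96 j [ 0.94  0.3  -0.27  0.03 -0.96  0.18]
n 2 d [-13.    5.4 -49.2] roll -4.6
[-0.0079, 0.0012, 0.0243, np.float64(-2.28)]
[-0.0079, 0.0009, 0.0243, np.float64(-2.28)]
t 12.20 pos [455.6 335.3 179.2] w 51.0 F [-1.8 -0.  -2.7]  x-axis yaw -24.9 tilt 2.96 j [ 0.94  0.3  -0.27  0.03 -0.96  0.18]
[ 0.04743188  0.0203939  -0.99866626]
```

Request:
arm_command(commands=[-0.008, 0.001, 0.024, -2.3, -0.008, 0.001, 0.024, -2.3, 0, 0, 0, 0, 0, 0, 0, 0, 0, 0, 0, 0])

```text
clock: 12.7
position: [443.6, 343.3, 133.1]
ee_rot: [0.984, -0.175, 0.024, -0.017]
contact_force: [0.4, -0.3, -0.4]
gripper_width: 51.0
```

```bash
python3 - <<'E'
from h import *
shot("wrist","d2"); plan([442.5,341,90],-20.4,3)
E
```

```text
t 12.75 pos [443.9 343.6 133.6] w 51.0 F [1.  0.7 0.2]  x-axis yaw -20.2 tilt 3.41 j [ 0.96  0.34 -0.34  0.04 -0.83  0.23]
n 3 d [ -1.4  -2.6 -43.6] roll 0.2
[-0.0007, 0.0016, 0.0144, np.float64(0.06)]
[-0.0007, 0.0016, 0.0144, np.float64(0.06)]
[-0.0007, 0.0016, 0.0144, np.float64(0.06)]
```

View pics/d2.png

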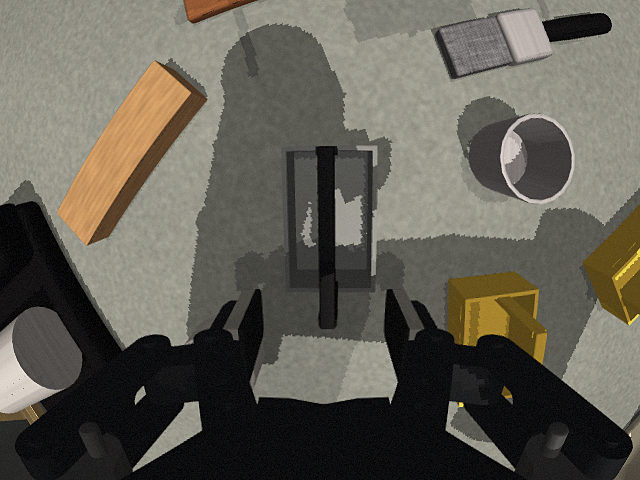

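```bash
python3 - <<'E'
from h import *
a=toz("wrist",[(326,150),(328,325)],101)
c=a.mean(0);print(a,c,np.linalg.norm(a[0]-a[1]));y=np.degrees(np.arctan2(*(a[0]-a[1])[[1,0]]));print(y)
u=(a[0]-a[1])/np.linalg.norm(a[0]-a[1])
plan([*(c-22*u)[:2],89],y,3)
E
```

```text
[[505.72348691 321.14790897 101.        ]
 [421.20854247 350.86294115 101.        ]] [463.46601469 336.00542506 101.        ] 89.58660039810522
-19.37141947004551
t 12.75 pos [443.9 343.6 133.6] w 51.0 F [1.  0.7 0.2]  x-axis yaw -20.2 tilt 3.41 j [ 0.96  0.34 -0.34  0.04 -0.83  0.23]
n 3 d [ -1.2  -0.3 -44.6] roll -0.9
[-0.0009, 0.0009, 0.0148, np.float64(-0.29)]
[-0.001, 0.0009, 0.0148, np.float64(-0.29)]
[-0.001, 0.0009, 0.0148, np.float64(-0.29)]
```

Request:
arm_command(commands=[-0.001, 0.001, 0.014, -0.5, -0.001, 0.001, 0.014, -0.5, -0.001, 0.001, 0.014, 0, 0, 0, 0, 0, 0, 0, 0, 0])

```text
clock: 13.25
position: [447.4, 345.8, 97.5]
ee_rot: [0.985, -0.168, 0.028, -0.024]
contact_force: [-0.3, -0.4, 1.4]
gripper_width: 50.9
```

Request:
arm_command(commands=[0, 0, 0, 0, 0, 0, 0, 0, 0, 0, 0, 0, 0, 0, 0, 0, 0, 0, 0, 0], jaw=0)

```text
clock: 13.75
position: [448.6, 346.8, 100.6]
ee_rot: [0.985, -0.169, 0.029, -0.026]
contact_force: [0.2, -0.0, -1.7]
gripper_width: 5.4
```

Request:
arm_command(commands=[0, 0, 0, 0, 0, 0, 0, 0, 0, 0, 0, 0, 0, 0, 0, 0, 0, 0, 0, 0], jaw=0.4)

```text
clock: 14.25
position: [448.9, 347.3, 101.0]
ee_rot: [0.985, -0.168, 0.03, -0.026]
contact_force: [-0.2, 0.5, 0.0]
gripper_width: 34.3
```

```bash
python3 - <<'E'
from h import *
shot("wrist","d3"); s,Rm=st();print(Rm[:,2]); plan([442.5,343,88],-19.5,2)
E
```

```text
t 14.30 pos [448.9 347.3 101. ] w 34.1 F [-0.2 -0.2 -0.5]  x-axis yaw -19.5 tilt 4.54 j [ 0.96  0.38 -0.38  0.05 -0.73  0.24]
[ 0.06721813  0.04178212 -0.99686307]
t 14.30 pos [448.9 347.3 101. ] w 34.1 F [-0.2 -0.2 -0.5]  x-axis yaw -19.5 tilt 4.54 j [ 0.96  0.38 -0.38  0.05 -0.73  0.24]
n 2 d [ -6.4  -4.3 -13. ] roll 0.0
[-0.0026, 0.0035, 0.0062, np.float64(0.0)]
[-0.0026, 0.0035, 0.0062, np.float64(0.0)]
```

View pics/d3.png

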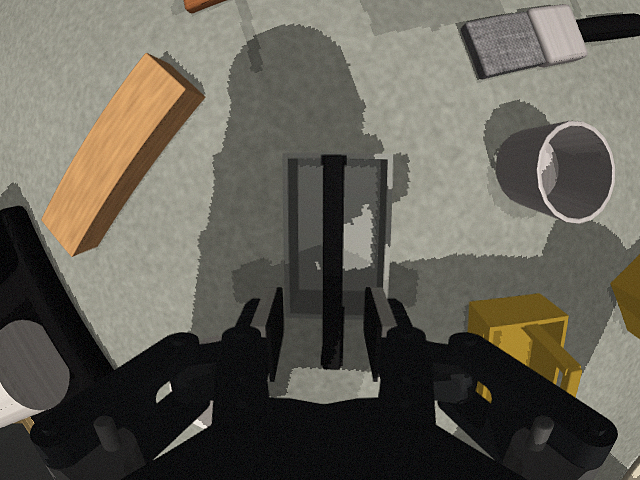

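Request:
arm_command(commands=[-0.003, 0.003, 0.007, 0, -0.003, 0.003, 0.007, 0, -0.001, 0, 0.002, 0, 0, 0, 0, 0, 0, 0, 0, 0])

```text
clock: 14.8
position: [440.3, 343.9, 82.2]
ee_rot: [0.985, -0.168, 0.029, -0.026]
contact_force: [-0.4, -0.1, 0.6]
gripper_width: 34.7
```

Request:
arm_command(commands=[0, 0, -0.003, 0, 0, 0, 0, 0, 0, 0, 0, 0, 0, 0, 0, 0, 0, 0, 0, 0], jaw=0)

```text
clock: 15.3
position: [440.4, 344.3, 86.0]
ee_rot: [0.985, -0.168, 0.029, -0.026]
contact_force: [-0.2, -0.4, 0.0]
gripper_width: 6.7
```

Request:
arm_command(commands=[0, 0, 0, 0, 0, 0, 0, 0, 0, 0, -0.03, 0, 0, 0, -0.04, 0, 0, 0, -0.04, 0])

```text
clock: 15.8
position: [429.8, 335.8, 190.6]
ee_rot: [0.985, -0.169, 0.024, -0.018]
contact_force: [0.5, 0.8, -1.3]
gripper_width: 6.6
```

```bash
python3 - <<'E'
from h import *
shot("wrist","d4"); s,Rm=st();print(Rm[:,2]); plan([575,356,240],-96)
E
```

```text
t 15.85 pos [432.7 338.5 198.8] w 6.6 F [0.9 0.4 3.9]  x-axis yaw -19.5 tilt 4.26 j [ 0.98  0.25 -0.3   0.04 -0.96  0.23]
[ 0.06463801  0.03643957 -0.99724324]
t 15.85 pos [432.7 338.5 198.8] w 6.6 F [0.9 0.4 3.9]  x-axis yaw -19.5 tilt 4.26 j [ 0.98  0.25 -0.3   0.04 -0.96  0.23]
n 10 d [142.3  17.5  41.2] roll 76.5
[0.013, -0.0066, -0.0031, np.float64(7.65)]
[0.012, -0.0083, -0.0031, np.float64(7.65)]
[0.0108, -0.0098, -0.0031, np.float64(7.65)]
[0.0094, -0.0111, -0.0031, np.float64(7.65)]
[0.0079, -0.0123, -0.0031, np.float64(7.65)]
[0.0061, -0.0132, -0.0031, np.float64(7.65)]
[0.0043, -0.0139, -0.0031, np.float64(7.65)]
[0.0024, -0.0144, -0.0031, np.float64(7.65)]
[0.0005, -0.0146, -0.0031, np.float64(7.65)]
[-0.0014, -0.0145, -0.0031, np.float64(7.65)]
```

View pics/d4.png

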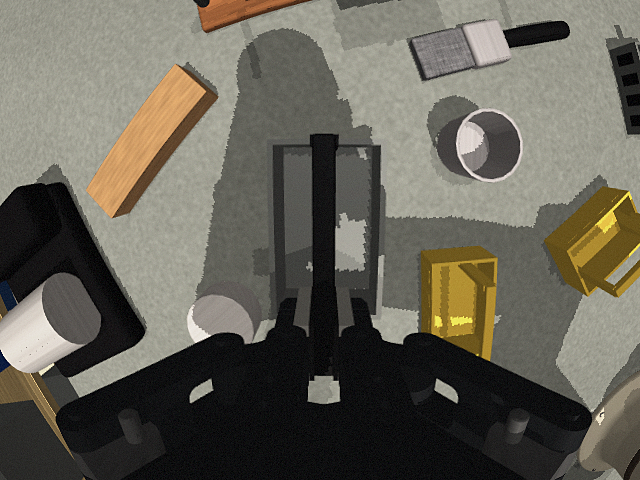

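Request:
arm_command(commands=[0, 0, -0.04, 0, 0.013, -0.007, 0, 7.7, 0.012, -0.008, 0, 7.7, 0.011, -0.01, 0, 7.7, 0.009, -0.011, 0, 7.7])

```text
clock: 16.35
position: [487.6, 344.6, 247.4]
ee_rot: [0.901, -0.433, 0.021, -0.034]
contact_force: [-1.3, 0.3, -1.0]
gripper_width: 6.4
```

Request:
arm_command(commands=[0.008, -0.012, 0, 7.7, 0.006, -0.013, 0, 7.7, 0.004, -0.014, 0, 7.7, 0.002, -0.014, 0, 7.7, 0, -0.014, 0, 7.7])

```text
clock: 16.85
position: [560.1, 351.4, 248.5]
ee_rot: [-0.697, 0.716, -0.007, 0.036]
contact_force: [0.2, -0.2, -1.0]
gripper_width: 6.3
```

```bash
python3 - <<'E'
from h import *
s,Rm=st();print(Rm[:,2]); plan([568,356,215],-96)
E
```

```text
t 16.85 pos [560.1 351.4 248.5] w 6.3 F [ 0.2 -0.2 -1. ]  x-axis yaw -91.4 tilt 4.22 j [ 0.81  0.4   0.06  0.02 -1.16 -0.85]
[ 0.06172173  0.03991737 -0.99729486]
t 16.85 pos [560.1 351.4 248.5] w 6.3 F [ 0.2 -0.2 -1. ]  x-axis yaw -91.4 tilt 4.22 j [ 0.81  0.4   0.06  0.02 -1.16 -0.85]
n 1 d [  7.9   4.6 -33.5] roll 4.6
[-0.0034, -0.0057, 0.0341, np.float64(4.56)] x 1
```

Request:
arm_command(commands=[-0.003, -0.005, 0.02, 2.5, 0, 0, 0.018, 2.5, 0, 0, 0, 0, 0, 0, 0, 0, 0, 0, 0, 0])

```text
clock: 17.35
position: [569.3, 355.3, 207.5]
ee_rot: [-0.663, 0.748, -0.006, 0.035]
contact_force: [0.0, -0.6, -1.5]
gripper_width: 6.8
```

```bash
python3 - <<'E'
from h import *
shot("wrist","d5"); s,Rm=st()
ci=arm.camera_info("wrist");T=ci["world_from_camera"]
for d in arm.place_of("wrist","hook1")[:6]:
        print(round(d["confidence"],2),np.round(T[:3,:3]@d["centre"]+T[:3,3],1))
E
```

```text
t 17.40 pos [569.5 355.5 208. ] w 6.4 F [ 1.   0.1 -0.6]  x-axis yaw -96.8 tilt 4.13 j [ 0.81  0.44  0.03  0.02 -1.09 -0.93]
0.66 [635.4 335.8 185.4]
0.57 [573.8 329.8 216.3]
```

View pics/d5.png

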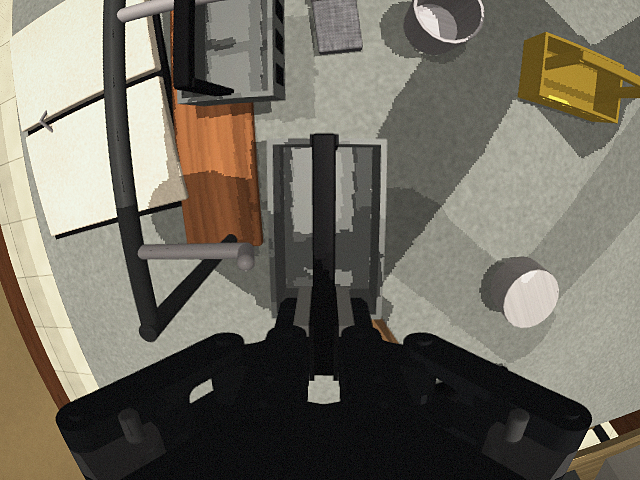

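```bash
python3 - <<'E'
from h import *
print(toz("wrist",[(246,258)],197),toz("wrist",[(147,252),(200,252)],185))
s,Rm=st()
o,d=ray(arm.camera_info("wrist"),[(323,135),(323,378)],True)
for h in (14,16,18):
    p0=s["position"]-h*Rm[:,2]; 
    a=o+d*(((p0-o)@Rm[:,2])/(d@Rm[:,2]))[:,None]
    print(h,(a-s["position"])@Rm)
E
```

```text
[[602.95850451 334.38000146 197.        ]] [[660.81506786 330.31344918 185.        ]
 [630.10820552 333.21172963 185.        ]]
t 17.45 pos [569.6 355.6 208.3] w 6.4 F [-0.3 -0.2 -1.1]  x-axis yaw -96.8 tilt 4.17 j [ 0.81  0.44  0.03  0.02 -1.09 -0.93]
14 [[ 70.17194095  -0.68603042 -14.        ]
 [-26.97103292  -0.72480707 -14.        ]]
16 [[ 70.13789591  -0.68290111 -16.        ]
 [-25.49179583  -0.7210737  -16.        ]]
18 [[ 70.10385086  -0.6797718  -18.        ]
 [-24.01255874  -0.71734033 -18.        ]]
```

```bash
python3 - <<'E'
from h import *
plan([631,356,206],-96.2,3)
E
```

```text
t 17.45 pos [569.6 355.6 208.3] w 6.4 F [-0.3 -0.2 -1.1]  x-axis yaw -96.8 tilt 4.17 j [ 0.81  0.44  0.03  0.02 -1.09 -0.93]
n 3 d [61.4  0.4 -2.3] roll -0.6
[-0.0025, -0.0202, 0.002, np.float64(-0.2)]
[-0.0025, -0.0202, 0.002, np.float64(-0.2)]
[-0.0024, -0.0202, 0.002, np.float64(-0.2)]
```

Request:
arm_command(commands=[-0.0025, -0.02, 0.002, 0, -0.0025, -0.02, 0.002, 0, -0.0025, -0.02, 0.002, 0, 0, 0, 0, 0, 0, 0, 0, 0])

```text
clock: 17.95
position: [631.9, 357.4, 211.6]
ee_rot: [-0.664, 0.746, -0.006, 0.04]
contact_force: [-0.8, 0.3, -1.8]
gripper_width: 6.8
```

```bash
python3 - <<'E'
from h import *
shot("wrist","d6");plan([631,356,171],-96.2,3)
E
```

```text
t 18.00 pos [631.8 357.4 211.6] w 6.5 F [-0.2 -0.2  0.4]  x-axis yaw -96.6 tilt 4.61 j [ 0.74  0.53  0.19  0.01 -1.15 -0.86]
n 3 d [ -0.8  -1.4 -40.6] roll -0.4
[0.0012, 0.001, 0.0134, np.float64(-0.12)]
[0.0012, 0.0011, 0.0134, np.float64(-0.12)]
[0.0012, 0.0011, 0.0134, np.float64(-0.12)]
```

View pics/d6.png

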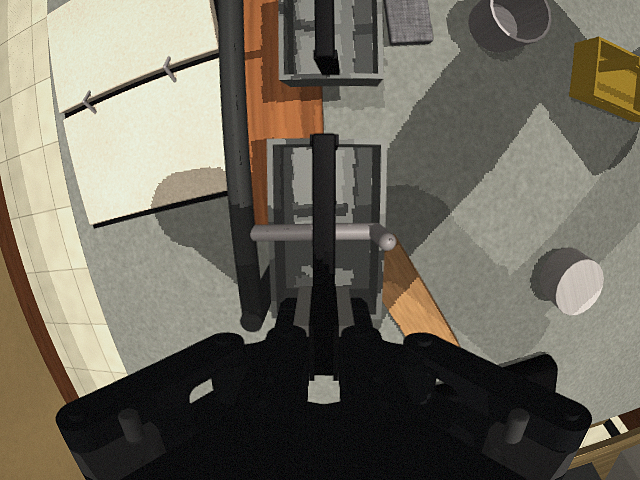

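Request:
arm_command(commands=[0.001, 0.001, 0.013, 0, 0.001, 0.001, 0.012, 0, 0.001, 0.001, 0.008, 0, 0, 0, 0.004, 0, 0, 0, 0.003, 0])

```text
clock: 18.5
position: [629.1, 356.8, 174.2]
ee_rot: [-0.666, 0.745, -0.007, 0.041]
contact_force: [-6.6, -1.6, 14.2]
gripper_width: 6.3
```

Request:
arm_command(commands=[0, 0, -0.001, 0, 0, 0, 0, 0, 0, 0, 0, 0, 0, 0, -0.01, 0, 0, 0, -0.02, 0], jaw=0.28)

```text
clock: 19.0
position: [625.6, 355.0, 203.4]
ee_rot: [-0.666, 0.745, -0.007, 0.039]
contact_force: [-0.4, 1.0, -0.2]
gripper_width: 24.0
```

```bash
python3 - <<'E'
from h import *
shot("wrist","d7"); s,Rm=st();print(Rm[:,2])
E
```

```text
t 19.05 pos [627.4 355.9 209. ] w 23.8 F [1.3 0.3 3.5]  x-axis yaw -96.2 tilt 4.98 j [ 0.75  0.52  0.16  0.02 -1.13 -0.86]
[ 0.07413007  0.04532436 -0.99621807]
```

View pics/d7.png

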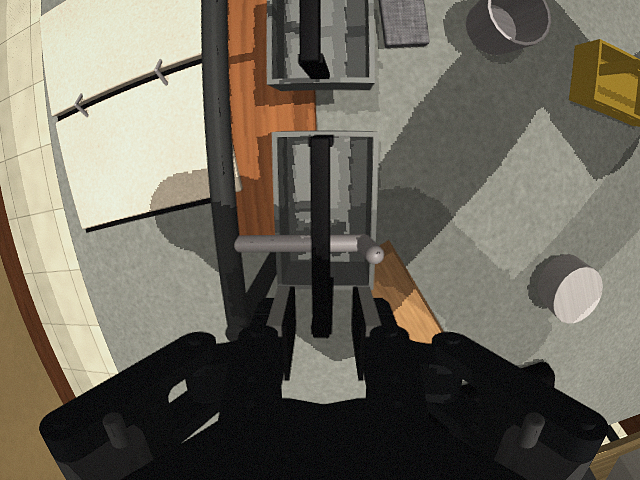

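```bash
python3 - <<'E'
from h import *
f=lambda x,y:(170+x/2.667,140+y/2.667)
a=toz("top",[f(443,215),f(441,308)],101);print(a)
s=arm.read_state();s["position"]=s["position"]+[0,0,40]
plan([442,-43,210],-1,12,s)
E
```

```text
[[516.07450679 -45.7665682  101.        ]
 [417.41074939 -40.85081595 101.        ]]
n 12 d [-185.4 -398.9  -39. ] roll -95.2
[0.0349, 0.0118, 0.0006, np.float64(-7.94)]
[0.0329, 0.0165, 0.0006, np.float64(-7.94)]
[0.0303, 0.0209, 0.0006, np.float64(-7.94)]
[0.0271, 0.0249, 0.0006, np.float64(-7.94)]
[0.0234, 0.0284, 0.0006, np.float64(-7.94)]
[0.0193, 0.0313, 0.0006, np.float64(-7.94)]
[0.0148, 0.0337, 0.0006, np.float64(-7.94)]
[0.01, 0.0354, 0.0006, np.float64(-7.94)]
[0.005, 0.0365, 0.0006, np.float64(-7.94)]
[-0.0001, 0.0368, 0.0006, np.float64(-7.94)]
[-0.0052, 0.0364, 0.0006, np.float64(-7.94)]
[-0.0102, 0.0354, 0.0006, np.float64(-7.94)]
```

Request:
arm_command(commands=[0, 0, -0.04, 0, 0.035, 0.012, 0, -8, 0.033, 0.016, 0, -8, 0.03, 0.021, 0, -8, 0.027, 0.025, 0, -8])

```text
clock: 19.55
position: [565.3, 221.6, 241.2]
ee_rot: [0.852, -0.521, 0.022, -0.043]
contact_force: [0.3, 0.0, 0.1]
gripper_width: 24.1
```

Request:
arm_command(commands=[0.023, 0.028, 0, -8, 0.019, 0.031, 0, -8, 0.015, 0.034, 0, -8, 0.01, 0.035, 0, -8, 0.005, 0.036, 0, -8], jaw=0.6)

```text
clock: 20.05
position: [493.3, 47.0, 228.7]
ee_rot: [0.982, -0.182, 0.039, -0.034]
contact_force: [0.6, -0.4, -0.2]
gripper_width: 51.3
```

```bash
python3 - <<'E'
from h import *
s,Rm=st();print(Rm[:,2]);plan([442,-42,170],-2,5)
E
```

```text
t 20.05 pos [493.3  47.  228.7] w 51.3 F [ 0.6 -0.4 -0.2]  x-axis yaw -21.2 tilt 5.92 j [ 0.42  0.12 -0.36 -0.02 -0.99  0.8 ]
[ 0.08859239  0.05291924 -0.99466122]
t 20.05 pos [493.3  47.  228.7] w 51.3 F [ 0.6 -0.4 -0.2]  x-axis yaw -21.2 tilt 5.92 j [ 0.42  0.12 -0.36 -0.02 -0.99  0.8 ]
n 5 d [-51.3 -89.  -58.7] roll -19.2
[-0.0039, 0.0212, 0.0098, np.float64(-3.84)]
[-0.0053, 0.0209, 0.0098, np.float64(-3.84)]
[-0.0067, 0.0205, 0.0098, np.float64(-3.84)]
[-0.008, 0.02, 0.0098, np.float64(-3.84)]
[-0.0093, 0.0194, 0.0098, np.float64(-3.84)]
```

Request:
arm_command(commands=[0, 0, 0, 0, 0, 0, 0, 0, 0, 0, 0, 0, 0, 0, 0, 0, 0, 0, 0, 0])

```text
clock: 20.55
position: [493.1, 45.2, 230.2]
ee_rot: [0.982, -0.184, 0.04, -0.035]
contact_force: [0.2, -0.1, 0.3]
gripper_width: 51.4
```

```bash
python3 - <<'E'
from h import *
s,Rm=st();print(Rm[:,2])
E
```

```text
t 20.55 pos [493.1  45.2 230.2] w 51.4 F [ 0.2 -0.1  0.3]  x-axis yaw -21.4 tilt 6.13 j [ 0.41  0.11 -0.36 -0.01 -0.99  0.8 ]
[ 0.09209464  0.05392028 -0.99428928]
```

Request:
arm_command(commands=[-0.004, 0.021, 0.01, -3.8, -0.005, 0.021, 0.01, -3.8, -0.007, 0.02, 0.01, -3.8, -0.008, 0.02, 0.01, -3.8, -0.009, 0.019, 0.01, -3.8])

```text
clock: 21.05
position: [446.2, -40.2, 169.8]
ee_rot: [0.998, -0.008, 0.049, -0.028]
contact_force: [0.2, 0.4, 0.7]
gripper_width: 51.5
```

```bash
python3 - <<'E'
from h import *
s,Rm=st();print(Rm[:,2])
E
```

```text
t 21.05 pos [446.2 -40.2 169.8] w 51.5 F [0.2 0.4 0.7]  x-axis yaw -1.1 tilt 6.45 j [ 0.25  0.1  -0.54 -0.04 -0.82  1.33]
[ 0.09748021  0.05580807 -0.99367151]
```

Request:
arm_command(commands=[0, 0, -0.05, 0, 0, 0, -0.05, 0, 0, 0, -0.05, 0, 0, 0, 0, 0, 0, 0, 0, 0])

```text
clock: 21.55
position: [428.5, -49.3, 318.7]
ee_rot: [0.999, -0.008, 0.041, -0.027]
contact_force: [-0.4, -0.2, -1.0]
gripper_width: 51.3
```

```bash
python3 - <<'E'
from h import *
s,Rm=st();print(Rm[:,2])
E
```

```text
t 21.55 pos [428.5 -49.3 318.7] w 51.3 F [-0.4 -0.2 -1. ]  x-axis yaw -1.1 tilt 5.63 j [ 0.24 -0.05 -0.31 -0.03 -1.23  1.32]
[ 0.0828703   0.0524618  -0.99517851]
```

Request:
arm_command(commands=[0, 0, 0.03, 0, 0, 0, 0.03, 0, 0, 0, 0.03, 0, 0, 0, 0.03, 0, 0, 0, 0.03, 0])

```text
clock: 22.05
position: [445.6, -39.2, 166.8]
ee_rot: [0.999, -0.007, 0.046, -0.027]
contact_force: [0.4, -0.0, -0.1]
gripper_width: 51.4
```

```bash
python3 - <<'E'
from h import *
s,Rm=st();print(Rm[:,2])
E
```

```text
t 22.05 pos [445.6 -39.2 166.8] w 51.4 F [ 0.4 -0.  -0.1]  x-axis yaw -0.9 tilt 6.16 j [ 0.26  0.1  -0.55 -0.04 -0.82  1.32]
[ 0.09311577  0.05342499 -0.99422091]
```

Request:
arm_command(commands=[-0.045, 0, 0, 0, -0.045, 0, 0, 0, 0, 0, 0, 0, 0, 0, 0, 0, 0, 0, 0, 0])

```text
clock: 22.55
position: [348.2, -38.1, 144.6]
ee_rot: [0.999, -0.006, 0.03, -0.022]
contact_force: [0.0, 1.1, -0.4]
gripper_width: 51.3
```

```bash
python3 - <<'E'
from h import *
s,Rm=st();print(Rm[:,2])
E
```

```text
t 22.55 pos [348.2 -38.1 144.6] w 51.3 F [ 0.   1.1 -0.4]  x-axis yaw -0.8 tilt 4.25 j [ 0.34 -0.03 -0.76 -0.03 -0.77  1.23]
[ 0.05985154  0.04361074 -0.99725418]
```

Request:
arm_command(commands=[0.018, 0, 0, 0, 0.018, 0, 0, 0, 0.018, 0, 0, 0, 0.018, 0, 0, 0, 0.018, 0, 0, 0])

```text
clock: 23.05
position: [444.9, -38.6, 151.1]
ee_rot: [0.999, -0.006, 0.032, -0.023]
contact_force: [0.3, 0.1, -0.3]
gripper_width: 51.4
```

```bash
python3 - <<'E'
from h import *
s,Rm=st();print(Rm[:,2])
E
```

```text
t 23.05 pos [444.9 -38.6 151.1] w 51.4 F [ 0.3  0.1 -0.3]  x-axis yaw -0.7 tilt 4.49 j [ 0.26  0.14 -0.55 -0.04 -0.81  1.32]
[ 0.06420969  0.0446386  -0.99693757]
```

Request:
arm_command(commands=[-0.045, 0, 0, 0, -0.045, 0, 0, 0, 0, 0, -0.005, 0, 0, 0, 0, 0, 0, 0, 0, 0])

```text
clock: 23.55
position: [362.0, -36.5, 148.4]
ee_rot: [0.999, -0.007, 0.032, -0.021]
contact_force: [-0.5, -0.0, -0.6]
gripper_width: 51.2
```

Request:
arm_command(commands=[0.018, 0, 0, 0, 0.018, 0, 0, 0, 0.018, 0, 0, 0, 0.018, 0, 0, 0, 0.018, 0, 0, 0])

```text
clock: 24.05
position: [460.6, -37.5, 155.7]
ee_rot: [0.999, -0.007, 0.034, -0.022]
contact_force: [0.6, -0.3, -0.3]
gripper_width: 51.4
```

```bash
python3 - <<'E'
from h import *
s,Rm=st();print(Rm[:,2]);shot("wrist","e1")
E
```

```text
t 24.05 pos [460.6 -37.5 155.7] w 51.4 F [ 0.6 -0.3 -0.3]  x-axis yaw -0.9 tilt 4.69 j [ 0.25  0.15 -0.52 -0.03 -0.82  1.32]
[ 0.06920412  0.04368605 -0.99664553]
```

View pics/e1.png

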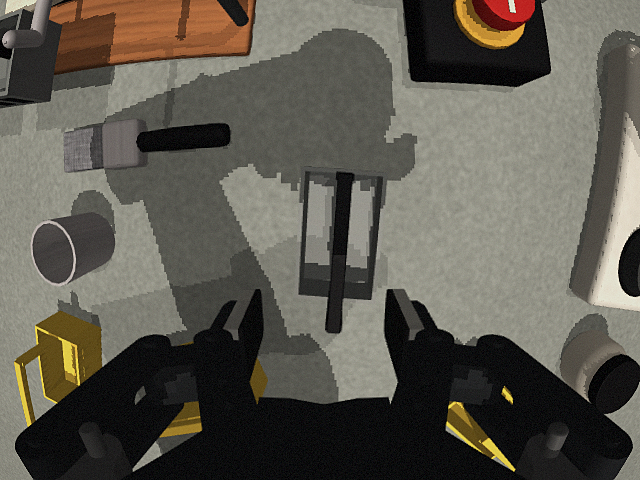

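```bash
python3 - <<'E'
from h import *
a=toz("wrist",[(345,174),(333,329)],101)
c=a.mean(0);print(a,c,np.linalg.norm(a[0]-a[1]));y=np.degrees(np.arctan2(*(a[0]-a[1])[[1,0]]));print(y)
u=(a[0]-a[1])/np.linalg.norm(a[0]-a[1])
plan([*(c-22*u)[:2],125],y,2)
E
```

```text
[[519.13257484 -47.21317349 101.        ]
 [429.07662054 -40.23171388 101.        ]] [474.10459769 -43.72244369 101.        ] 90.32616277350257
-4.432907446919231
t 24.10 pos [464.3 -37.2 156.2] w 51.5 F [ 3.9 -0.6  0.8]  x-axis yaw -0.8 tilt 4.85 j [ 0.25  0.16 -0.51 -0.03 -0.82  1.33]
n 2 d [-12.1  -4.8 -31.2] roll 3.6
[-0.0071, 0.0032, 0.015, np.float64(1.81)]
[-0.007, 0.0034, 0.015, np.float64(1.81)]
```

Request:
arm_command(commands=[-0.009, 0.003, 0.015, 1.8, -0.009, 0.003, 0.015, 1.8, 0, 0, 0, 0, 0, 0, 0, 0, 0, 0, 0, 0])

```text
clock: 24.6
position: [456.0, -41.1, 124.8]
ee_rot: [0.998, -0.039, 0.038, -0.023]
contact_force: [-0.5, 0.8, -0.6]
gripper_width: 51.4
```

```bash
python3 - <<'E'
from h import *
shot("wrist","e2");st()
E
```

```text
t 24.65 pos [456.3 -41.1 125.1] w 51.2 F [0.6 0.8 0.7]  x-axis yaw -4.6 tilt 5.18 j [ 0.25  0.18 -0.58 -0.03 -0.72  1.27]
```

View pics/e2.png

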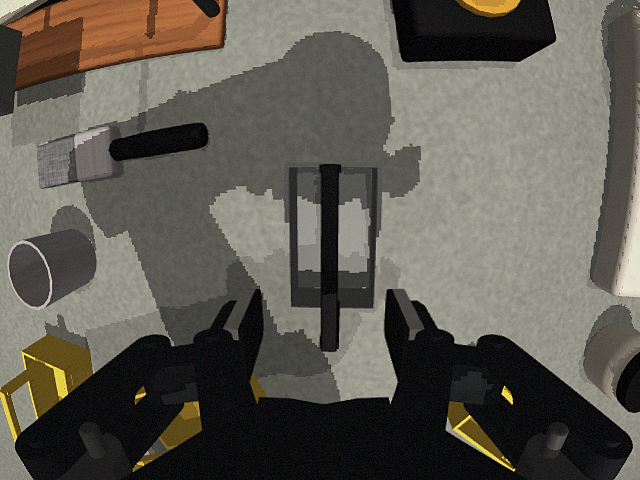

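```bash
python3 - <<'E'
from h import *
a=toz("wrist",[(330,166),(329,349)],101)
c=a.mean(0);print(a,c,np.linalg.norm(a[0]-a[1]));y=np.degrees(np.arctan2(*(a[0]-a[1])[[1,0]]));print(y)
u=(a[0]-a[1])/np.linalg.norm(a[0]-a[1])
plan([*(c-22*u)[:2],86],y,3)
E
```

```text
[[515.14452759 -47.51355719 101.        ]
 [424.12407233 -40.44816972 101.        ]] [469.63429996 -43.98086345 101.        ] 91.29426584621825
-4.438636698866318
t 24.65 pos [456.3 -41.1 125.1] w 51.2 F [0.6 0.8 0.7]  x-axis yaw -4.6 tilt 5.18 j [ 0.25  0.18 -0.58 -0.03 -0.72  1.27]
n 3 d [ -8.6  -1.2 -39.1] roll -0.1
[-0.0038, 0.0013, 0.0127, np.float64(-0.04)]
[-0.0038, 0.0013, 0.0127, np.float64(-0.04)]
[-0.0038, 0.0013, 0.0127, np.float64(-0.04)]
```

Request:
arm_command(commands=[-0.004, 0.001, 0.013, 0, -0.004, 0.001, 0.013, 0, -0.004, 0.001, 0.013, 0, 0, 0, 0, 0, 0, 0, 0, 0])

```text
clock: 25.15
position: [452.3, -40.3, 88.5]
ee_rot: [0.998, -0.037, 0.044, -0.024]
contact_force: [0.4, 1.3, -0.5]
gripper_width: 51.6
```

Close enough; one small shift back and grip.

Request:
arm_command(commands=[-0.005, 0.001, 0.002, 0, 0, 0, 0, 0, 0, 0, 0, 0, 0, 0, 0, 0, 0, 0, 0, 0])

```text
clock: 25.65
position: [449.4, -40.4, 88.6]
ee_rot: [0.998, -0.037, 0.047, -0.025]
contact_force: [0.1, -0.7, -0.1]
gripper_width: 51.5
```

Request:
arm_command(commands=[0, 0, 0, 0, 0, 0, 0, 0, 0, 0, 0, 0, 0, 0, 0, 0, 0, 0, 0, 0], jaw=0)

```text
clock: 26.15
position: [449.6, -40.4, 88.8]
ee_rot: [0.998, -0.037, 0.047, -0.025]
contact_force: [0.7, -1.0, 0.2]
gripper_width: 6.3
```

Request:
arm_command(commands=[0, 0, 0, 0, 0, 0, 0, 0, 0, 0, -0.03, 0, 0, 0, -0.045, 0, 0, 0, -0.045, 0])

```text
clock: 26.65
position: [433.0, -46.7, 204.2]
ee_rot: [0.998, -0.038, 0.037, -0.023]
contact_force: [1.1, 0.4, -0.9]
gripper_width: 6.4
```

```bash
python3 - <<'E'
from h import *
shot("wrist","e3");s,Rm=st();print(Rm[:,2]);plan([535,104,250],-96)
E
```

```text
t 26.70 pos [437.4 -46.8 212.4] w 6.3 F [ 2.4 -0.8  5.2]  x-axis yaw -4.3 tilt 5.83 j [ 0.25  0.04 -0.49 -0.02 -0.94  1.26]
[ 0.09199076  0.04319769 -0.99482243]
t 26.70 pos [437.4 -46.8 212.4] w 6.3 F [ 2.4 -0.8  5.2]  x-axis yaw -4.3 tilt 5.83 j [ 0.25  0.04 -0.49 -0.02 -0.94  1.26]
n 12 d [ 97.6 150.8  37.6] roll 91.7
[0.0074, -0.0132, -0.0018, np.float64(7.64)]
[0.0056, -0.0141, -0.0018, np.float64(7.64)]
[0.0037, -0.0147, -0.0018, np.float64(7.64)]
[0.0017, -0.0151, -0.0018, np.float64(7.64)]
[-0.0004, -0.0152, -0.0018, np.float64(7.64)]
[-0.0024, -0.015, -0.0018, np.float64(7.64)]
[-0.0043, -0.0145, -0.0018, np.float64(7.64)]
[-0.0062, -0.0138, -0.0018, np.float64(7.64)]
[-0.008, -0.0129, -0.0018, np.float64(7.64)]
[-0.0097, -0.0117, -0.0018, np.float64(7.64)]
[-0.0111, -0.0103, -0.0018, np.float64(7.64)]
[-0.0124, -0.0087, -0.0018, np.float64(7.64)]
```

View pics/e3.png

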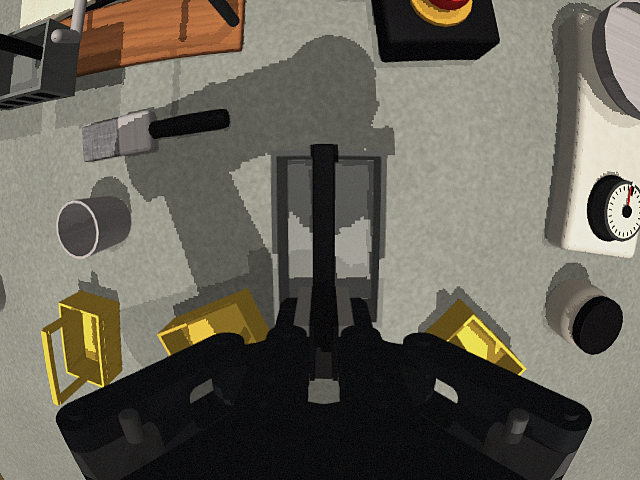

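Request:
arm_command(commands=[0, 0, -0.03, 0, 0.008, -0.014, 0, 8, 0.006, -0.015, 0, 8, 0.004, -0.016, 0, 8, 0.002, -0.016, 0, 8])

```text
clock: 27.2
position: [471.2, 5.7, 252.1]
ee_rot: [0.945, -0.322, 0.039, -0.038]
contact_force: [0.3, -0.2, -1.1]
gripper_width: 6.3
```

Request:
arm_command(commands=[0, -0.016, 0, 8, -0.002, -0.016, 0, 8, -0.004, -0.016, 0, 8, -0.006, -0.015, 0, 8, -0.008, -0.014, 0, 8])

```text
clock: 27.7
position: [522.5, 70.5, 256.8]
ee_rot: [0.769, -0.638, 0.021, -0.048]
contact_force: [-1.5, -0.4, -1.1]
gripper_width: 6.2
```

```bash
python3 - <<'E'
from h import *
s,Rm=st();print(Rm[:,2]);plan([540,104,216],-96,4)
E
```

```text
t 27.70 pos [522.5  70.5 256.8] w 6.2 F [-1.5 -0.4 -1.1]  x-axis yaw -79.3 tilt 6.03 j [ 0.44  0.15 -0.26 -0.   -1.06 -0.25]
[ 0.09402954  0.0469563  -0.99446144]
t 27.70 pos [522.5  70.5 256.8] w 6.2 F [-1.5 -0.4 -1.1]  x-axis yaw -79.3 tilt 6.03 j [ 0.44  0.15 -0.26 -0.   -1.06 -0.25]
n 4 d [ 17.5  33.5 -40.8] roll 16.7
[-0.0071, -0.0048, 0.011, np.float64(4.18)]
[-0.0074, -0.0042, 0.011, np.float64(4.18)]
[-0.0077, -0.0037, 0.011, np.float64(4.18)]
[-0.008, -0.0031, 0.011, np.float64(4.18)]
```

Request:
arm_command(commands=[-0.008, -0.004, 0.011, 4, -0.008, -0.004, 0.011, 4, -0.008, -0.003, 0.011, 4, -0.008, -0.003, 0.01, 4, 0, 0, 0, 0])

```text
clock: 28.2
position: [538.6, 108.3, 211.6]
ee_rot: [-0.668, 0.743, -0.013, 0.049]
contact_force: [-1.3, -0.9, -0.3]
gripper_width: 6.4
```

```bash
python3 - <<'E'
from h import *
shot("wrist","e4");st()
E
```

```text
t 28.25 pos [538.6 108.  212.3] w 6.2 F [ 0.1  0.4 -1.4]  x-axis yaw -95.9 tilt 5.87 j [ 0.49  0.22 -0.28  0.   -0.97 -0.6 ]
```

View pics/e4.png

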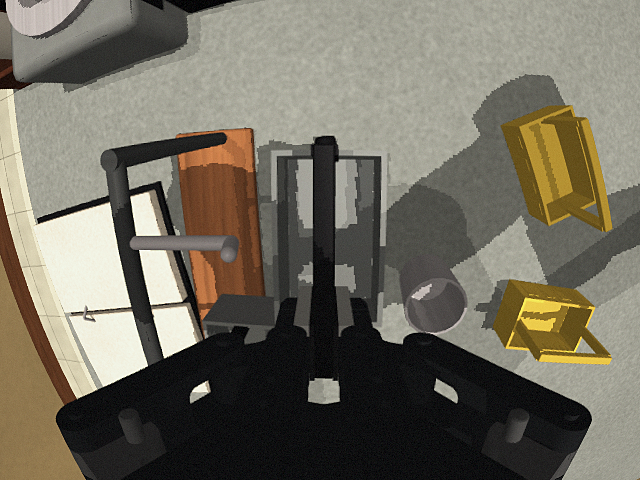

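```bash
python3 - <<'E'
from h import *
print(toz("wrist",[(230,252)],197),toz("wrist",[(136,243),(185,245)],185))
s,Rm=st()
o,d=ray(arm.camera_info("wrist"),[(325,138),(324,380)],True)
for h in (12,14):
    p0=s["position"]-h*Rm[:,2]; 
    a=o+d*(((p0-o)@Rm[:,2])/(d@Rm[:,2]))[:,None]
    print(h,(a-s["position"])@Rm)
plan([608,104,210],-95.5,3)
E
```

```text
[[581.60817144  85.62750879 197.        ]] [[641.40897913  80.64857686 185.        ]
 [610.78149619  84.13309274 185.        ]]
t 28.25 pos [538.6 108.  212.3] w 6.2 F [ 0.1  0.4 -1.4]  x-axis yaw -95.9 tilt 5.87 j [ 0.49  0.22 -0.28  0.   -0.97 -0.6 ]
12 [[ 6.91564473e+01  1.28234530e-02 -1.20000000e+01]
 [-2.95511003e+01 -2.88796197e-01 -1.20000000e+01]]
14 [[ 6.91386399e+01  5.36583222e-03 -1.40000000e+01]
 [-2.80550031e+01 -2.91627795e-01 -1.40000000e+01]]
t 28.25 pos [538.6 108.  212.3] w 6.2 F [ 0.1  0.4 -1.4]  x-axis yaw -95.9 tilt 5.87 j [ 0.49  0.22 -0.28  0.   -0.97 -0.6 ]
n 3 d [69.4 -4.  -2.3] roll -0.4
[-0.001, -0.023, 0.0028, np.float64(-0.14)]
[-0.001, -0.023, 0.0028, np.float64(-0.14)]
[-0.0009, -0.023, 0.0028, np.float64(-0.14)]
```

Request:
arm_command(commands=[-0.001, -0.023, 0.003, 0, -0.001, -0.023, 0.003, 0, -0.001, -0.023, 0.003, 0, 0, 0, 0, 0, 0, 0, 0, 0])

```text
clock: 28.75
position: [609.3, 102.2, 211.0]
ee_rot: [-0.671, 0.74, -0.013, 0.05]
contact_force: [0.0, 0.1, -1.7]
gripper_width: 6.1
```

```bash
python3 - <<'E'
from h import *
shot("wrist","e5");plan([609,105,176],-95.5,3)
E
```

```text
t 28.80 pos [609.2 102.2 211.1] w 6.0 F [-0.2 -0.1 -1.3]  x-axis yaw -95.5 tilt 5.94 j [ 0.43  0.34 -0.12 -0.01 -1.01 -0.52]
n 3 d [ -0.2   2.8 -35.1] roll 0.0
[-0.0003, 0.0012, 0.0117, np.float64(0.0)]
[-0.0003, 0.0012, 0.0117, np.float64(0.0)]
[-0.0003, 0.0012, 0.0117, np.float64(0.0)]
```

View pics/e5.png

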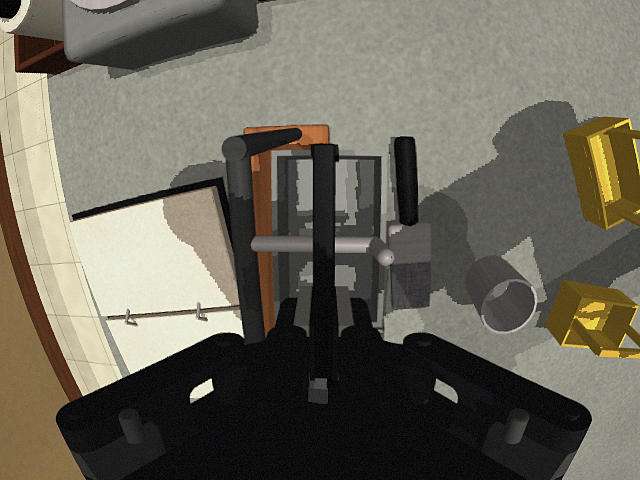

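Request:
arm_command(commands=[-0.001, 0.001, 0.011, 0, 0, 0.001, 0.011, 0, 0, 0.001, 0.006, 0, 0, 0, 0.004, 0, 0, 0, 0.003, 0])

```text
clock: 29.3
position: [607.6, 105.2, 178.4]
ee_rot: [-0.672, 0.739, -0.015, 0.051]
contact_force: [-9.8, 0.8, 19.2]
gripper_width: 6.3
```

Request:
arm_command(commands=[0, 0, -0.001, 0, 0, 0, 0, 0, 0, 0, 0, 0, 0, 0, -0.01, 0, 0, 0, -0.02, 0], jaw=0.28)

```text
clock: 29.8
position: [603.0, 103.7, 207.9]
ee_rot: [-0.673, 0.738, -0.014, 0.048]
contact_force: [0.0, -0.5, -0.1]
gripper_width: 23.7
```

Request:
arm_command(commands=[0, 0, -0.04, 0, 0, 0.04, 0, 0, 0, 0.045, 0, 0, 0, 0.045, 0, 0, 0, 0, 0, 0])

```text
clock: 30.3
position: [469.0, 113.9, 241.3]
ee_rot: [-0.672, 0.739, -0.015, 0.051]
contact_force: [1.3, -0.0, -0.1]
gripper_width: 24.1
```

```bash
python3 - <<'E'
from h import *
shot("wrist","e6");s,Rm=st();print(Rm[:,2])
shot("scene","e6s",(180,160,580,460),2)
E
```

```text
t 30.35 pos [472.1 114.8 242.6] w 23.7 F [0.5 0.  0.7]  x-axis yaw -95.3 tilt 6.40 j [ 0.58  0.08 -0.38  0.02 -1.   -0.69]
[ 0.10090652  0.04725362 -0.9937731 ]
```

View pics/e6.png

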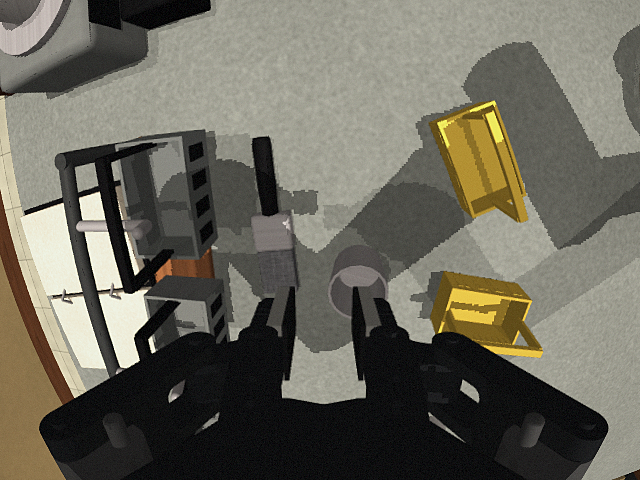

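View pics/e6s_c.png

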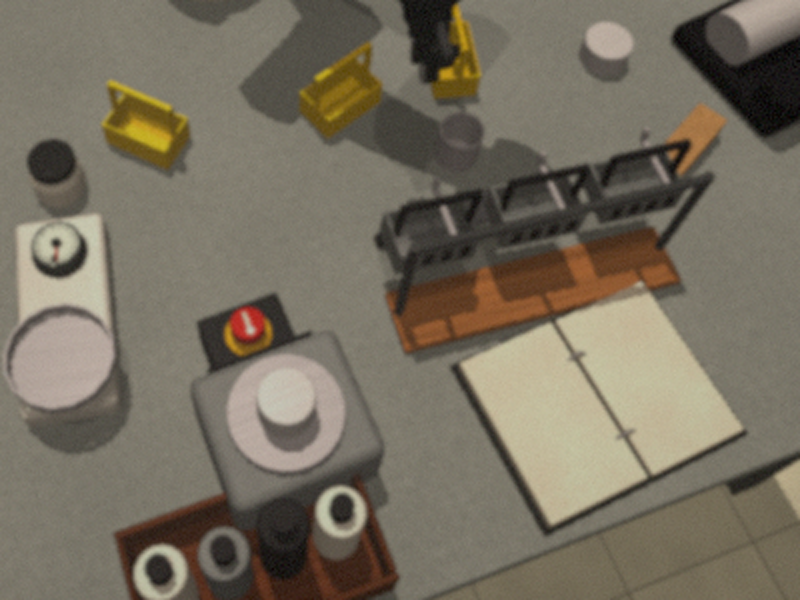

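Request:
arm_command(commands=[0.026, 0.042, 0.01, 0, 0.026, 0.042, 0.02, 0, 0.026, 0.042, 0.02, 0, 0.01, 0.02, 0, 0, 0, 0, 0, 0], jaw=1)

```text
clock: 30.9
position: [331.2, 45.2, 174.0]
ee_rot: [-0.671, 0.739, -0.019, 0.057]
contact_force: [0.5, 1.0, -0.4]
gripper_width: 85.6
```

```bash
python3 - <<'E'
from h import *
s,Rm=st();print(Rm[:,2])
arm.get_image("top");T=arm.camera_info("top")["world_from_camera"]
for t in ["beaker","pan_top"]:
  for d in arm.place_of("top",t)[:2]:
    print(t,round(d["confidence"],2),np.round(T[:3,:3]@d["centre"]+T[:3,3],1))
E
```

```text
t 30.90 pos [331.2  45.2 174. ] w 85.6 F [ 0.5  1.  -0.4]  x-axis yaw -95.4 tilt 6.89 j [ 0.66 -0.15 -0.8   0.04 -0.81 -0.79]
[ 0.10948837  0.04900368 -0.9927794 ]
beaker 0.75 [602.5  86.4 191.7]
beaker 0.54 [459.4 199.3   1.5]
pan_top 0.65 [ 591.1 -356.5   69.6]
pan_top 0.37 [ 466.2 -336.8   68.8]
```

Request:
arm_command(commands=[0, 0, -0.05, 0, 0, 0, -0.05, 0, 0, 0, -0.05, 0, 0, 0, -0.05, 0, 0, 0, -0.05, 0])

```text
clock: 31.55
position: [312.2, 37.6, 423.1]
ee_rot: [-0.669, 0.741, -0.019, 0.053]
contact_force: [1.6, 0.7, 0.2]
gripper_width: 85.4
```

```bash
python3 - <<'E'
from h import *
s,Rm=st();print(Rm[:,2])
E
```

```text
t 31.55 pos [312.2  37.6 423.1] w 85.4 F [1.6 0.7 0.2]  x-axis yaw -95.6 tilt 6.48 j [ 0.69 -0.34 -0.29  0.03 -1.51 -0.79]
[ 0.1042142   0.04321159 -0.9936157 ]
```

Request:
arm_command(commands=[0, 0, 0.05, 0, 0, 0, 0.05, 0, 0, 0, 0.05, 0, 0, 0, 0.05, 0, 0, 0, 0.05, 0])

```text
clock: 32.05
position: [368.0, 64.9, 199.5]
ee_rot: [-0.667, 0.739, -0.026, 0.086]
contact_force: [0.2, 0.1, -0.9]
gripper_width: 85.2
```

```bash
python3 - <<'E'
from h import *
s,Rm=st();print(Rm[:,2])
E
```

```text
t 32.05 pos [368.   64.9 199.5] w 85.2 F [ 0.2  0.1 -0.9]  x-axis yaw -95.4 tilt 10.28 j [ 0.65 -0.13 -0.72  0.05 -0.81 -0.78]
[ 0.16106379  0.07668033 -0.98396066]
```

Request:
arm_command(commands=[0, 0, 0, 0, 0, 0, 0, 0, 0, 0, 0, 0, 0, 0, 0, 0, 0, 0, 0, 0])

```text
clock: 32.55
position: [373.2, 67.2, 201.9]
ee_rot: [-0.667, 0.739, -0.026, 0.085]
contact_force: [-0.6, -0.0, -0.4]
gripper_width: 85.6
```

```bash
python3 - <<'E'
from h import *
s,Rm=st();print(Rm[:,2]);print(s["joint_vel"],s["joint_efforts"])
E
```

```text
t 32.55 pos [373.2  67.2 201.9] w 85.6 F [-0.6 -0.  -0.4]  x-axis yaw -95.5 tilt 10.25 j [ 0.65 -0.12 -0.71  0.05 -0.81 -0.78]
[ 0.16158272  0.07471037 -0.98402713]
[ 0.00041724 -0.01742505  0.03248099  0.00648611 -0.00916255  0.00098556] [-3.21251675e-03 -1.03324100e+01  1.73432761e+01  3.81202966e+00
  3.48798707e-01 -1.34939577e-05]
```

```bash
python3 - <<'E'
from h import *
plan([490,125,190],None,10)
E
```

```text
t 32.55 pos [373.2  67.2 201.9] w 85.6 F [-0.6 -0.  -0.4]  x-axis yaw -95.5 tilt 10.25 j [ 0.65 -0.12 -0.71  0.05 -0.81 -0.78]
n 10 d [116.8  57.8 -11.9] roll 0
[-0.0067, -0.0107, 0.0035, 0.0] x 10
```

Request:
arm_command(commands=[-0.007, -0.011, 0.003, 0, -0.007, -0.011, 0.003, 0, -0.007, -0.011, 0.003, 0, -0.007, -0.011, 0.003, 0, -0.007, -0.011, 0.003, 0])

```text
clock: 33.05
position: [439.0, 100.5, 202.5]
ee_rot: [-0.667, 0.739, -0.027, 0.09]
contact_force: [-0.6, -0.6, 0.4]
gripper_width: 85.6
```

Request:
arm_command(commands=[-0.007, -0.011, 0.003, 0, -0.007, -0.011, 0.003, 0, -0.007, -0.011, 0.003, 0, -0.007, -0.011, 0.003, 0, -0.007, -0.011, 0.003, 0])

```text
clock: 33.55
position: [504.7, 133.2, 198.1]
ee_rot: [-0.667, 0.739, -0.027, 0.088]
contact_force: [-0.7, -0.2, 0.3]
gripper_width: 85.3
```

```bash
python3 - <<'E'
from h import *
s,Rm=st();print(Rm[:,2]);plan([370,65,220],None,3)
E
```

```text
t 33.55 pos [504.7 133.2 198.1] w 85.3 F [-0.7 -0.2  0.3]  x-axis yaw -95.4 tilt 10.61 j [ 0.59  0.15 -0.43  0.04 -0.8  -0.71]
[ 0.16684146  0.07796674 -0.98289629]
t 33.55 pos [504.7 133.2 198.1] w 85.3 F [-0.7 -0.2  0.3]  x-axis yaw -95.4 tilt 10.61 j [ 0.59  0.15 -0.43  0.04 -0.8  -0.71]
n 3 d [-134.7  -68.2   21.9] roll 0
[0.026, 0.0405, -0.0164, 0.0] x 3
```

Request:
arm_command(commands=[0.026, 0.041, -0.016, 0, 0.026, 0.041, -0.016, 0, 0.026, 0.041, -0.016, 0, 0, 0, 0, 0, 0, 0, 0, 0])

```text
clock: 34.05
position: [370.7, 66.7, 213.5]
ee_rot: [-0.668, 0.739, -0.026, 0.082]
contact_force: [0.2, -0.0, 0.5]
gripper_width: 85.5
```

```bash
python3 - <<'E'
from h import *
s,Rm=st();print(Rm[:,2])
E
```

```text
t 34.05 pos [370.7  66.7 213.5] w 85.5 F [ 0.2 -0.   0.5]  x-axis yaw -95.4 tilt 9.87 j [ 0.65 -0.14 -0.69  0.05 -0.85 -0.78]
[ 0.15634378  0.07012528 -0.98521016]
```

Request:
arm_command(commands=[-0.003, -0.005, -0.025, 0, -0.003, -0.005, -0.025, 0, -0.003, -0.005, -0.025, 0, -0.003, -0.005, -0.02, 0, 0, 0, -0.01, 0])

```text
clock: 34.55
position: [379.2, 71.5, 324.1]
ee_rot: [-0.668, 0.74, -0.026, 0.08]
contact_force: [0.5, -0.7, 0.1]
gripper_width: 85.4
```

```bash
python3 - <<'E'
from h import *
s,Rm=st();print(Rm[:,2])
E
```

```text
t 34.55 pos [379.2  71.5 324.1] w 85.4 F [ 0.5 -0.7  0.1]  x-axis yaw -95.5 tilt 9.61 j [ 0.65 -0.2  -0.45  0.04 -1.16 -0.76]
[ 0.15262472  0.06742885 -0.98598126]
```

Request:
arm_command(commands=[0, 0, 0.05, 0, 0, 0, 0.05, 0, 0, 0, -0.05, 0, 0, 0, -0.025, 0, 0, 0, 0, 0])

```text
clock: 35.05
position: [379.2, 70.4, 281.9]
ee_rot: [-0.668, 0.741, -0.023, 0.061]
contact_force: [0.8, -0.7, 0.2]
gripper_width: 85.3
```

```bash
python3 - <<'E'
from h import *
s,Rm=st();print(Rm[:,2])
E
```

```text
t 35.05 pos [379.2  70.4 281.9] w 85.3 F [ 0.8 -0.7  0.2]  x-axis yaw -95.7 tilt 7.50 j [ 0.64 -0.16 -0.51  0.04 -1.09 -0.76]
[ 0.12173603  0.04687058 -0.99145524]
```

Request:
arm_command(commands=[0, 0, 0.05, 0, 0, 0, 0.05, 0, 0, 0, -0.05, 0, 0, 0, -0.035, 0, 0, 0, -0.02, 0])

```text
clock: 35.55
position: [375.5, 68.4, 266.6]
ee_rot: [-0.668, 0.742, -0.02, 0.041]
contact_force: [1.1, -0.2, 0.4]
gripper_width: 85.3
```

```bash
python3 - <<'E'
from h import *
s,Rm=st();print(Rm[:,2])
E
```

```text
t 35.55 pos [375.5  68.4 266.6] w 85.3 F [ 1.1 -0.2  0.4]  x-axis yaw -95.9 tilt 5.19 j [ 0.64 -0.13 -0.53  0.04 -1.09 -0.76]
[ 0.08688379  0.02531335 -0.9958968 ]
```

Request:
arm_command(commands=[0, 0, 0.05, 0, 0, 0, 0.05, 0, 0, 0, -0.05, 0, 0, 0, -0.035, 0, 0, 0, -0.02, 0])

```text
clock: 36.05
position: [373.5, 67.5, 256.2]
ee_rot: [-0.668, 0.743, -0.017, 0.025]
contact_force: [0.2, -0.4, 0.4]
gripper_width: 85.4
```

```bash
python3 - <<'E'
from h import *
s,Rm=st();print(Rm[:,2])
E
```

```text
t 36.05 pos [373.5  67.5 256.2] w 85.4 F [ 0.2 -0.4  0.4]  x-axis yaw -96.0 tilt 3.42 j [ 0.64 -0.11 -0.53  0.03 -1.1  -0.76]
[ 0.05908704  0.00769509 -0.99822318]
```

```bash
python3 - <<'E'
from h import *
plan([459,199,140],None,8)
E
```

```text
t 36.05 pos [373.5  67.5 256.2] w 85.4 F [ 0.2 -0.4  0.4]  x-axis yaw -96.0 tilt 3.42 j [ 0.64 -0.11 -0.53  0.03 -1.1  -0.76]
n 8 d [  85.5  131.5 -116.2] roll 0
[-0.0173, -0.008, 0.0153, 0.0] x 8
```

Request:
arm_command(commands=[-0.017, -0.008, 0.015, 0, -0.017, -0.008, 0.015, 0, -0.017, -0.008, 0.015, 0, -0.017, -0.008, 0.015, 0, -0.017, -0.008, 0.015, 0])

```text
clock: 36.55
position: [433.1, 154.0, 185.7]
ee_rot: [-0.667, 0.744, -0.017, 0.032]
contact_force: [0.4, 0.8, 0.7]
gripper_width: 85.3
```

Request:
arm_command(commands=[-0.017, -0.008, 0.015, 0, -0.017, -0.008, 0.015, 0, -0.015, -0.007, 0.01, 0, 0, 0, 0, 0, 0, 0, 0, 0])

```text
clock: 37.05
position: [466.5, 205.0, 140.0]
ee_rot: [-0.667, 0.744, -0.016, 0.03]
contact_force: [-0.4, -0.0, 0.7]
gripper_width: 85.6
```

```bash
python3 - <<'E'
from h import *
shot("wrist","f1");s,Rm=st();print(Rm[:,2])
ci=arm.camera_info("wrist");T=ci["world_from_camera"]
for d in arm.place_of("wrist","beaker")[:3]:
        print(round(d["confidence"],2),np.round(T[:3,:3]@d["centre"]+T[:3,3],1))
E
```

```text
t 37.10 pos [466.5 204.9 140.2] w 85.3 F [-0.9  0.6 -1.1]  x-axis yaw -96.2 tilt 3.91 j [ 0.75  0.25 -0.47  0.05 -0.8  -0.89]
[ 0.06642481  0.01551906 -0.99767074]
0.92 [461.4 197.2  -1.9]
```

View pics/f1.png

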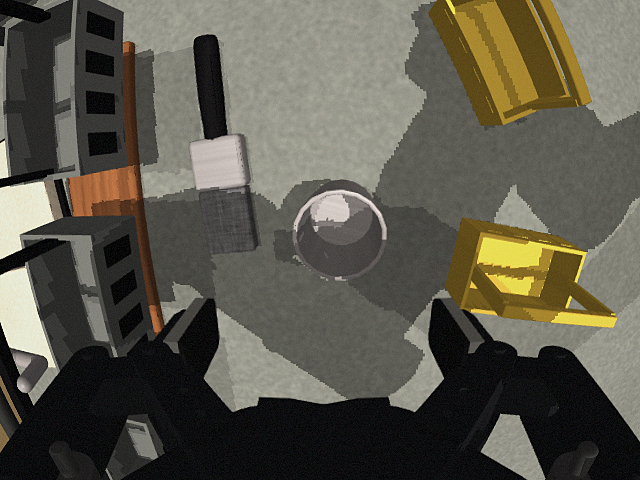

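```bash
python3 - <<'E'
from h import *
c=toz("wrist",(340,234),65)[0];print(c,toz("wrist",[(295,234),(385,234)],65), toz("wrist",(255,225),10))
plan([c[0],c[1],30],None,6)
E
```

```text
[460.75445883 194.44541483  65.        ] [[488.05139643 191.94190106  65.        ]
 [433.60835903 196.88366822  65.        ]] [[527.98787561 196.37701832  10.        ]]
t 37.15 pos [466.5 204.8 140.8] w 85.4 F [-0.9  0.2  0.2]  x-axis yaw -96.2 tilt 3.95 j [ 0.75  0.25 -0.47  0.05 -0.8  -0.89]
n 6 d [  -5.7  -10.3 -110.8] roll 0
[0.0022, 0.002, 0.0183, 0.0] x 6
```

Request:
arm_command(commands=[0.002, 0.002, 0.018, 0, 0.002, 0.002, 0.018, 0, 0.002, 0.002, 0.018, 0, 0.002, 0.002, 0.018, 0, 0.001, 0.001, 0.015, 0])

```text
clock: 37.65
position: [464.8, 198.5, 57.2]
ee_rot: [-0.666, 0.744, -0.017, 0.039]
contact_force: [-0.2, -0.3, 0.1]
gripper_width: 85.3
```

```bash
python3 - <<'E'
from h import *
plan([462,195.5,30],None,2);shot("wrist","f2")
E
```

```text
t 37.65 pos [464.8 198.5  57.2] w 85.3 F [-0.2 -0.3  0.1]  x-axis yaw -96.2 tilt 4.81 j [ 0.75  0.36 -0.59  0.07 -0.55 -0.91]
n 2 d [ -2.8  -3.  -27.2] roll 0
[0.0021, 0.0022, 0.0134, 0.0] x 2
```

View pics/f2.png

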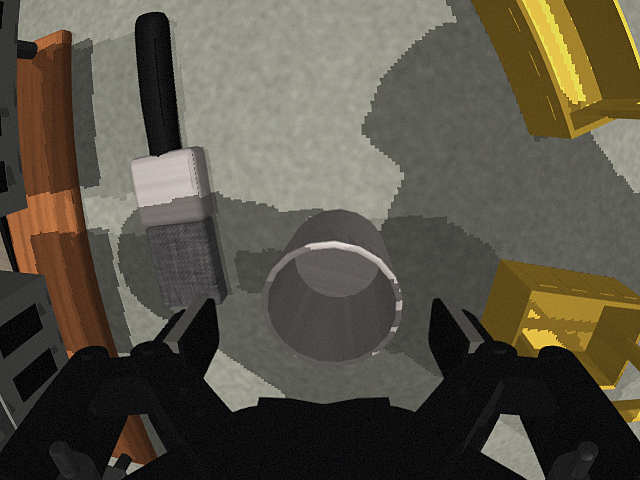

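Request:
arm_command(commands=[0.002, 0.002, 0.013, 0, 0.002, 0.002, 0.013, 0, 0, 0, 0, 0, 0, 0, 0, 0, 0, 0, 0, 0])

```text
clock: 38.2
position: [462.4, 194.4, 32.5]
ee_rot: [-0.666, 0.745, -0.017, 0.04]
contact_force: [-0.4, 0.4, -0.1]
gripper_width: 85.5
```

Request:
arm_command(commands=[0, 0, 0, 0, 0, 0, 0, 0, 0, 0, 0, 0, 0, 0, 0, 0, 0, 0, 0, 0], jaw=0)

```text
clock: 38.7
position: [462.7, 195.1, 35.4]
ee_rot: [-0.666, 0.745, -0.016, 0.042]
contact_force: [-0.0, -0.4, -1.6]
gripper_width: 56.8
```

Request:
arm_command(commands=[0, 0, 0, 0, 0, 0, -0.03, 0, 0, 0, -0.04, 0, 0, 0, -0.04, 0, 0, 0, -0.03, 0])

```text
clock: 39.2
position: [447.8, 188.0, 172.4]
ee_rot: [-0.665, 0.746, -0.016, 0.033]
contact_force: [0.7, 0.8, -2.2]
gripper_width: 56.8
```

```bash
python3 - <<'E'
from h import *
shot("wrist","f3");s,Rm=st();print(Rm[:,2]);plan([591,-355,230],None)
im=shot("top","f3t",(380,150,520,310),4)
E
```

```text
t 39.25 pos [450.1 189.5 177.4] w 56.7 F [1.9 0.5 0.7]  x-axis yaw -96.4 tilt 4.68 j [ 0.75  0.16 -0.47  0.05 -0.86 -0.9 ]
[ 0.07776375  0.024467   -0.99667154]
t 39.25 pos [450.1 189.5 177.4] w 56.7 F [1.9 0.5 0.7]  x-axis yaw -96.4 tilt 4.68 j [ 0.75  0.16 -0.47  0.05 -0.86 -0.9 ]
n 12 d [ 140.9 -544.5   52.6] roll 0
[0.0436, -0.0171, -0.0046, 0.0] x 12
```

View pics/f3.png

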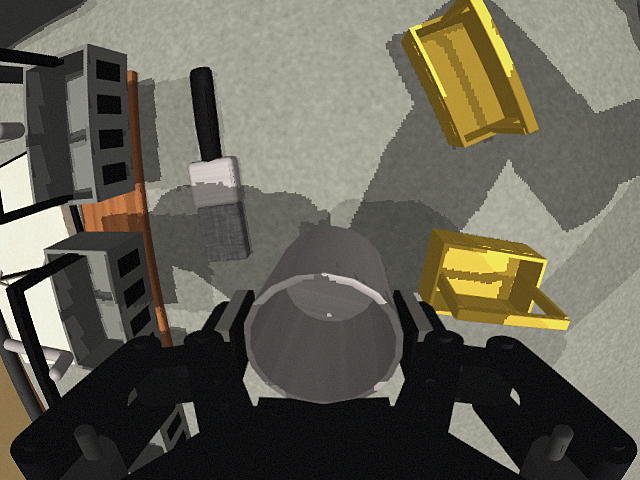

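View pics/f3t_c.png

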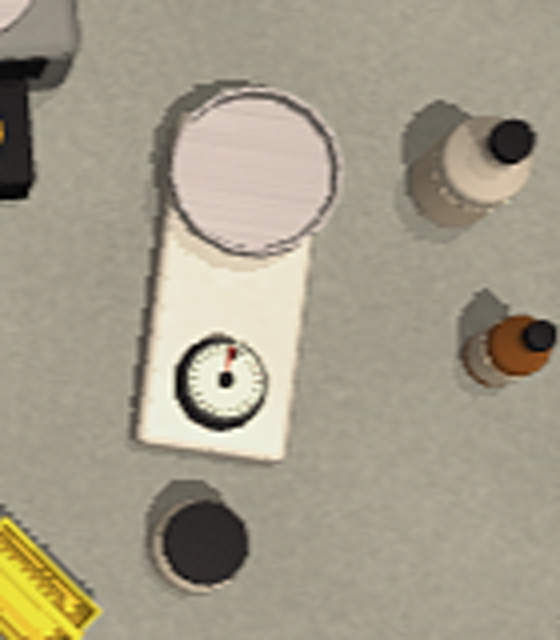

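```bash
python3 - <<'E'
from h import *
print(toz("top",[(380+256/4,150+170/4)],88))
E
```

```text
[[ 590.49512564 -355.91106182   88.        ]]
```

Request:
arm_command(commands=[0.02, -0.01, -0.025, 0, 0.043, -0.017, -0.015, 0, 0.043, -0.017, -0.01, 0, 0.043, -0.017, 0, 0, 0.043, -0.017, 0, 0])

```text
clock: 39.8
position: [501.3, -13.5, 221.1]
ee_rot: [-0.669, 0.742, -0.015, 0.035]
contact_force: [1.0, 0.6, -1.6]
gripper_width: 56.7
```

Request:
arm_command(commands=[0.043, -0.017, 0, 0, 0.043, -0.017, 0, 0, 0.043, -0.017, 0, 0, 0.043, -0.017, 0, 0, 0.043, -0.017, 0, 0])

```text
clock: 40.3
position: [561.6, -245.4, 210.4]
ee_rot: [-0.669, 0.743, -0.009, 0.031]
contact_force: [0.4, 0.8, -0.9]
gripper_width: 56.8
```

```bash
python3 - <<'E'
from h import *
s,Rm=st();print(Rm[:,2]);plan([590,-354,190],None)
E
```

```text
t 40.30 pos [ 561.6 -245.4  210.4] w 56.8 F [ 0.4  0.8 -0.9]  x-axis yaw -95.9 tilt 3.72 j [-0.17  0.36 -0.07 -0.04 -1.09  0.08]
[ 0.05871254  0.02772779 -0.99788978]
t 40.30 pos [ 561.6 -245.4  210.4] w 56.8 F [ 0.4  0.8 -0.9]  x-axis yaw -95.9 tilt 3.72 j [-0.17  0.36 -0.07 -0.04 -1.09  0.08]
n 3 d [  28.4 -108.6  -20.4] roll 0
[0.0352, -0.0128, 0.0064, 0.0] x 3
```

Request:
arm_command(commands=[0.035, -0.013, 0.006, 0, 0.035, -0.013, 0.006, 0, 0.03, -0.01, 0.006, 0, 0, 0, 0, 0, 0, 0, 0, 0])

```text
clock: 40.8
position: [585.2, -357.9, 175.5]
ee_rot: [-0.665, 0.746, -0.001, 0.027]
contact_force: [-0.4, 0.2, -1.6]
gripper_width: 56.6
```

```bash
python3 - <<'E'
from h import *
shot("wrist","g1");s,Rm=st();print(Rm[:,2])
c=proj("wrist",[[590.5,-356,88],[590.5,-356,70]]);print(c)
ci=arm.camera_info("wrist");T=ci["world_from_camera"]
for d in arm.place_of("wrist","pan_top")[:3]:
        print(round(d["confidence"],2),np.round(T[:3,:3]@d["centre"]+T[:3,3],1))
E
```

```text
t 40.85 pos [ 584.9 -357.5  175.1] w 56.8 F [ 0.8 -0.4 -3.1]  x-axis yaw -96.6 tilt 3.12 j [-0.33  0.52  0.1  -0.05 -1.12  0.24]
[ 0.0417234   0.03504269 -0.99851448]
[[321.00871188 246.26770168]
 [322.15993645 238.01196623]]
0.69 [ 594.8 -358.7   70.1]
```

View pics/g1.png

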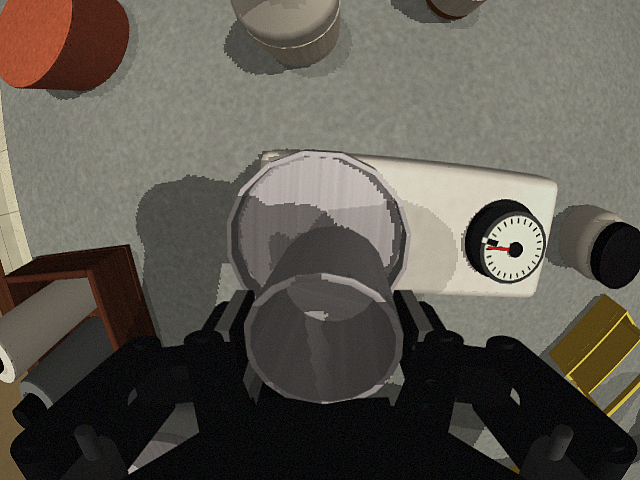

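```bash
python3 - <<'E'
from h import *
plan([591,-357,112],None,5)
E
```

```text
t 40.90 pos [ 585.2 -356.9  176.1] w 56.8 F [ 0.2  1.2 -2.9]  x-axis yaw -96.5 tilt 3.16 j [-0.33  0.52  0.1  -0.05 -1.12  0.24]
n 5 d [  5.8  -0.1 -64.1] roll 0
[0.0004, -0.0007, 0.0129, 0.0] x 5
```

Request:
arm_command(commands=[0, -0.001, 0.013, 0, 0.001, -0.001, 0.013, 0, 0, -0.001, 0.013, 0, 0.001, -0.001, 0.012, 0, 0, 0, 0.008, 0])

```text
clock: 41.4
position: [592.9, -353.3, 114.7]
ee_rot: [-0.667, 0.744, -0.002, 0.028]
contact_force: [-0.3, -0.5, -0.9]
gripper_width: 57.0
```

```bash
python3 - <<'E'
from h import *
plan([591,-357,104],None,2); shot("wrist","g2")
E
```

```text
t 41.40 pos [ 592.9 -353.3  114.7] w 57.0 F [-0.3 -0.5 -0.9]  x-axis yaw -96.2 tilt 3.27 j [-0.32  0.57  0.04 -0.06 -1.    0.25]
n 2 d [ -1.9  -3.7 -10.7] roll 0
[0.0022, 0.001, 0.0052, 0.0] x 2
```

View pics/g2.png

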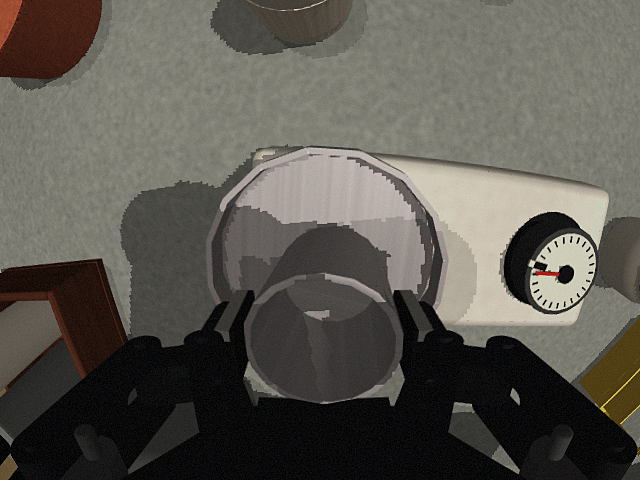

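Request:
arm_command(commands=[0.002, 0.001, 0.005, 0, 0.001, 0.001, 0.004, 0, 0, 0, 0.003, 0, 0, 0, 0.003, 0, 0, 0, 0.002, 0])

```text
clock: 41.95
position: [591.0, -355.3, 97.4]
ee_rot: [-0.668, 0.744, -0.002, 0.028]
contact_force: [-2.6, 2.0, 3.2]
gripper_width: 56.8
```

Request:
arm_command(commands=[0, 0, 0, 0, 0, 0, 0, 0, 0, 0, 0, 0, 0, 0, 0, 0, 0, 0, 0, 0], jaw=1)

```text
clock: 42.45
position: [592.7, -356.7, 98.6]
ee_rot: [-0.668, 0.744, -0.005, 0.029]
contact_force: [-0.4, 1.1, 0.4]
gripper_width: 85.3
```

Request:
arm_command(commands=[0, 0, -0.015, 0, 0, 0, -0.03, 0, 0, 0, -0.04, 0, 0, 0, -0.04, 0, 0, 0, -0.03, 0])

```text
clock: 42.95
position: [582.7, -361.2, 256.4]
ee_rot: [-0.667, 0.744, -0.0, 0.026]
contact_force: [0.6, -0.8, -0.1]
gripper_width: 85.6
```

```bash
python3 - <<'E'
from h import *
s,Rm=st();print(Rm[:,2]);shot("wrist","g3")
plan([446,-333,180],None)
E
```

```text
t 42.95 pos [ 582.7 -361.2  256.4] w 85.6 F [ 0.6 -0.8 -0.1]  x-axis yaw -96.2 tilt 3.03 j [-0.34  0.47  0.22 -0.05 -1.3   0.24]
[ 0.03988691  0.03477526 -0.99859888]
t 43.00 pos [ 584.5 -363.   263.1] w 85.1 F [ 0.4 -1.   6.5]  x-axis yaw -96.1 tilt 3.25 j [-0.34  0.46  0.23 -0.04 -1.3   0.24]
n 4 d [-138.5   30.   -83.1] roll 0
[-0.003, 0.0361, 0.0193, 0.0] x 4
```

View pics/g3.png

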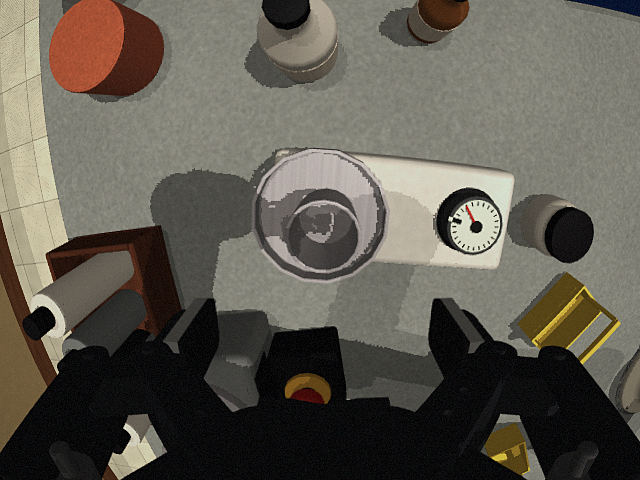

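Request:
arm_command(commands=[-0.008, 0.034, 0.015, 0, -0.008, 0.034, 0.015, 0, -0.008, 0.034, 0.015, 0, -0.008, 0.034, 0.015, 0, -0.003, 0, 0, 0])

```text
clock: 43.5
position: [453.2, -311.6, 202.8]
ee_rot: [-0.668, 0.744, -0.012, 0.031]
contact_force: [0.6, 1.0, -0.5]
gripper_width: 85.0
```

```bash
python3 - <<'E'
from h import *
plan([447,-332,100],None)
im=shot("wrist","g4")
c=proj("wrist",[[445,-332,64]])[0];print(c)
x,y=map(int,c);cv2.imwrite("pics/g4d.png",cv2.resize(im[max(0,y-60):y+60,max(0,x-80):x+80],(800,600),interpolation=cv2.INTER_CUBIC))
E
```

```text
t 43.50 pos [ 453.2 -311.6  202.8] w 85.0 F [ 0.6  1.  -0.5]  x-axis yaw -96.1 tilt 3.77 j [-0.33  0.26 -0.23 -0.05 -1.03  0.25]
n 3 d [  -6.2  -20.4 -102.8] roll 0
[0.008, 0.0033, 0.0339, 0.0] x 3
[348.14994582 198.82894414]
```

View pics/g4d.png

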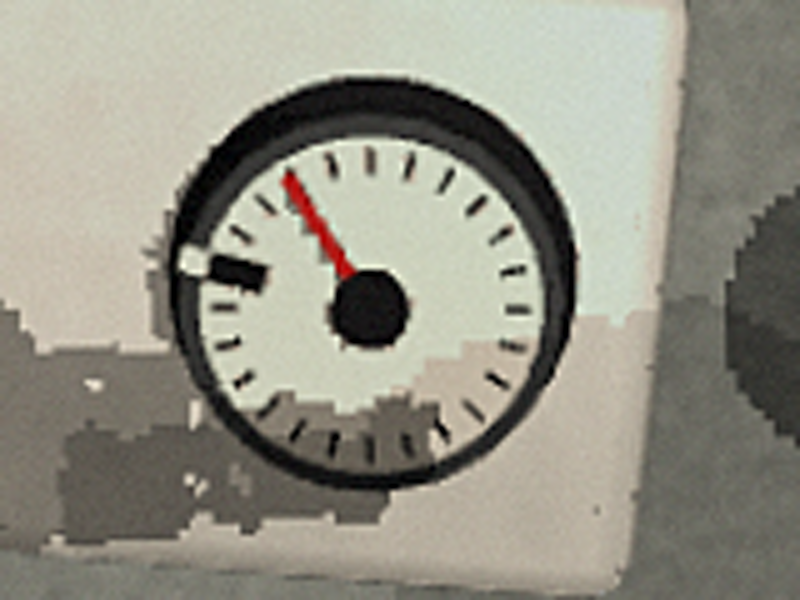

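```bash
python3 - <<'E'
from h import *
f=lambda x,y:(268+x/5,138+y/5)
c,m,w,n=toz("wrist",[f(368,309),f(240,272),f(193,262),f(289,176)],64)
print(c,np.hypot(*(m-c)[:2]),np.hypot(*(w-c)[:2]),np.hypot(*(n-c)[:2]))
a=lambda v:np.degrees(np.arctan2(v[1],v[0]))
print("mark",a(m-c),a(w-c),"needle",a(n-c))
plan([c[0],c[1],100],None,5)
E
```

```text
[ 450.08107118 -331.70146383   64.        ] 20.459686920712404 27.845823265863743 23.804060712110616
mark -21.858610185583245 -20.81037982902191 needle -65.38700072400313
t 43.55 pos [ 456.5 -312.7  205. ] w 85.5 F [-0.   0.4  0.8]  x-axis yaw -96.1 tilt 3.99 j [-0.33  0.26 -0.22 -0.05 -1.03  0.25]
n 5 d [  -6.4  -19.  -105. ] roll 0
[0.0045, 0.0022, 0.0208, 0.0] x 5
```

Request:
arm_command(commands=[0.005, 0.003, 0.021, 0, 0.005, 0.003, 0.021, 0, 0.004, 0.002, 0.021, 0, 0.003, 0.002, 0.021, 0, 0, 0, 0, 0])

```text
clock: 44.05
position: [459.5, -331.6, 126.5]
ee_rot: [-0.669, 0.742, -0.025, 0.035]
contact_force: [-0.5, 0.1, -0.2]
gripper_width: 85.5
```

Request:
arm_command(commands=[0, 0, 0, 0, 0, 0, 0, 0, 0, 0, 0, 0, 0, 0, 0, 0, 0, 0, 0, 0])

```text
clock: 44.55
position: [464.4, -333.6, 132.6]
ee_rot: [-0.67, 0.741, -0.03, 0.036]
contact_force: [0.7, 0.1, 0.4]
gripper_width: 85.1
```

```bash
python3 - <<'E'
from h import *
s,Rm=st();print(Rm[:,2]);shot("wrist","g5")
print(proj("wrist",[[447,-331.5,64]]))
E
```

```text
t 44.55 pos [ 464.4 -333.6  132.6] w 85.1 F [0.7 0.1 0.4]  x-axis yaw -95.7 tilt 5.40 j [-0.36  0.35 -0.3  -0.05 -0.83  0.29]
[ 0.09398213  0.00426599 -0.99556474]
[[364.60294033 257.14453781]]
```

View pics/g5.png

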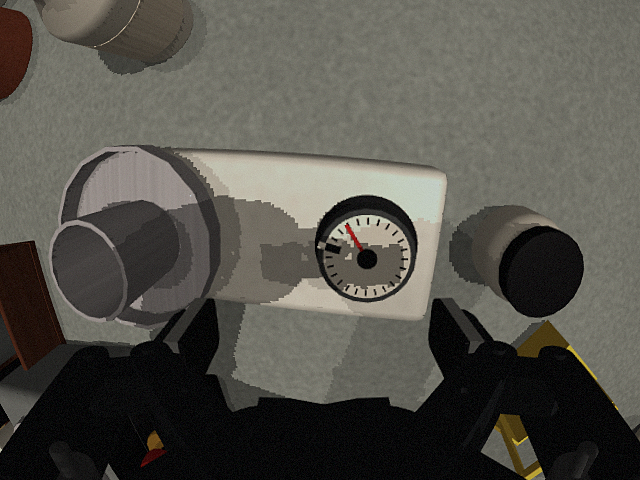

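Request:
arm_command(commands=[0, 0, -0.03, 0, 0, 0, -0.03, 0, 0, 0, -0.03, 0, 0, 0, -0.03, 0, 0, 0, -0.015, 0])

```text
clock: 45.1
position: [449.6, -333.2, 269.5]
ee_rot: [-0.67, 0.741, -0.027, 0.035]
contact_force: [1.1, -0.8, 0.7]
gripper_width: 84.9
```

Request:
arm_command(commands=[0, 0, 0.05, 0, 0, 0, 0.05, 0, 0, 0, -0.05, 0, 0, 0, -0.035, 0, 0, 0, -0.02, 0])

```text
clock: 45.6
position: [446.3, -331.9, 264.5]
ee_rot: [-0.67, 0.742, -0.018, 0.031]
contact_force: [-0.4, 0.2, 0.5]
gripper_width: 85.5
```

```bash
python3 - <<'E'
from h import *
s,Rm=st();print(Rm[:,2])
E
```

```text
t 45.60 pos [ 446.3 -331.9  264.5] w 85.5 F [-0.4  0.2  0.5]  x-axis yaw -95.8 tilt 4.11 j [-0.37  0.22 -0.13 -0.04 -1.16  0.28]
[ 0.07012662  0.0143767  -0.99743449]
```

Request:
arm_command(commands=[0, 0, 0.05, 0, 0, 0, 0.05, 0, 0, 0, -0.05, 0, 0, 0, -0.035, 0, 0, 0, -0.02, 0])

```text
clock: 46.1
position: [443.0, -330.8, 259.3]
ee_rot: [-0.67, 0.742, -0.009, 0.026]
contact_force: [0.5, -0.4, 0.2]
gripper_width: 85.4
```

Request:
arm_command(commands=[0, 0, 0.05, 0, 0, 0, 0.05, 0, 0, 0, -0.05, 0, 0, 0, -0.035, 0, 0, 0, -0.015, 0])

```text
clock: 46.6
position: [439.9, -329.6, 249.9]
ee_rot: [-0.67, 0.742, -0.0, 0.022]
contact_force: [-0.7, -0.5, -0.4]
gripper_width: 85.4
```

Request:
arm_command(commands=[0, 0, 0.05, 0, 0, 0, 0.05, 0, 0, 0, -0.05, 0, 0, 0, -0.03, 0, 0, 0, -0.015, 0])

```text
clock: 47.1
position: [436.4, -327.8, 234.4]
ee_rot: [-0.669, 0.743, 0.009, 0.017]
contact_force: [-0.7, 0.3, -0.4]
gripper_width: 85.3
```

```bash
python3 - <<'E'
from h import *
s,Rm=st();print(Rm[:,2])
E
```

```text
t 47.10 pos [ 436.4 -327.8  234.4] w 85.3 F [-0.7  0.3 -0.4]  x-axis yaw -95.9 tilt 2.24 j [-0.37  0.25 -0.16 -0.04 -1.16  0.28]
[ 0.01333726  0.03675787 -0.9992352 ]
```

```bash
python3 - <<'E'
from h import *
plan([446,-332,110],None,10)
E
```

```text
t 47.10 pos [ 436.4 -327.8  234.4] w 85.3 F [-0.7  0.3 -0.4]  x-axis yaw -95.9 tilt 2.24 j [-0.37  0.25 -0.16 -0.04 -1.16  0.28]
n 10 d [   9.6   -4.2 -124.4] roll 0
[0.0008, -0.0009, 0.0124, 0.0] x 10
```

Request:
arm_command(commands=[0, -0.001, 0.015, 0, 0, -0.001, 0.015, 0, 0, -0.001, 0.015, 0, 0, -0.001, 0.015, 0, 0, -0.001, 0.015, 0])

```text
clock: 47.6
position: [446.0, -327.6, 164.2]
ee_rot: [-0.67, 0.742, 0.002, 0.02]
contact_force: [0.3, 0.6, 0.3]
gripper_width: 85.7
```

Request:
arm_command(commands=[0, -0.001, 0.014, 0, 0, -0.001, 0.013, 0, 0, -0.001, 0.012, 0, 0, 0, 0.005, 0, 0, 0, 0, 0])

```text
clock: 48.1
position: [449.2, -325.9, 117.1]
ee_rot: [-0.67, 0.742, 0.004, 0.019]
contact_force: [0.8, 0.8, 0.2]
gripper_width: 85.3
```

```bash
python3 - <<'E'
from h import *
s,Rm=st();print(Rm[:,2]);im=shot("wrist","g6")
c=proj("wrist",[[447,-331.5,64]])[0];print(c)
x,y=map(int,c);print(x,y);cv2.imwrite("pics/g6d.png",cv2.resize(im[max(0,y-75):y+75,max(0,x-100):x+100],(800,600),interpolation=cv2.INTER_CUBIC))
E
```

```text
t 48.10 pos [ 449.2 -325.9  117.1] w 85.3 F [0.8 0.8 0.2]  x-axis yaw -95.9 tilt 2.25 j [-0.36  0.38 -0.3  -0.05 -0.88  0.28]
[ 0.02385808  0.03110876 -0.99923122]
[329.8976162  252.78389549]
329 252
```

View pics/g6d.png

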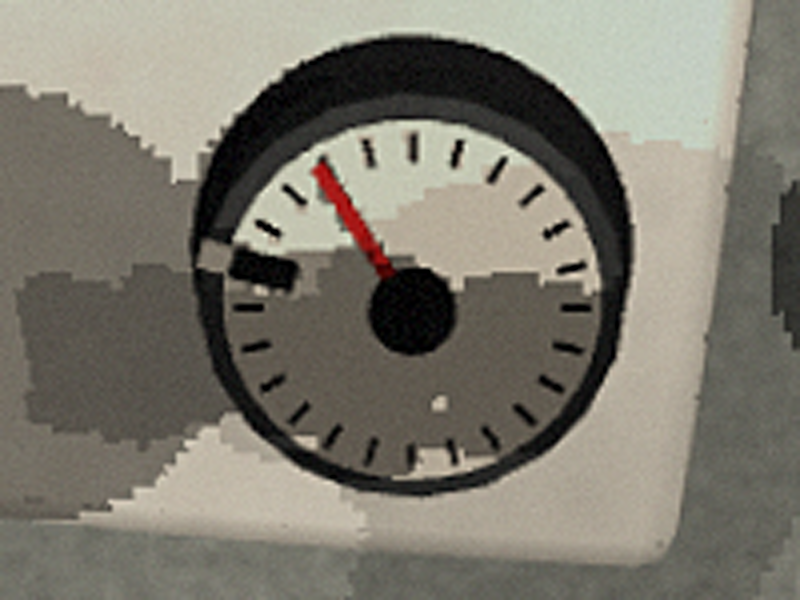

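```bash
python3 - <<'E'
from h import *
f=lambda x,y:(229+x/4,177+y/4)
c,m,w,n=toz("wrist",[f(412,312),f(264,268),f(214,255),f(320,168)],64)
print(c,np.hypot(*(m-c)[:2]),np.hypot(*(w-c)[:2]),np.hypot(*(n-c)[:2]))
a=lambda v:np.degrees(np.arctan2(v[1],v[0]))
print("mark",a(m-c),a(w-c),"needle",a(n-c),a(toz("wrist",f(320,168),66)[0]-toz("wrist",f(412,312),66)[0]))
s,Rm=st();t=c[:2]+Rm[:2,2]*8
plan([*t,47],None,5)
E
```

```text
[ 445.97100932 -330.10024065   64.        ] 21.27112967978845 28.3694189909602 23.895103091020356
mark -22.950451500789825 -22.40955194790359 needle -64.42814051894565 -64.42814051894568
t 48.15 pos [ 449.4 -326.   117.5] w 85.6 F [ 0.7 -0.1  0.3]  x-axis yaw -95.9 tilt 2.25 j [-0.36  0.38 -0.3  -0.05 -0.88  0.28]
t 48.15 pos [ 449.4 -326.   117.5] w 85.6 F [ 0.7 -0.1  0.3]  x-axis yaw -95.9 tilt 2.25 j [-0.36  0.38 -0.3  -0.05 -0.88  0.28]
n 5 d [ -3.3  -3.8 -70.5] roll 0
[0.0013, 0.0009, 0.014, 0.0] x 5
```

Request:
arm_command(commands=[0.001, 0.001, 0.014, 0, 0.001, 0.001, 0.014, 0, 0.001, 0.001, 0.014, 0, 0.001, 0.001, 0.012, 0, 0, 0, 0, 0])

```text
clock: 48.65
position: [449.5, -329.7, 66.0]
ee_rot: [-0.67, 0.742, -0.001, 0.021]
contact_force: [0.0, 1.2, -0.0]
gripper_width: 85.2
```

```bash
python3 - <<'E'
from h import *
s,Rm=st();t=np.array([446,-330.3])+Rm[:2,2]*8
plan([*t,48],None,3)
E
```

```text
t 48.65 pos [ 449.5 -329.7   66. ] w 85.2 F [ 0.   1.2 -0. ]  x-axis yaw -95.8 tilt 2.44 j [-0.36  0.44 -0.35 -0.05 -0.75  0.3 ]
t 48.65 pos [ 449.5 -329.7   66. ] w 85.2 F [ 0.   1.2 -0. ]  x-axis yaw -95.8 tilt 2.44 j [-0.36  0.44 -0.35 -0.05 -0.75  0.3 ]
n 3 d [ -3.3  -0.4 -18. ] roll 0
[0.0004, 0.0013, 0.006, 0.0] x 3
```

Request:
arm_command(commands=[0, 0.002, 0.006, 0, 0, 0.001, 0.006, 0, 0, 0.001, 0.005, 0, 0, 0, 0, 0, 0, 0, 0, 0])

```text
clock: 49.15
position: [447.3, -329.5, 49.5]
ee_rot: [-0.67, 0.742, -0.003, 0.022]
contact_force: [0.3, 0.3, -0.2]
gripper_width: 85.3
```

```bash
python3 - <<'E'
from h import *
s,Rm=st();print(Rm[:,2]);im=shot("wrist","g7")
E
```

```text
t 49.15 pos [ 447.3 -329.5   49.5] w 85.3 F [ 0.3  0.3 -0.2]  x-axis yaw -95.8 tilt 2.53 j [-0.36  0.46 -0.38 -0.06 -0.71  0.3 ]
[ 0.03678099  0.02431705 -0.99902745]
```

View pics/g7.png

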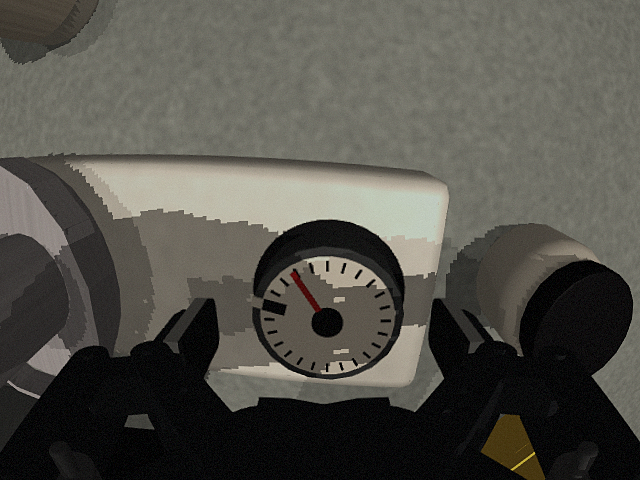

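Request:
arm_command(commands=[0, 0, 0, 0, 0, 0, 0, 0, 0, 0, 0, 0, 0, 0, 0, 0, 0, 0, 0, 0], jaw=0)

```text
clock: 49.7
position: [445.7, -329.3, 50.8]
ee_rot: [-0.671, 0.742, -0.002, 0.021]
contact_force: [-0.0, -0.1, -0.7]
gripper_width: 57.1
```

Request:
arm_command(commands=[0, 0, 0, 6, 0, 0, 0, 6, 0, 0, 0, 6, 0, 0, 0, 6, 0, 0, 0, 0])

```text
clock: 50.2
position: [446.5, -329.6, 50.8]
ee_rot: [-0.495, 0.869, 0.002, 0.022]
contact_force: [-2.0, 1.5, 0.3]
gripper_width: 57.1
```

```bash
python3 - <<'E'
from h import *
s,Rm=st();print(Rm[:,2],s["wrist_torque"]);im=shot("wrist","g8")
E
```

```text
t 50.20 pos [ 446.5 -329.6   50.8] w 57.1 F [-2.   1.5  0.3]  x-axis yaw -120.6 tilt 2.49 j [-0.36  0.46 -0.38 -0.05 -0.71 -0.13]
[ 0.0361843   0.02411348 -0.99905417] [-0.11876378  0.06051564  0.0501316 ]
```

View pics/g8.png

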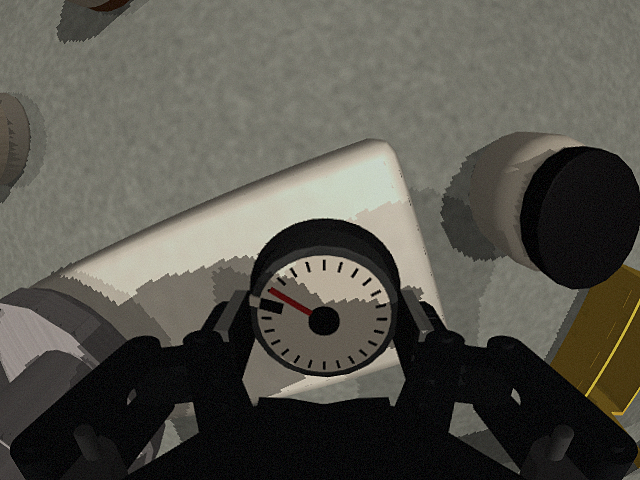

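Request:
arm_command(commands=[0, 0, 0, 6, 0, 0, 0, 6, 0, 0, 0, 2, 0, 0, 0, 0, 0, 0, 0, 0])

```text
clock: 50.75
position: [446.9, -330.0, 50.8]
ee_rot: [-0.387, 0.922, 0.003, 0.022]
contact_force: [-1.1, 1.1, 1.2]
gripper_width: 57.1
```

```bash
cat >> h.py <<'E'
def dialcrop(tag,c,half=(100,75)):
    im=shot("wrist",tag);x,y=c
    cv2.imwrite(f"pics/{tag}d.png",cv2.resize(im[y-half[1]:y+half[1],x-half[0]:x+half[0]],(800,600),interpolation=cv2.INTER_CUBIC))
E
python3 - <<'E'
from h import *
s,Rm=st();dialcrop("g9",(324,315))
E
```

```text
t 50.75 pos [ 446.9 -330.    50.8] w 57.1 F [-1.1  1.1  1.2]  x-axis yaw -134.4 tilt 2.58 j [-0.36  0.46 -0.38 -0.05 -0.71 -0.37]
```

View pics/g9d.png

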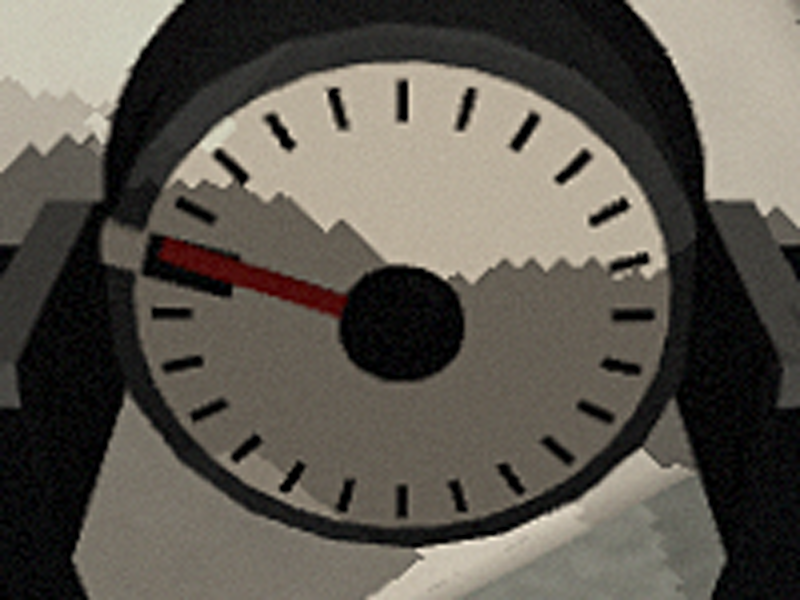

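```bash
cat >> h.py <<'E'
def rectify(tag,c=(447,-330.5),z=64,half=36,res=0.1):
    im=cv2.imread(f"pics/{tag}.png");n=int(2*half/res)
    g=(np.arange(n)+.5)*res-half
    # image x = -y world, image y(down) = -x world  (seen from above)
    X,Y=np.meshgrid(g,g);P=np.c_[(c[0]-Y).ravel(),(c[1]-X).ravel(),np.full(X.size,z)]
    p=proj("wrist",P).astype(np.float32).reshape(n,n,2)
    o=cv2.remap(im,p[...,0],p[...,1],cv2.INTER_CUBIC)
    cv2.imwrite(f"pics/{tag}_r.png",cv2.resize(o,(600,600)));return o
def needle(o,half=36,res=0.1):
    b,g,r=[o[...,i].astype(int) for i in range(3)]
    m=(r>g+40)&(r>b+40)&(r>1.8*g)
    n,l,stt,_=cv2.connectedComponentsWithStats(m.astype(np.uint8));k=1+np.argmax(stt[1:,4]);ys,xs=np.where(l==k)
    q=np.c_[xs,ys].astype(np.float32);vx,vy,x0,y0=cv2.fitLine(q,cv2.DIST_L2,0,.01,.01).ravel()
    return len(q),(x0,y0),np.degrees(np.arctan2(vy,vx)),q
E
python3 - <<'E'
from h import *
o=rectify("g9");n,p,a,q=needle(o);print(n,p,a)
E
```

```text
4509 (np.float32(495.328), np.float32(295.43356)) -26.103325
```

View pics/g9_r.png

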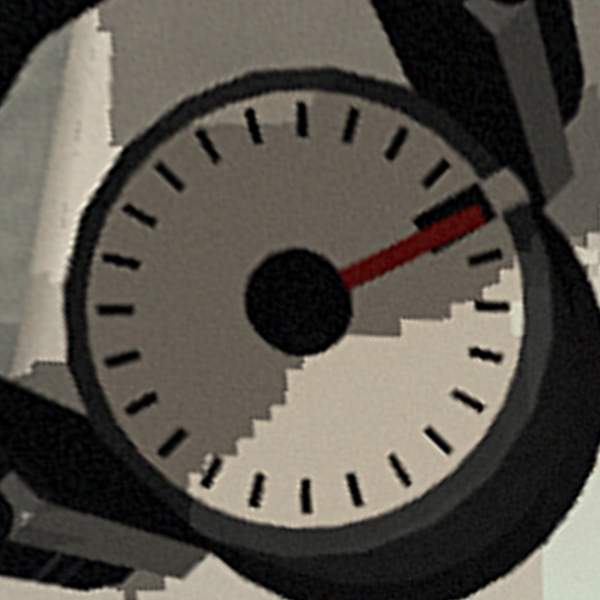

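Request:
arm_command(commands=[0, 0, 0, 4.3, 0, 0, 0, 0, 0, 0, 0, 0, 0, 0, 0, 0, 0, 0, 0, 0])

```text
clock: 51.3
position: [447.0, -330.1, 50.8]
ee_rot: [-0.355, 0.935, 0.003, 0.022]
contact_force: [-1.9, 1.1, 0.7]
gripper_width: 57.4
```

```bash
python3 - <<'E'
from h import *
s,Rm=st();dialcrop("h1",(324,315));o=rectify("h1");n,p,a,q=needle(o);print(n,p,a)
E
```

```text
t 51.30 pos [ 447.  -330.1   50.8] w 57.4 F [-1.9  1.1  0.7]  x-axis yaw -138.4 tilt 2.59 j [-0.36  0.46 -0.38 -0.05 -0.71 -0.44]
4494 (np.float32(496.23877), np.float32(294.84714)) -25.959614
```

View pics/h1_r.png

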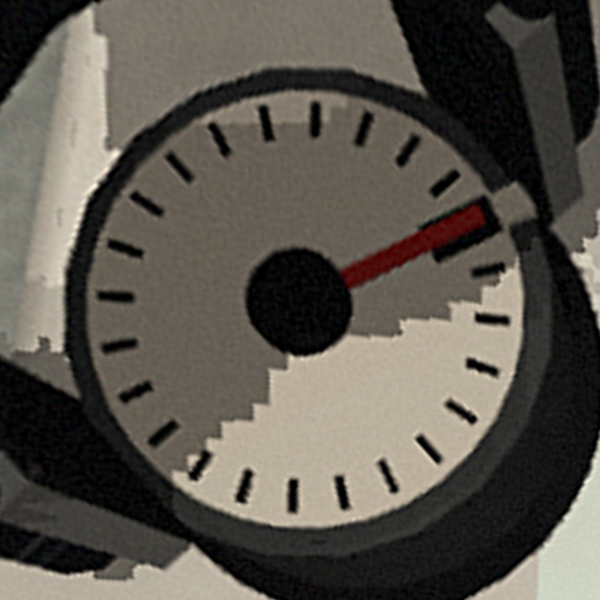

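Request:
arm_command(commands=[0, 0, 0, 0, 0, 0, 0, 0, 0, 0, 0, 0, 0, 0, 0, 0, 0, 0, 0, 0], jaw=1)

```text
clock: 51.85
position: [447.4, -330.1, 50.7]
ee_rot: [-0.355, 0.935, 0.004, 0.022]
contact_force: [0.2, 0.7, 0.4]
gripper_width: 85.1
```

Request:
arm_command(commands=[0, 0, -0.015, 0, 0, 0, -0.02, 0, 0, 0, -0.02, 0, 0, 0, -0.01, 0, 0, 0, 0, 0])

```text
clock: 52.35
position: [444.4, -331.3, 117.0]
ee_rot: [-0.355, 0.935, 0.005, 0.021]
contact_force: [0.6, 0.1, -0.4]
gripper_width: 85.3
```

```bash
python3 - <<'E'
from h import *
s,Rm=st();shot("wrist","h2");o=rectify("h2");n,p,a,q=needle(o);print(n,p,a)
E
```

```text
t 52.35 pos [ 444.4 -331.3  117. ] w 85.3 F [ 0.6  0.1 -0.4]  x-axis yaw -138.4 tilt 2.46 j [-0.37  0.37 -0.31 -0.05 -0.86 -0.45]
4606 (np.float32(498.07056), np.float32(303.6207)) -26.20244
```

View pics/h2_r.png

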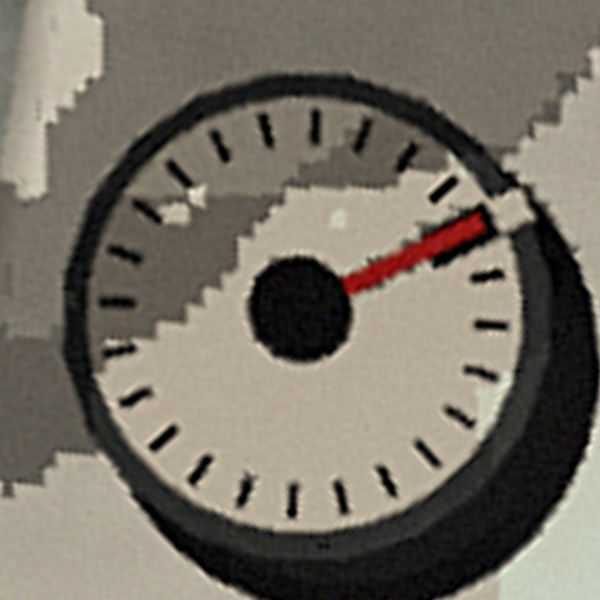

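View pics/h2.png

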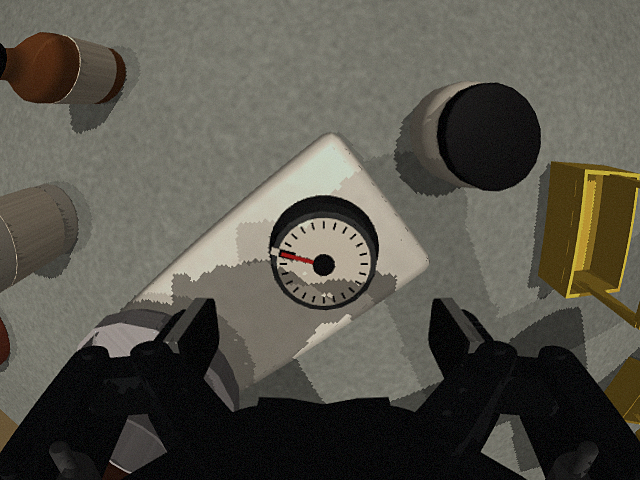

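```bash
python3 - <<'E'
from h import *
print(toz("top",[(371,166)],122),toz("top",[(370,148)],172))
shot("top","h3t",(170,140,480,310),2.58);shot("scene","h3s",(180,160,580,460),2)
s=arm.read_state();s["position"]=s["position"]+[0,0,60]
plan([627,-151,180],None,None,s)
E
```

```text
[[ 665.58751991 -148.29947255  122.        ]] [[ 703.69263365 -143.90497354  172.        ]]
n 6 d [183.8 179.7   5.1] roll 0
[-0.0428, 0.0021, 0.0009, 0.0] x 6
```

View pics/h3t_c.png

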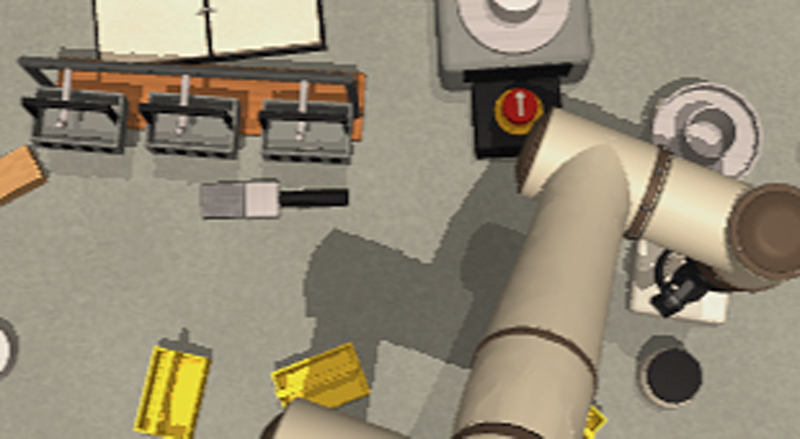

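View pics/h3s_c.png

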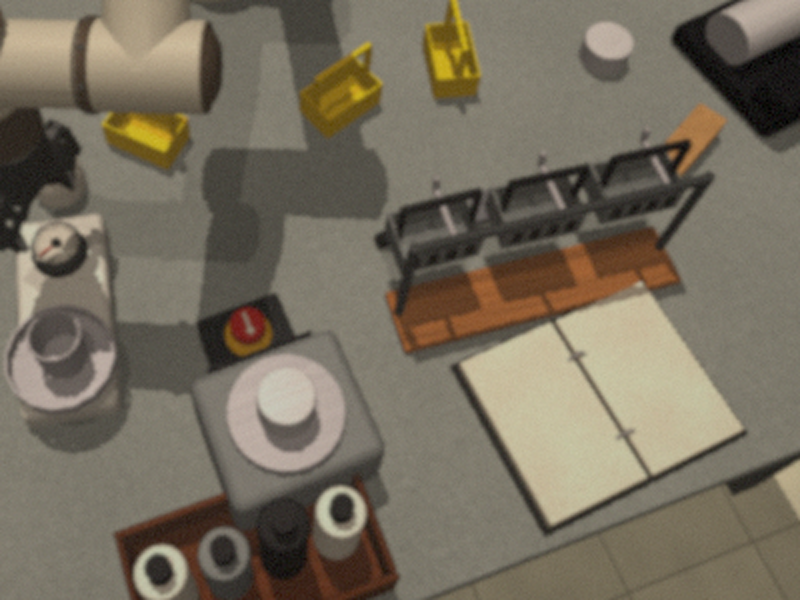

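Request:
arm_command(commands=[0, 0, -0.04, 0, 0, 0, -0.03, 0, -0.043, 0.002, 0, 2, -0.043, 0.003, 0, 2, -0.043, 0.005, 0, 2], jaw=0.62)

```text
clock: 53.0
position: [530.9, -242.7, 185.8]
ee_rot: [-0.299, 0.954, 0.012, 0.014]
contact_force: [0.4, -0.8, 0.2]
gripper_width: 52.9
```

Request:
arm_command(commands=[-0.043, 0.006, 0, 2, -0.043, 0.008, 0, 2, -0.03, 0.007, 0, 2, 0, 0, 0, 0, 0, 0, 0, 0])

```text
clock: 53.5
position: [621.0, -153.6, 182.1]
ee_rot: [-0.249, 0.968, 0.015, 0.008]
contact_force: [0.2, -0.9, 0.0]
gripper_width: 53.3
```

```bash
python3 - <<'E'
from h import *
s,Rm=st();print(Rm[:,2]);shot("wrist","k1")
print(proj("wrist",[[630,-151,98]]))
T=arm.camera_info("wrist")["world_from_camera"]
for d in arm.place_of("wrist","stop_top")[:3]:
        print(round(d["confidence"],2),np.round(T[:3,:3]@d["centre"]+T[:3,3],1))
plan([630,-151,150],-150)
E
```

```text
t 53.50 pos [ 621.  -153.6  182.1] w 53.3 F [ 0.2 -0.9  0. ]  x-axis yaw -151.2 tilt 1.97 j [-0.01  0.45 -0.01 -0.04 -1.11 -1.04]
[ 0.00852712  0.03322369 -0.99941156]
[[317.60400387 260.00262404]]
0.57 [ 632.6 -153.7  100.1]
t 53.60 pos [ 620.5 -154.5  182.5] w 52.9 F [-0.4 -0.6  0.3]  x-axis yaw -151.3 tilt 1.97 j [-0.01  0.44 -0.01 -0.04 -1.11 -1.05]
n 1 d [  9.5   3.5 -32.5] roll -1.3
[-0.0093, -0.0024, 0.0327, np.float64(-1.27)] x 1
```

View pics/k1.png

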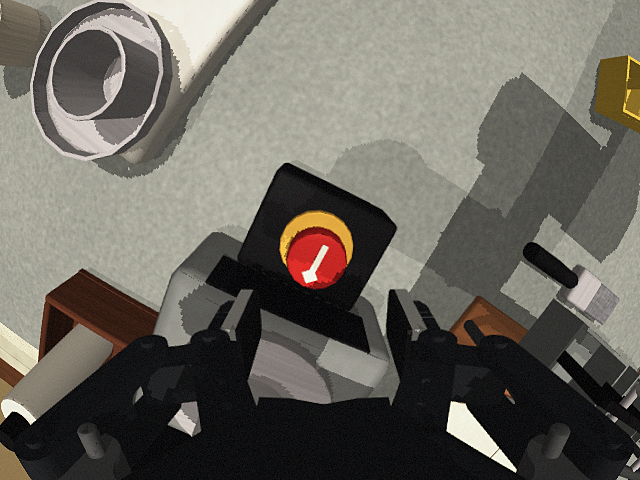

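```bash
python3 - <<'E'
from h import *
s,Rm=st();t=np.array([630,-151.])+Rm[:2,2]*15;print(t)
plan([*t,105],None,5)
E
```

```text
t 53.60 pos [ 620.5 -154.5  182.5] w 52.9 F [-0.4 -0.6  0.3]  x-axis yaw -151.3 tilt 1.97 j [-0.01  0.44 -0.01 -0.04 -1.11 -1.05]
[ 630.13393947 -150.50263327]
t 53.60 pos [ 620.5 -154.5  182.5] w 52.9 F [-0.4 -0.6  0.3]  x-axis yaw -151.3 tilt 1.97 j [-0.01  0.44 -0.01 -0.04 -1.11 -1.05]
n 5 d [  9.7   4.  -77.5] roll 0
[-0.0017, -0.0006, 0.0155, 0.0] x 5
```

Request:
arm_command(commands=[-0.001, -0.0005, 0.015, 0, -0.001, -0.0005, 0.015, 0, -0.001, -0.0005, 0.015, 0, -0.001, -0.0005, 0.014, 0, -0.001, 0, 0.008, 0])

```text
clock: 54.1
position: [623.4, -157.1, 115.2]
ee_rot: [-0.245, 0.969, 0.014, 0.01]
contact_force: [-0.5, -0.2, 0.5]
gripper_width: 52.8
```

```bash
python3 - <<'E'
from h import *
shot("wrist","k2");s,Rm=st();t=np.array([630,-151.])+Rm[:2,2]*15
plan([*t,75],None,4)
print(proj("wrist",[[630,-151,98]]))
E
```

```text
t 54.15 pos [ 622.9 -156.8  114. ] w 53.1 F [ 0.5  0.3 -0.3]  x-axis yaw -151.7 tilt 1.96 j [-0.01  0.51 -0.08 -0.04 -0.97 -1.04]
t 54.15 pos [ 622.9 -156.8  114. ] w 53.1 F [ 0.5  0.3 -0.3]  x-axis yaw -151.7 tilt 1.96 j [-0.01  0.51 -0.08 -0.04 -0.97 -1.04]
n 4 d [  7.2   6.3 -39. ] roll 0
[-0.0021, 0.0003, 0.0098, 0.0] x 4
[[327.068532   307.43199953]]
```

View pics/k2.png

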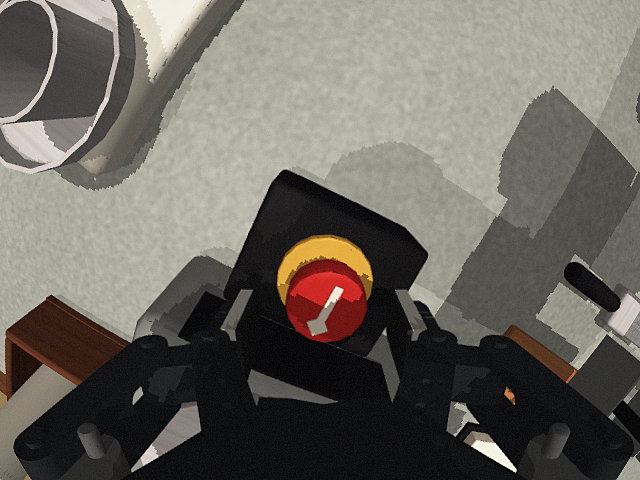

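Request:
arm_command(commands=[-0.006, 0.001, 0.004, 0, -0.002, 0, 0.01, 0, -0.001, 0, 0.012, 0, -0.001, 0, 0.01, 0, 0, 0, 0.003, 0])

```text
clock: 54.65
position: [633.3, -149.9, 73.6]
ee_rot: [-0.245, 0.969, 0.014, 0.01]
contact_force: [-0.1, 0.8, -1.1]
gripper_width: 52.9
```

```bash
python3 - <<'E'
from h import *
shot("wrist","k3");s,Rm=st();t=np.array([630,-151.])+Rm[:2,2]*15
plan([*t,75],None,1)
E
```

```text
t 54.70 pos [ 633.1 -149.9   73.4] w 52.8 F [-0.4  0.3 -0.2]  x-axis yaw -151.7 tilt 1.98 j [ 0.    0.57 -0.1  -0.04 -0.89 -1.05]
t 54.70 pos [ 633.1 -149.9   73.4] w 52.8 F [-0.4  0.3 -0.2]  x-axis yaw -151.7 tilt 1.98 j [ 0.    0.57 -0.1  -0.04 -0.89 -1.05]
n 1 d [-2.9 -0.6  1.6] roll 0
[0.0028, 0.0009, -0.0017, 0.0] x 1
```

View pics/k3.png

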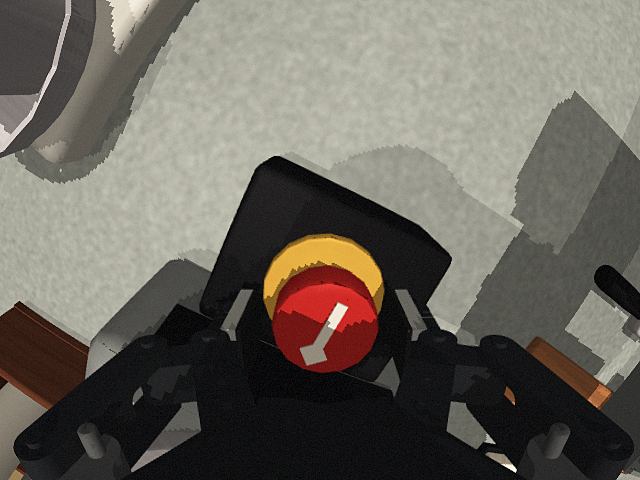

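Request:
arm_command(commands=[0.002, 0.001, 0, 0, 0, 0, 0, 0, 0, 0, 0, 0, 0, 0, 0, 0, 0, 0, 0, 0], jaw=0)

```text
clock: 55.2
position: [631.6, -150.3, 73.9]
ee_rot: [-0.245, 0.969, 0.014, 0.011]
contact_force: [1.0, -0.1, -2.0]
gripper_width: 38.4
```

Request:
arm_command(commands=[0, 0, 0, 6, 0, 0, 0, 6, 0, 0, 0, 6, 0, 0, 0, 6, 0, 0, 0, 6])

```text
clock: 55.7
position: [631.8, -150.5, 75.9]
ee_rot: [0.024, 1.0, 0.016, 0.007]
contact_force: [-1.9, 0.3, 2.4]
gripper_width: 37.9
```

Request:
arm_command(commands=[0, 0, 0, 6, 0, 0, 0, 6, 0, 0, 0, 6, 0, 0, 0, 6, 0, 0, 0, 6])

```text
clock: 56.2
position: [631.7, -150.7, 80.5]
ee_rot: [0.291, 0.957, 0.016, 0.004]
contact_force: [-0.1, -0.5, -3.8]
gripper_width: 38.3
```

```bash
python3 - <<'E'
from h import *
shot("wrist","k4");s,Rm=st();print(s["wrist_torque"])
E
```

```text
t 56.25 pos [ 631.7 -150.7   80.4] w 38.0 F [ 0.5  1.  -0.8]  x-axis yaw 146.0 tilt 1.94 j [ 0.    0.55 -0.11 -0.04 -0.89 -2.14]
[-0.40046458 -0.00920067 -0.01552095]
```

View pics/k4.png

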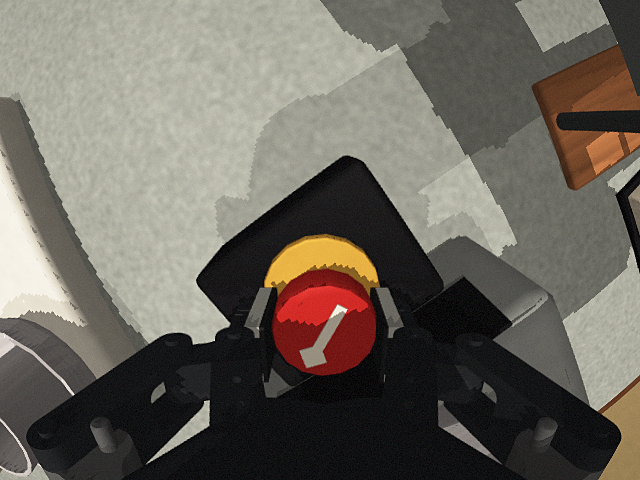

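Request:
arm_command(commands=[0, 0, 0, 0, 0, 0, 0, 0, 0, 0, 0, 0, 0, 0, 0, 0, 0, 0, 0, 0], jaw=0.62)

```text
clock: 56.75
position: [631.6, -150.5, 81.1]
ee_rot: [0.289, 0.957, 0.017, 0.004]
contact_force: [-0.5, 0.2, 0.9]
gripper_width: 52.7
```

Request:
arm_command(commands=[0, 0, -0.02, 0, 0, 0, -0.03, 0, 0, 0, -0.03, 0, 0, 0, -0.02, 0, 0, 0, 0, 0])

```text
clock: 57.25
position: [629.1, -153.7, 183.2]
ee_rot: [0.289, 0.957, 0.016, 0.002]
contact_force: [-0.1, 0.0, 0.4]
gripper_width: 53.0
```

```bash
python3 - <<'E'
from h import *
s,Rm=st();shot("wrist","k5")
T=arm.camera_info("wrist")["world_from_camera"]
for d in arm.place_of("wrist","stop_top")[:3]:
        print(round(d["confidence"],2),np.round(T[:3,:3]@d["centre"]+T[:3,3],1))
E
```

```text
t 57.25 pos [ 629.1 -153.7  183.2] w 53.0 F [-0.1  0.   0.4]  x-axis yaw 146.5 tilt 1.84 j [-0.    0.45  0.01 -0.03 -1.11 -2.14]
0.73 [ 630.  -151.6  103.3]
```

View pics/k5.png

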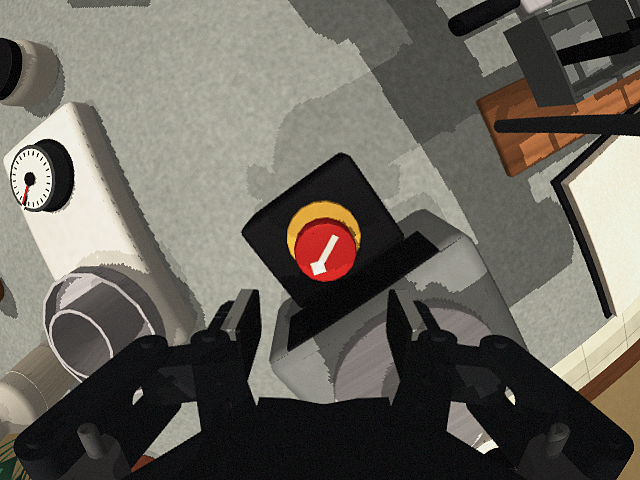

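Request:
arm_command(commands=[0, 0, -0.03, 0, 0.035, 0.02, 0, 0, 0.04, 0.025, 0, 0, 0.04, 0.025, 0, 0, 0.02, 0.015, 0, 0])

```text
clock: 57.85
position: [556.7, -7.4, 204.3]
ee_rot: [0.293, 0.956, 0.014, -0.01]
contact_force: [-0.1, 0.3, 0.4]
gripper_width: 52.8
```

```bash
python3 - <<'E'
from h import *
st();shot("scene","l1s",(180,160,580,460),2);shot("top","l1t",(170,140,480,310),2.58)
for n,tags in (("scene",["a_scene","e6s","h3s","l1s"]),("top",["a_top","b2t","h3t","l1t"])):
  for t in tags:
    im=cv2.imread(f"pics/{t}.png").astype(int);b,g,r=im[...,0],im[...,1],im[...,2]
    m=((r>130)&(r>2.4*g)&(r>2.4*b)).astype(np.uint8);m[:, :250]=0;m[:,420:]=0
    k,l,sx,c=cv2.connectedComponentsWithStats(m)
    if k>1:
      i=1+np.argmax(sx[1:,4]);print(t,sx[i],c[i].round(2))
print(proj("scene",[[630,-151,105],[630,-151,98]]),proj("top",[[630,-151,105],[630,-151,98]]))
E
```

```text
t 57.85 pos [556.7  -7.4 204.3] w 52.8 F [-0.1  0.3  0.4]  x-axis yaw 145.9 tilt 1.91 j [ 0.26  0.3  -0.18 -0.04 -1.1  -2.41]
a_scene [295 312  17  17 145] [302.94 319.9 ]
e6s [295 314  17  16 148] [303.05 321.06]
l1s [295 313  17  16 150] [303.31 320.1 ]
a_top [365 174  14  13 118] [371.2  180.14]
b2t [365 176  13  11  99] [370.91 181.35]
h3t [366 175  12  12  94] [371.46 180.67]
l1t [365 174  13  13 115] [371.05 180.06]
[[302.60153385 319.13158217]
 [302.70043929 320.3445153 ]] [[372.04258292 179.68658365]
 [371.88930171 180.2352011 ]]
```

View pics/l1s_c.png

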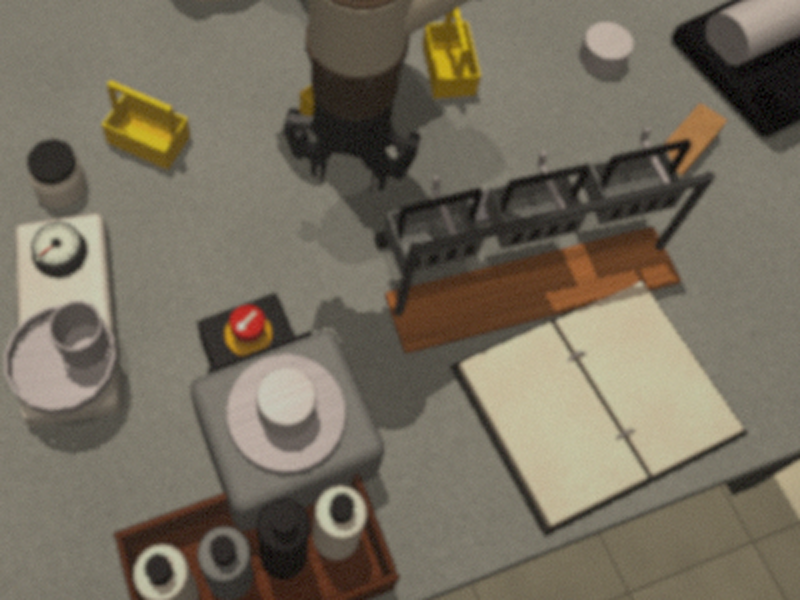

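View pics/l1t_c.png

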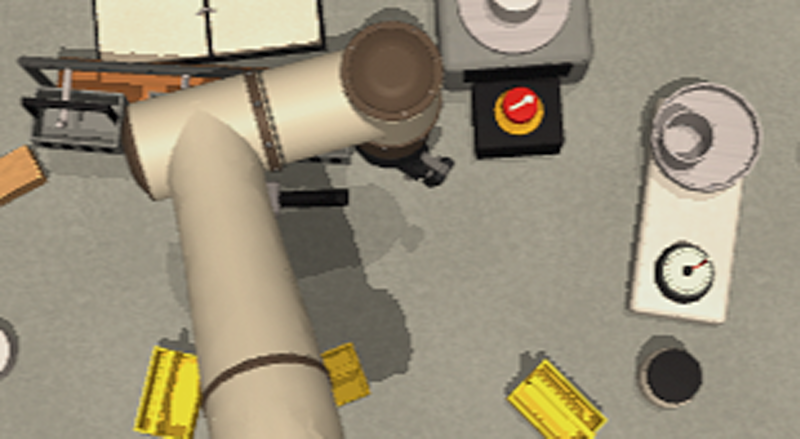

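The cap is back at its starting height in both cameras. The beaker, though, has shifted inside the pan: top crop (705,133) before, (685,138) now. I'm going back for a close look.

```bash
python3 - <<'E'
from h import *
plan([540,-285,225],-96,15)
E
```

```text
t 57.95 pos [557.2  -7.  204.5] w 53.1 F [ 0.6 -0.7  0. ]  x-axis yaw 146.1 tilt 1.90 j [ 0.26  0.3  -0.18 -0.04 -1.1  -2.41]
n 15 d [ -17.2 -278.    20.5] roll -117.9
[-0.0093, -0.016, -0.0019, np.float64(-7.86)]
[-0.0071, -0.0171, -0.0019, np.float64(-7.86)]
[-0.0047, -0.0179, -0.0019, np.float64(-7.86)]
[-0.0022, -0.0184, -0.0019, np.float64(-7.86)]
[0.0004, -0.0185, -0.0019, np.float64(-7.86)]
[0.0029, -0.0183, -0.0019, np.float64(-7.86)]
[0.0054, -0.0177, -0.0019, np.float64(-7.86)]
[0.0077, -0.0168, -0.0019, np.float64(-7.86)]
[0.01, -0.0156, -0.0019, np.float64(-7.86)]
[0.012, -0.0141, -0.0019, np.float64(-7.86)]
[0.0138, -0.0123, -0.0019, np.float64(-7.86)]
[0.0154, -0.0103, -0.0019, np.float64(-7.86)]
[0.0166, -0.0081, -0.0019, np.float64(-7.86)]
[0.0176, -0.0058, -0.0019, np.float64(-7.86)]
[0.0182, -0.0033, -0.0019, np.float64(-7.86)]
```

Request:
arm_command(commands=[-0.009, -0.016, -0.006, -8, -0.007, -0.017, -0.006, -8, -0.005, -0.018, -0.004, -8, -0.002, -0.018, -0.002, -8, 0, -0.018, 0, -8])

```text
clock: 58.45
position: [551.1, -101.0, 213.0]
ee_rot: [-0.069, 0.997, 0.016, -0.01]
contact_force: [-0.5, 0.3, 0.2]
gripper_width: 53.0
```

Request:
arm_command(commands=[0.003, -0.018, -0.002, -8, 0.005, -0.018, -0.002, -8, 0.008, -0.017, -0.002, -8, 0.01, -0.016, -0.002, -8, 0.012, -0.014, -0.002, -8])

```text
clock: 58.95
position: [548.3, -201.5, 211.7]
ee_rot: [-0.418, 0.908, 0.022, -0.01]
contact_force: [0.6, -0.5, 0.4]
gripper_width: 52.8
```

Request:
arm_command(commands=[0.014, -0.012, 0, -8, 0.015, -0.01, 0, -8, 0.017, -0.008, 0, -8, 0.018, -0.006, 0, -6, 0, 0, 0, 0])

```text
clock: 59.45
position: [546.5, -283.9, 200.0]
ee_rot: [-0.645, 0.763, 0.03, -0.008]
contact_force: [0.2, 0.2, -0.3]
gripper_width: 52.6
```

```bash
python3 - <<'E'
from h import *
s,Rm=st();print(Rm[:,2]);shot("wrist","m1");o=rectify("m1");n,p,a,q=needle(o);print(n,p,a)
E
```

```text
t 59.45 pos [ 546.5 -283.9  200. ] w 52.6 F [ 0.2  0.2 -0.3]  x-axis yaw -99.6 tilt 3.59 j [-0.23  0.42 -0.01 -0.03 -1.2   0.07]
[-0.05130541  0.03600556 -0.99803374]
4648 (np.float32(489.5865), np.float32(312.94342)) -25.580526
```

View pics/m1.png

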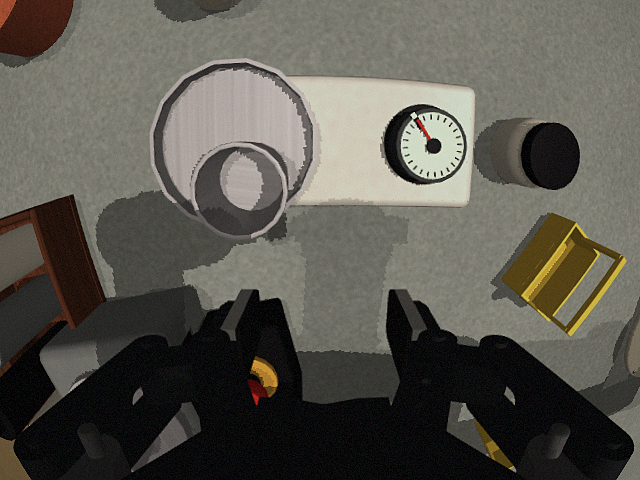

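View pics/m1_r.png

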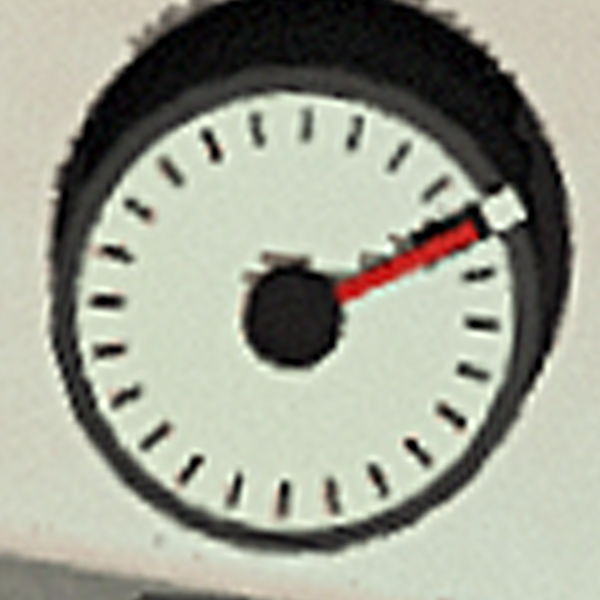

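```bash
python3 - <<'E'
from h import *
im=cv2.imread("pics/m1.png");cv2.imwrite("pics/m1b.png",cv2.resize(im[40:250,130:340],(800,800))[:600] if 0 else cv2.resize(im[50:245,130:340],(646,600),interpolation=cv2.INTER_CUBIC))
print(toz("wrist",[(240,190)],131),toz("wrist",[(243,181)],67),toz("wrist",[(233,138)],84))
T=arm.camera_info("wrist")["world_from_camera"]
for t in("beaker","pan_top"):
  for d in arm.place_of("wrist",t)[:2]:
        print(t,round(d["confidence"],2),np.round(T[:3,:3]@d["centre"]+T[:3,3],1))
E
```

```text
[[ 583.41683364 -329.06841426  131.        ]] [[ 592.22316414 -327.26968067   67.        ]] [[ 590.02707851 -359.85008685   84.        ]]
beaker 0.81 [ 584.4 -330.    63.7]
pan_top 0.57 [ 595.  -357.2   66.4]
```

View pics/m1b.png

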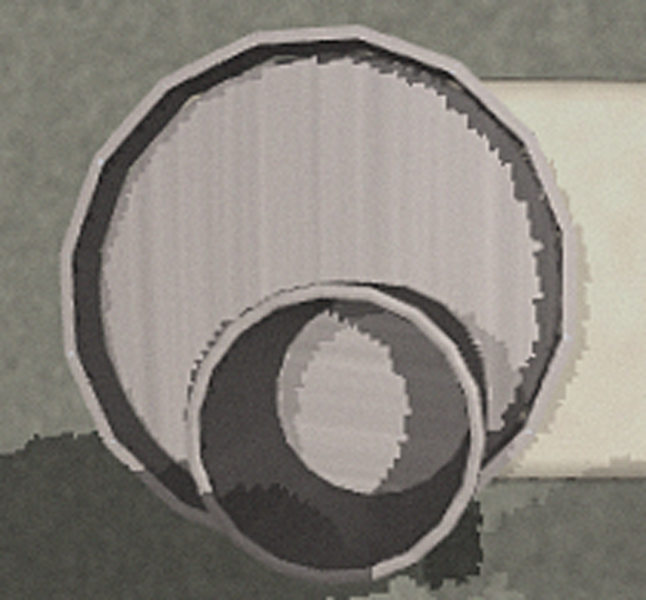

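```bash
python3 - <<'E'
from h import *
print(toz("wrist",[(255,178)],67))
plan([584,-328,175],None,3)
E
```

```text
[[ 583.90064876 -326.25574687   67.        ]]
t 59.60 pos [ 546.8 -281.6  201. ] w 53.1 F [ 0.1  0.7 -0.7]  x-axis yaw -99.6 tilt 3.55 j [-0.22  0.42 -0.01 -0.03 -1.2   0.07]
n 3 d [ 37.2 -46.4 -26. ] roll 0
[0.0134, -0.0152, 0.0075, 0.0] x 3
```

Request:
arm_command(commands=[0.013, -0.015, 0.006, 0, 0.013, -0.015, 0.006, 0, 0.013, -0.014, 0.006, 0, 0, 0, 0, 0, 0, 0, 0, 0], jaw=1)

```text
clock: 60.1
position: [584.1, -323.7, 179.0]
ee_rot: [-0.646, 0.763, 0.03, -0.007]
contact_force: [-0.0, 0.8, 0.7]
gripper_width: 85.3
```

```bash
python3 - <<'E'
from h import *
s,Rm=st();shot("wrist","m2");T=arm.camera_info("wrist")["world_from_camera"]
for t in("beaker","pan_top"):
  for d in arm.place_of("wrist",t)[:2]:
        print(t,round(d["confidence"],2),np.round(T[:3,:3]@d["centre"]+T[:3,3],1))
E
```

```text
t 60.10 pos [ 584.1 -323.7  179. ] w 85.3 F [-0.   0.8  0.7]  x-axis yaw -99.6 tilt 3.59 j [-0.27  0.52  0.11 -0.02 -1.21  0.12]
beaker 0.85 [ 586.9 -330.7   64. ]
```

View pics/m2.png

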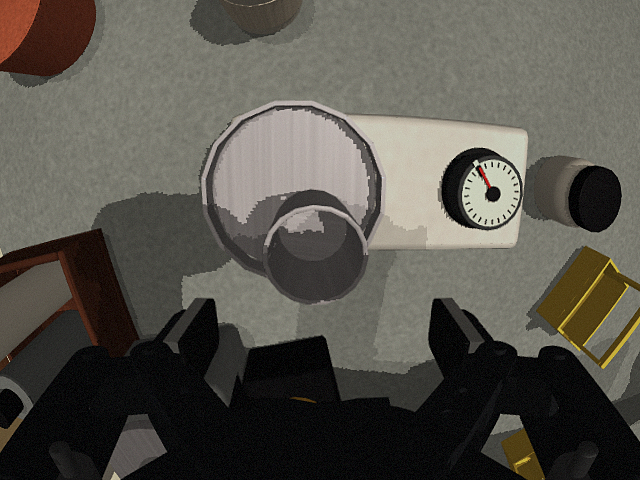

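```bash
python3 - <<'E'
from h import *
print(toz("wrist",[(316,254)],131))
plan([584,-328.5,103],None,5)
E
```

```text
[[ 584.67507962 -330.78823333  131.        ]]
t 60.25 pos [ 584.  -323.6  179.6] w 85.4 F [ 0.7 -1.5  0.7]  x-axis yaw -99.5 tilt 3.55 j [-0.27  0.52  0.11 -0.02 -1.21  0.12]
n 5 d [  0.   -4.9 -76.6] roll 0
[0.0014, -0.001, 0.0153, 0.0] x 5
```

Request:
arm_command(commands=[0.002, 0, 0.014, 0, 0.002, 0, 0.014, 0, 0.002, 0, 0.014, 0, 0.001, 0, 0.014, 0, 0.001, 0, 0.012, 0])

```text
clock: 60.75
position: [579.0, -327.2, 110.9]
ee_rot: [-0.646, 0.762, 0.028, -0.005]
contact_force: [-0.6, -0.6, -0.2]
gripper_width: 85.6
```

```bash
python3 - <<'E'
from h import *
plan([584.3,-329,101],None,2);shot("wrist","m3")
E
```

```text
t 60.75 pos [ 579.  -327.2  110.9] w 85.6 F [-0.6 -0.6 -0.2]  x-axis yaw -99.5 tilt 3.23 j [-0.28  0.57  0.02 -0.02 -1.07  0.13]
n 2 d [ 5.3 -1.8 -9.9] roll 0
[0.0006, -0.003, 0.0048, 0.0] x 2
```

View pics/m3.png

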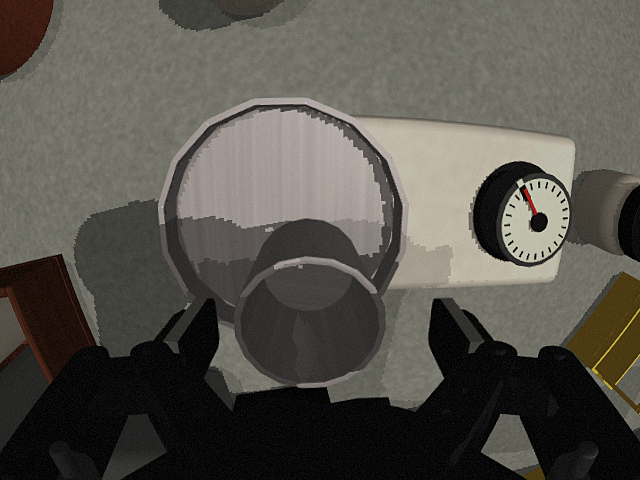

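Request:
arm_command(commands=[0.001, -0.003, 0.005, 0, 0, -0.002, 0.004, 0, 0, 0, 0, 0, 0, 0, 0, 0, 0, 0, 0, 0])

```text
clock: 61.3
position: [582.8, -328.2, 98.8]
ee_rot: [-0.646, 0.762, 0.029, -0.006]
contact_force: [-0.2, 0.2, 0.7]
gripper_width: 85.5
```

Request:
arm_command(commands=[0, 0, 0, 0, 0, 0, 0, 0, 0, 0, 0, 0, 0, 0, 0, 0, 0, 0, 0, 0], jaw=0)

```text
clock: 61.8
position: [583.7, -328.6, 100.5]
ee_rot: [-0.647, 0.762, 0.028, -0.005]
contact_force: [-0.3, 0.2, -0.3]
gripper_width: 56.5
```

```bash
python3 - <<'E'
from h import *
plan([591,-355,108],None,5);shot("wrist","m4")
E
```

```text
t 61.80 pos [ 583.7 -328.6  100.5] w 56.5 F [-0.3  0.2 -0.3]  x-axis yaw -99.4 tilt 3.22 j [-0.28  0.59  0.02 -0.03 -1.05  0.13]
n 5 d [  7.3 -26.4   7.5] roll 0
[0.0049, -0.0022, -0.0017, 0.0] x 5
```

View pics/m4.png

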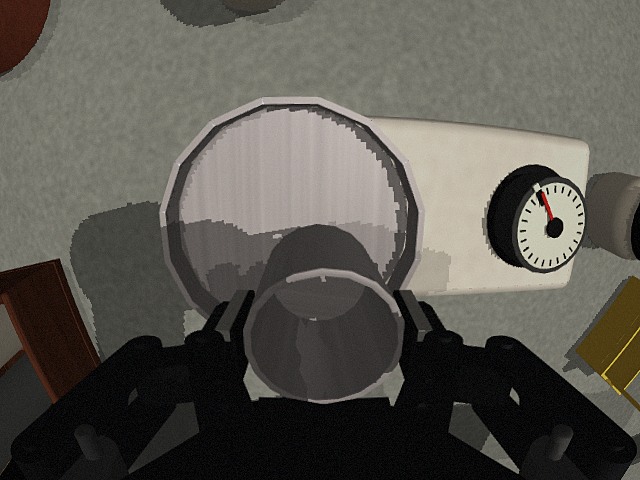

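Request:
arm_command(commands=[0, 0, -0.006, 0, 0.008, -0.003, 0, 0, 0.008, -0.003, 0, 0, 0.008, -0.003, 0, 0, 0.002, 0, 0, 0])

```text
clock: 62.35
position: [588.0, -357.6, 103.8]
ee_rot: [-0.646, 0.763, 0.029, -0.006]
contact_force: [-0.3, 0.5, -1.6]
gripper_width: 56.4
```

```bash
python3 - <<'E'
from h import *
plan([591,-356,100],None,2)
E
```

```text
t 62.35 pos [ 588.  -357.6  103.8] w 56.4 F [-0.3  0.5 -1.6]  x-axis yaw -99.5 tilt 3.43 j [-0.32  0.62  0.08 -0.02 -1.09  0.17]
n 2 d [ 3.   1.6 -3.8] roll 0
[-0.001, -0.0015, 0.0019, 0.0] x 2
```

Request:
arm_command(commands=[-0.001, -0.002, 0.002, 0, 0, 0, 0.002, 0, 0, 0, 0.002, 0, 0, 0, 0, 0, 0, 0, 0, 0])

```text
clock: 62.85
position: [589.6, -357.7, 98.7]
ee_rot: [-0.646, 0.763, 0.029, -0.006]
contact_force: [-0.5, 0.1, 1.6]
gripper_width: 56.7
```

Request:
arm_command(commands=[0, 0, 0, 0, 0, 0, 0, 0, 0, 0, 0, 0, 0, 0, 0, 0, 0, 0, 0, 0], jaw=1)

```text
clock: 63.35
position: [590.4, -357.3, 98.7]
ee_rot: [-0.646, 0.762, 0.028, -0.006]
contact_force: [-0.4, -0.2, -0.2]
gripper_width: 85.3
```

Request:
arm_command(commands=[0, 0, -0.015, 0, 0, 0, -0.03, 0, 0, 0, -0.04, 0, 0, 0, -0.03, 0, 0, 0, 0, 0])

```text
clock: 63.85
position: [595.8, -362.3, 221.1]
ee_rot: [-0.647, 0.762, 0.028, -0.006]
contact_force: [0.7, 0.1, 1.6]
gripper_width: 85.2
```

```bash
python3 - <<'E'
from h import *
s,Rm=st();shot("wrist","m5");o=rectify("m5");n,p,a,q=needle(o);print(n,p,a)
plan([500,-330,210],None,3)
E
```

```text
t 63.85 pos [ 595.8 -362.3  221.1] w 85.2 F [0.7 0.1 1.6]  x-axis yaw -99.4 tilt 3.29 j [-0.32  0.55  0.25 -0.02 -1.33  0.16]
4526 (np.float32(489.84778), np.float32(316.37473)) -25.629229
t 63.90 pos [ 595.1 -361.7  219. ] w 85.7 F [-0.3  0.6  0.6]  x-axis yaw -99.5 tilt 3.46 j [-0.32  0.55  0.25 -0.02 -1.33  0.16]
n 3 d [-95.1  31.7  -9. ] roll 0
[-0.0051, 0.0328, 0.0049, 0.0] x 3
```

View pics/m5.png

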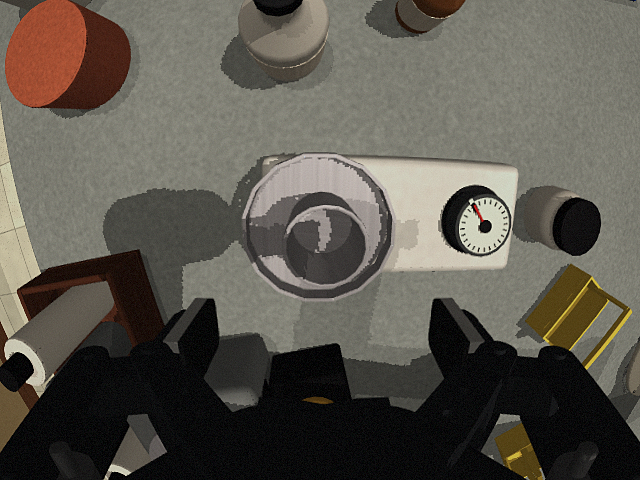

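```bash
python3 - <<'E'
from h import *
plan([455,-280,170],None,5)
E
```

```text
t 63.90 pos [ 595.1 -361.7  219. ] w 85.7 F [-0.3  0.6  0.6]  x-axis yaw -99.5 tilt 3.46 j [-0.32  0.55  0.25 -0.02 -1.33  0.16]
n 5 d [-140.1   81.7  -49. ] roll 0
[-0.0112, 0.0297, 0.0117, 0.0] x 5
```

Request:
arm_command(commands=[-0.014, 0.036, 0.01, 0, -0.014, 0.036, 0.01, 0, -0.014, 0.036, 0.015, 0, -0.014, 0.036, 0.015, 0, 0, 0, 0, 0])

```text
clock: 64.4
position: [450.8, -276.9, 171.4]
ee_rot: [-0.645, 0.763, 0.035, -0.009]
contact_force: [1.8, 1.0, -0.1]
gripper_width: 85.5
```

Request:
arm_command(commands=[0, 0, 0, 0, 0, 0, 0, 0, 0, 0, 0, 0, 0, 0, 0, 0, 0, 0, 0, 0])

```text
clock: 64.9
position: [452.8, -277.8, 171.9]
ee_rot: [-0.645, 0.763, 0.034, -0.008]
contact_force: [-0.8, -0.4, -0.4]
gripper_width: 85.2
```

```bash
python3 - <<'E'
from h import *
s,Rm=st();shot("wrist","m6");o=rectify("m6");n,p,a,q=needle(o);print(n,p,a)
print(proj("wrist",[[447,-330.5,64]]))
E
```

```text
t 64.90 pos [ 452.8 -277.8  171.9] w 85.2 F [-0.8 -0.4 -0.4]  x-axis yaw -99.6 tilt 3.99 j [-0.26  0.31 -0.25 -0.03 -1.07  0.11]
4483 (np.float32(504.40106), np.float32(302.2978)) -25.76896
[[309.64022251 158.91822525]]
```

View pics/m6_r.png

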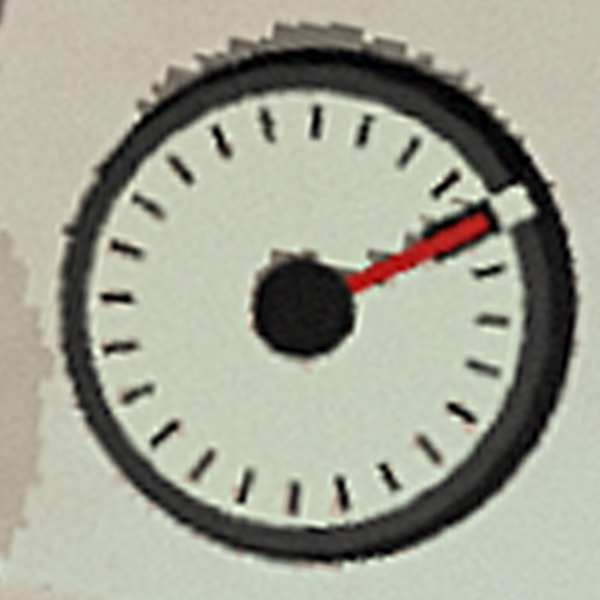

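Request:
arm_command(commands=[0, 0, -0.04, 0, 0, 0, -0.04, 0, -0.02, 0.03, 0, 0, -0.02, 0.03, 0, 0, 0, 0, 0, 0])

```text
clock: 65.45
position: [405.9, -231.8, 259.2]
ee_rot: [-0.645, 0.764, 0.034, -0.009]
contact_force: [0.8, -1.3, 1.0]
gripper_width: 85.2
```

```bash
python3 - <<'E'
from h import *
s,Rm=st();shot("top","n1t",(170,140,480,310),2.58);shot("scene","n1s",(180,160,580,460),2)
for t in ("a_scene","l1s","n1s","a_top","n1t"):
    im=cv2.imread(f"pics/{t}.png").astype(int);b,g,r=im[...,0],im[...,1],im[...,2]
    m=((r>130)&(r>2.4*g)&(r>2.4*b)).astype(np.uint8);m[:, :250]=0;m[:,420:]=0
    k,l,sx,c=cv2.connectedComponentsWithStats(m);i=1+np.argmax(sx[1:,4]);print(t,sx[i],c[i].round(2))
E
```

```text
t 65.45 pos [ 405.9 -231.8  259.2] w 85.2 F [ 0.8 -1.3  1. ]  x-axis yaw -99.7 tilt 4.07 j [-0.19  0.13 -0.26 -0.03 -1.25  0.03]
a_scene [295 312  17  17 145] [302.94 319.9 ]
l1s [295 313  17  16 150] [303.31 320.1 ]
n1s [295 318  17  11  97] [303.69 322.89]
a_top [365 174  14  13 118] [371.2  180.14]
n1t [365 174  14  13 103] [371.3  179.62]
```

View pics/n1t_c.png

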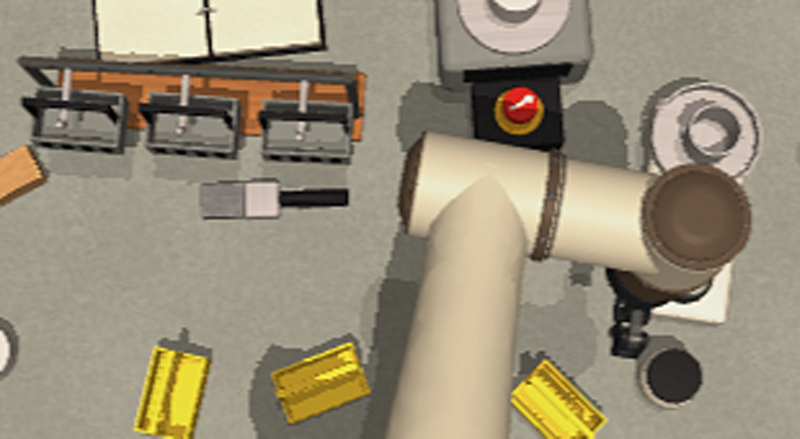

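View pics/n1s_c.png

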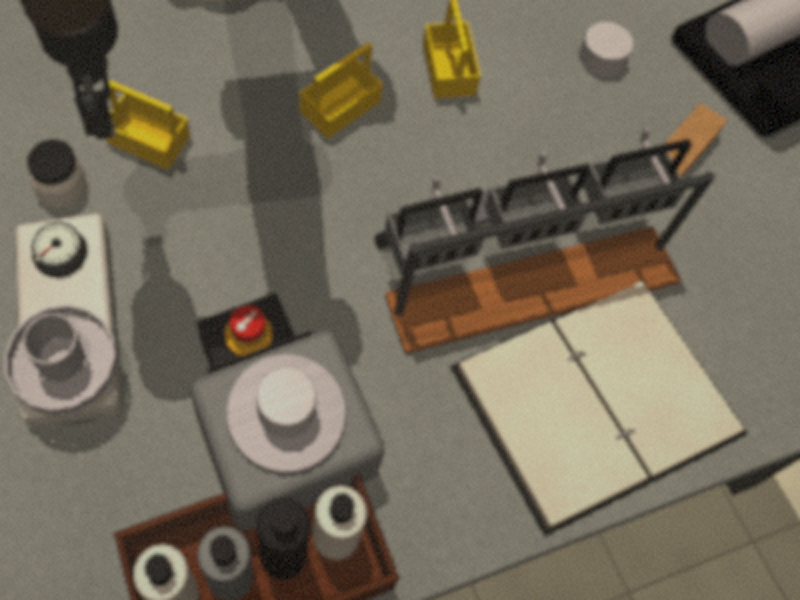

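```bash
python3 - <<'E'
from h import *
print(arm.job_done());st()
E
```

```text
the job is handed in; nothing more can be done
None
the job is handed in; nothing more can be done
```

I did every step in the order asked and handed the job in at about 65 s of the 210 s. No verdict was reported.

- **Stop, start:** I pressed the cap fully down. It stayed latched, with its top read at about 99 mm.
- **Baskets:** The three grey baskets hang by their handles on the three hooks. The yellow look-alikes were left alone.
- **Beaker and dial:** The beaker stands in the pan. I turned the bezel about 43° clockwise with it there.
- **Stop, end:** I then twisted the cap about 62° clockwise and let go.

**Last checks**
- **Dial:** Zero mark and needle agreed to about 0.5°, which is within the reading error.
- **Stop:** The network read the cap top at 103 mm, a little under the 105 mm expected. After release the scene and top pictures put the cap within about 0.4 pixel of where it was at the start. The final scene reading differed by about 3 pixels. I put that down to the arm's shadow across the cap, because the top camera still matched.
- **Baskets and beaker:** The last pictures show all three baskets hanging and the beaker upright near the middle of the pan. The other things on the counter look where they were, and the gripper is clear of everything.

**Departure from the order:** While I was working at the stop, the beaker was knocked about 25–30 mm to the edge of the pan, still upright. I gripped it, lifted it a few millimetres and set it back in the middle. That was after the stop had been released. The needle reading was unchanged afterwards.

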